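# Load the row clamp with granite prisms by its thumb roller

## Robot

A 6-joint arm with a two-finger parallel gripper is mounted at the origin on the work surface. World frame = base frame: x ahead of the robot, y to its left, z up, the work surface at z = 0. Lengths are in m, angles in rad, forces in N, time in s.
With the tool pointing down it reaches from about 0.3 to 1 m from the base axis. Payload 5.1 kg.
Tool frame: the origin (TCP) lies midway between the tips of the shut fingers; the grasp point (between the pads) lies arm.grip_point_offset behind it (arm.grip_point_offset is the distance from the TCP to the grasp point, in m); z points along the fingers, y is the direction in which the jaws open and shut (so a half turn about z gives the same grasp; the last joint's range is limited). The gripper opens to 95 mm and grips with 3 to 60 N. Pads are 20 mm wide; open, the fingers measure 119 mm over their backs; the gripper's body (75 mm by 180 mm) begins 59 mm behind the grasp point.
Start: joints at [-1.221, 0.124, 1.65, -0, 1.367, -0.083], TCP at [0.273, -0.59, 0.177] pointing down, gripper open.
Joint ranges: [-2.61, 2.61], [-1.02, 2.33], [0.03, 2.71], [-1.35, 4.49], [0.32, 2.68], [-2.91, 2.91]. Speed limits (rad/s): [2.57, 2.57, 3.14, 3.14, 3.14, 3.14].

## Interface

Orientations are given as a unit quaternion [x, y, z, w].
In Python, from plant import arm, optics, finish_job gives the robot as it stands. The module is installed in compiled form; this text tells all that it offers.
- The arm moves only by the tool jog_arm, never from a script. Its argument "deltas" is a list of rows, each an object of numbers: "jaw": the opening, from 0 (shut) to 1 (fully open); "x", "y", "z": the shift along the tool's x, y, z normalised to -1 to 1, where 1 is 40 cm; "roll": the turn about the tool's z normalised to -1 to 1, where 1 is 90 degrees. A call has exactly 8 rows; each row is the pose to reach, as a shift and turn from the pose commanded when the call began, along the tool's axes at that moment; what a row does not reach only later rows make up. A row lasts 1/12 s, in which the tool goes at most 41.7 mm and 7.16 degrees, less where a joint would pass 70% of its speed; a pose out of reach is approached as far as the arm can. A call with a number of a shift or a turn outside -1 to 1 is refused whole. A call with a gripper value outside its range is refused whole. The fingers move at their own pace and stop on an object; "newtons" is the grip in N (left out, the last holds). Time passes only in rows, so rows that repeat a pose let the fingers close, or fill a call up. It gives the time, the measured TCP pose, the force and the opening at its end, in the units of the state.
- arm.state(): the state, without advancing time (a new reading comes with each control period).
- optics.camera(name): name is "scene" or "top" or "wrist"; returns the picture (420x560x3 uint8, red, green, blue); there is no depth.
- optics.calibration(name): a dict with "vfov" (degrees; the focal length in pixels is half the picture's height over the tangent of half this angle, whatever the lens; pixels are square), "cx", "cy" (the principal point, pixels), "k1" (the pictures are not rectified: a ray, as slopes to the right and down, at radius r is drawn at 1 + k1 r^2 times it, then the intrinsics apply), "pose" (4x4, takes a point from camera to world coordinates). Camera axes: x right, y up, looking along -z (the intrinsics and any distortion apply to the point x, -y, -z); pixel columns grow to the right and rows downward; lengths in m; the calibration is good to about 2 mm. A picture is of the moment at which its call begins: read the wrist's pose just before it. calibration takes no time and is no camera call; for the wrist camera it gives the pose at the moment of the call.
- finish_job(): hands the job in, once; it reports no verdict.
The state is a dict: "time_s": time; "qpos": joint angles; "qvel": joint speeds; "effort": joint torques, N m; "tcp_pos": TCP position; "orientation": TCP orientation; "wrist_force": force on the tool from outside, world axes, zero at the start; "ft_torque": the same for the moment, N m; "opening": finger opening in m.
Only numpy, scipy, OpenCV 4.12 (cv2) and the standard library are available. Lean on these libraries where they do the work, as an engineer would, in place of code of your own. Each camera call takes 0.05 s, during which the arm holds its last target.

## Task

Get the row clamp ready for face grinding: first take the leftover drill core out of its bed, put it in the grey tray and roll the thumbwheel until the jaw is fully wound back. Then lay all the small granite prisms that lie loose on the table (not the big slabs or the stones in the case and the crate) side by side in the bed, square across it in one row starting at the fixed stop, and finally roll the thumbwheel the other way until the jaw holds the row firmly closed up against the stop with no gaps. Move the jaw only by its wheel, never by pushing on the jaw itself, and leave the other things on the bench where they are.

Things in the scene. Friction and masses are not known exactly. Their poses are not given: they have to be found in the camera images.
- clamp: row clamp fixed to the table: aluminium base plate 332 mm (y) x 90 mm (x), 14 mm thick, origin under its middle. Its y runs along the bed from the drive box to the fixed stop. The bed floor is the plate's top (z 14 mm), between two guide strips 8 mm high, 6 mm wide, 64 mm apart inside (+-32 mm in x), from y -78 to +138 mm
- stop: fixed stop of the row clamp: upright steel plate 52 mm wide, 38 mm high, 16 mm thick, on the base at y +138 mm. Origin: foot of the middle of its inner face, on the bed floor (14 mm above the table); axes as the clamp's, so the row lies on its -y side with its middle at x = 0
- jaw: sliding steel jaw facing the stop, 52 mm wide, 16 mm thick, 38 mm high; origin at the foot of the middle of its pressing face on the bed floor, axes as the clamp's. Opening = distance of jaw and stop origins: 200 mm fully back (end of travel), 60 mm shut. An 8 mm square rack bar at its back runs through the drive box and up to 106 mm out behind it (40 mm above the table)
- wheel: thumbwheel that drives the jaw: ribbed black rubber that gives about 1 mm when pressed, 60 mm diameter, 22 mm wide, standing only 8 mm out of a slot in the flat top (58 mm high) of the grey drive box (76 x 80 mm) at the clamp's -y end. Origin: its centre on the axle, 36 mm above the table (the axes turn with it); the axle runs along the clamp's x
- wheel_top (a point): top of the wheel's rim, 66 mm above the table; fixed in the base, axes as the clamp's. Dragging the rim here towards the stop (+y) closes the jaw, -y winds it back: 0.6 mm of jaw per mm of rim. It needs 1 to 2 N, more when it pushes prisms, and stays where left. A fingertip pressing down 5 to 15 N carries it by friction, 2 to 3 cm a stroke; lift and repeat
- prism1_c (a point): saw-cut grey granite test prism, 54 x 36 x 36 mm, 0.19 kg, one of three to five alike, lying on the table; any of its long faces may be down. This point is its centre, x along the 54 mm length. None if absent
- prism2_c (a point): saw-cut grey granite test prism, 54 x 36 x 36 mm, 0.19 kg, one of three to five alike, lying on the table; any of its long faces may be down. This point is its centre, x along the 54 mm length. None if absent
- prism3_c (a point): saw-cut grey granite test prism, 54 x 36 x 36 mm, 0.19 kg, one of three to five alike, lying on the table; any of its long faces may be down. This point is its centre, x along the 54 mm length. None if absent
- prism4_c (a point): saw-cut grey granite test prism, 54 x 36 x 36 mm, 0.19 kg, one of three to five alike, lying on the table; any of its long faces may be down. This point is its centre, x along the 54 mm length. None if absent
- prism5_c (a point): saw-cut grey granite test prism, 54 x 36 x 36 mm, 0.19 kg, one of three to five alike, lying on the table; any of its long faces may be down. This point is its centre, x along the 54 mm length. None if absent
- core_c (a point): drill core left in the bed between stop and jaw: upright grey granite cylinder, 40 mm diameter, 42 mm high, 0.14 kg; this point is its centre (21 mm above its foot)
- tray: shallow open grey plastic tray, 130 mm (x) x 150 mm (y), walls 4 mm thick and 30 mm high, floor 4 mm, fixed to the table on the robot's right; origin at the middle of its underside
- cup: bystander: white pen cup, 56 mm across, 70 mm high (pens to 125 mm), standing among the prisms; origin under its centre. Leave it
- loupe: bystander: black loupe, 42 mm across, 30 mm high, beyond the tray; origin under its centre. Leave it
- washbottle: bystander: white wash bottle, 64 mm across, 150 mm high, on the left; origin under its centre. Leave it
Mind the look-alikes: they are no part of the job. What is shaped like the part that bears prism4_c but blue is not meant. There is more than one size of the tray; the one meant has the size given above.

How it is judged:
By the outcome, as a careful person would: the job done as asked, in the order asked, and still so for the second after the job is handed in, with the robot touching nothing.
Of prism1, prism2, prism3, prism4, prism5 only 3 to 5 are there at a start; the rules pass over those that are not, and their reading is None.
At some moment in a run one of prism1, prism2, prism3, prism4, prism5 may be knocked a few centimetres aside while the robot is not near it.
Once in a run the grip may slacken for a moment while it holds something.
It also fails if it takes over 208 s, if anything falls off the work surface, if the arm or the gripper's body presses on something with over 40 N, if the wrist force passes 120 N, or if a joint passes its speed limit or range.

## Working session

There is one attempt and no reset: what is moved stays moved. The work goes in short steps, Python scripts to look and compute and a tool call to move; the robot and the scene stay as the last step left them, time stands still between calls to the robot, and variables do not carry over. Pictures are saved under pics/ and viewed, and the job is handed in when it is done.

Besides the shell and the picture viewer there is one more tool, called by a JSON object that holds its "api" and its "payload". jog_arm: Moves the arm, as the interface text tells. Its arguments: {"type":"object","properties":{"deltas":{"type":"array"},"newtons":{"type":"number"}},"required":["deltas"]}

```bash
ls; mkdir -p pics
cat > h.py <<'E'
import numpy as np, cv2, json
from plant import arm, optics, finish_job
def snap(name,fn,crop=None,scale=1):
    im=optics.camera(name); cv2.imwrite('pics/raw_'+fn+'.png',im[:,:,::-1])
    c=im if crop is None else im[crop[1]:crop[3],crop[0]:crop[2]]
    c=cv2.resize(c,None,fx=scale,fy=scale,interpolation=cv2.INTER_CUBIC)
    cv2.imwrite('pics/'+fn+'.png',c[:,:,::-1]); return im
def K(cal):
    f=210/np.tan(np.radians(cal['vfov'])/2); return f
def pix2world(cal,uv,z):
    uv=np.atleast_2d(np.array(uv,float)); f=K(cal)
    d=np.stack([(uv[:,0]-cal['cx'])/f,(uv[:,1]-cal['cy'])/f],1)
    s=d.copy()
    for _ in range(30):
        r2=(s**2).sum(1,keepdims=True); s=d/(1+cal['k1']*r2)
    P=np.array(cal['pose']); ray=np.c_[s[:,0],-s[:,1],-np.ones(len(s))]@P[:3,:3].T
    o=P[:3,3]; t=(z-o[2])/ray[:,2]
    return o+ray*t[:,None]
def w2pix(cal,X):
    X=np.atleast_2d(np.array(X,float)); P=np.array(cal['pose']); c=(X-P[:3,3])@P[:3,:3]
    s=np.c_[c[:,0]/-c[:,2],-c[:,1]/-c[:,2]]; r2=(s**2).sum(1,keepdims=True)
    s=s*(1+cal['k1']*r2); f=K(cal); return np.c_[s[:,0]*f+cal['cx'],s[:,1]*f+cal['cy']]
E
python3 - <<'E'
from h import *
for n in ['scene','top','wrist']:
    snap(n,n+'0',scale=1.4); c=optics.calibration(n); print(n,{k:np.round(v,4).tolist() for k,v in c.items() if k!='name'})
print(arm.state(), arm.grip_point_offset)
E
```

```text
pics
scene {'vfov': 53.0153, 'cx': 282.4878, 'cy': 205.9016, 'k1': -0.1025, 'pose': [[-0.1541, -0.855, 0.4951, 0.9647], [0.988, -0.137, 0.0709, 0.0294], [0.0072, 0.5001, 0.8659, 0.869], [0.0, 0.0, 0.0, 1.0]]}
top {'vfov': 48.0323, 'cx': 277.0504, 'cy': 202.8065, 'k1': -0.0196, 'pose': [[0.0264, 0.9894, -0.1426, 0.3692], [-0.9995, 0.0237, -0.0202, -0.0352], [-0.0166, 0.143, 0.9896, 1.1076], [0.0, 0.0, 0.0, 1.0]]}
wrist {'vfov': 62.8277, 'cx': 280.7272, 'cy': 215.8611, 'k1': 0.0026, 'pose': [[0.4191, 0.8827, 0.2125, 0.3325], [-0.908, 0.4077, 0.0971, -0.562], [-0.0009, -0.2337, 0.9723, 0.3847], [0.0, 0.0, 0.0, 1.0]]}
{'time_s': 0.15, 'qpos': array([-1.22058648e+00,  1.24361039e-01,  1.65139573e+00, -2.13698783e-05,
        1.36748125e+00, -8.26140668e-02]), 'qvel': array([ 0.00145388, -0.00152473, -0.00271353, -0.00111865,  0.00049914,
        0.00035147]), 'effort': array([ 7.66486792e-04, -4.18195188e+01, -3.60470223e+01,  7.74880475e-02,
        4.68833512e-02, -1.12689047e-04]), 'tcp_pos': array([ 0.2723951 , -0.58953892,  0.17644481]), 'orientation': array([ 9.76673388e-01,  2.14728706e-01, -1.20114455e-04, -8.13932704e-04]), 'wrist_force': array([-0.83732557, -0.30967974,  0.01977368]), 'ft_torque': array([ 0.02155658, -0.04594845, -0.01025478]), 'opening': 0.0953221025881609} 0.0188
```

View pics/top0.png

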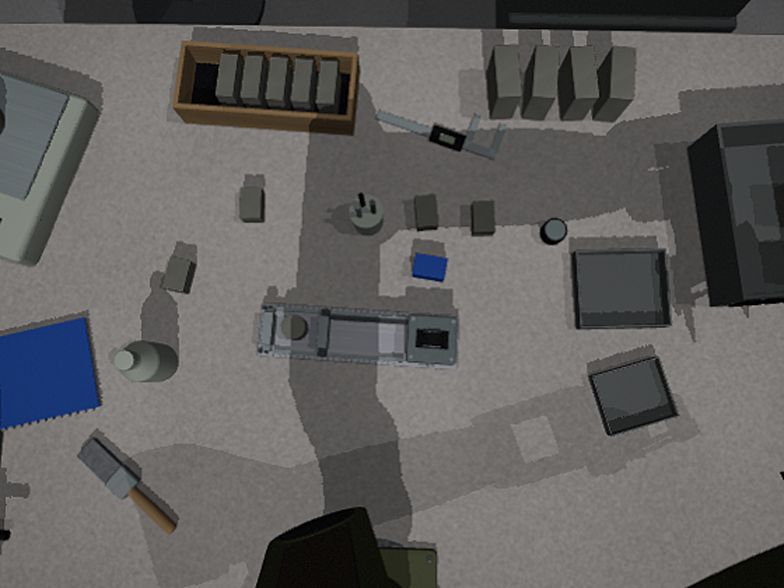

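View pics/scene0.png

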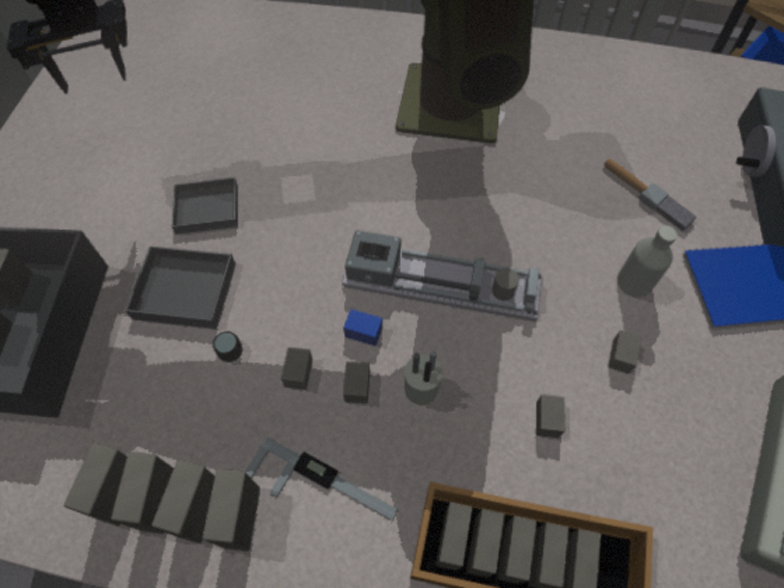

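View pics/wrist0.png

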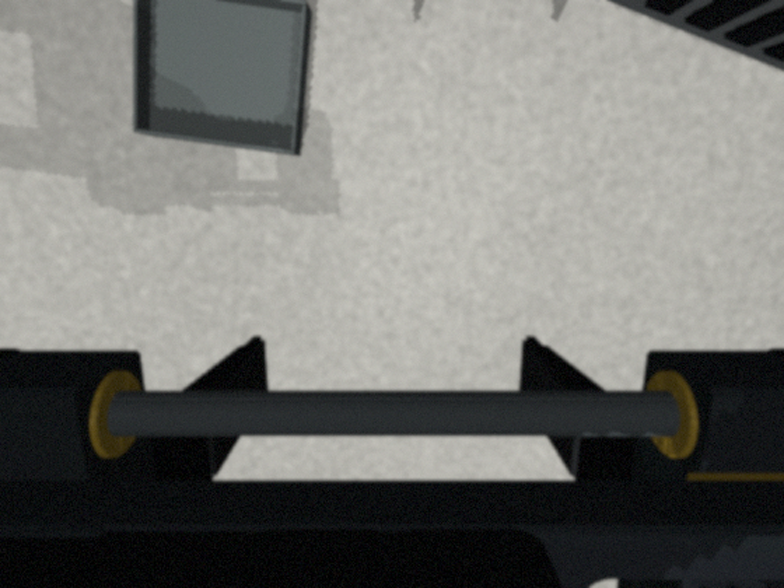

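Run:
```python
from h import *
t=cv2.imread('pics/raw_top0.png')
def crop(x0,y0,x1,y1,s,fn):
    c=cv2.resize(t[y0:y1,x0:x1],None,fx=s,fy=s,interpolation=cv2.INTER_CUBIC)
    c=cv2.convertScaleAbs(c,alpha=1.3,beta=10)
    for x in range((x0+9)//10*10,x1,10):
        cv2.putText(c,str(x),(int((x-x0+.5)*s)-8,8),0,.3,(0,255,255),1); cv2.line(c,(int((x-x0+.5)*s),10),(int((x-x0+.5)*s),16),(0,255,255),1)
    for y in range((y0+9)//10*10,y1,10):
        cv2.putText(c,str(y),(0,int((y-y0+.5)*s)),0,.3,(0,255,255),1); cv2.line(c,(20,int((y-y0+.5)*s)),(26,int((y-y0+.5)*s)),(0,255,255),1)
    cv2.imwrite('pics/'+fn,c)
crop(175,205,335,270,5,'c_clamp.png')
crop(110,110,210,215,5,'c_left.png')
crop(230,125,390,205,5,'c_mid.png')
crop(395,170,495,315,4,'c_tray.png')
```

```text
(no output)
```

View pics/c_clamp.png

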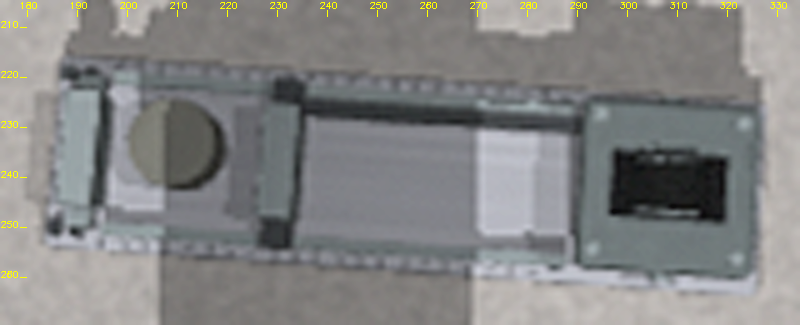

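View pics/c_left.png

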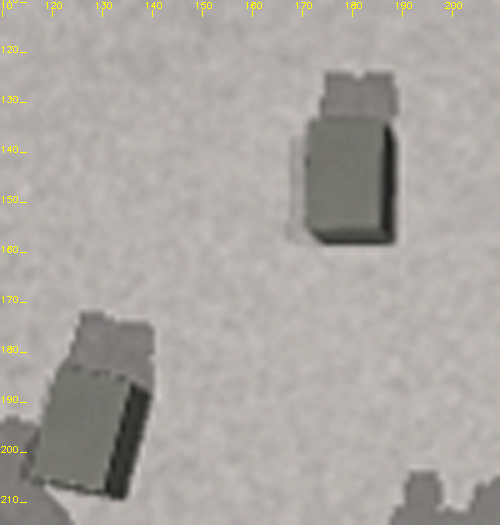

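View pics/c_mid.png

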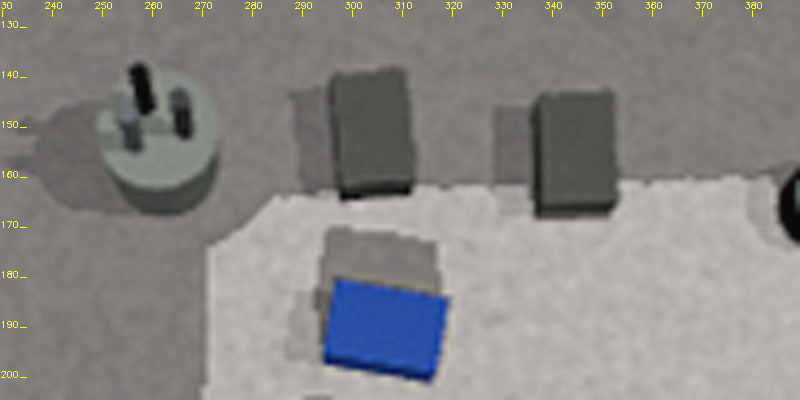

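View pics/c_tray.png

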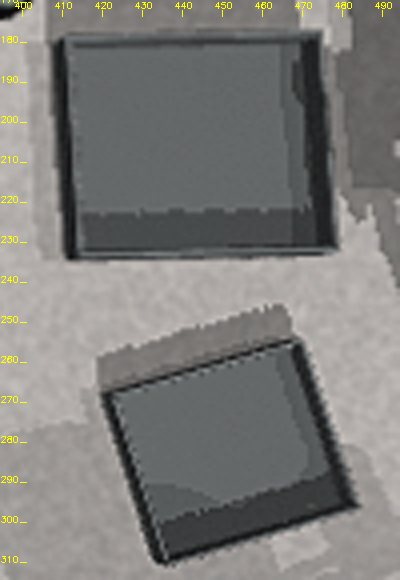

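Run:
```python
from h import *
c=optics.calibration('top')
def f(n,pts,x0,y0,s,z):
    uv=np.array(pts,float)/s+[x0-.5,y0-.5]
    W=pix2world(c,uv,z)[:,:2]*1000
    print(n,np.round(W).tolist(),'ctr',np.round(W.mean(0)),'edges',np.round(np.linalg.norm(np.roll(W,-1,0)-W,axis=1)))
    if len(W)==4:
        a=(W[0]+W[1]-W[2]-W[3])/2; b=(W[1]+W[2]-W[0]-W[3])/2
        print('   ang ax01-23 %.1f, other %.1f'%(np.degrees(np.arctan2(a[1],a[0])),np.degrees(np.arctan2(b[1],b[0]))))
f('A',[(307,117),(385,122),(379,231),(307,229)],110,110,5,.036)
f('B',[(64,362),(133,380),(108,494),(36,481)],110,110,5,.036)
f('C',[(331,73),(404,68),(412,181),(341,190)],230,125,5,.036)
f('D',[(534,95),(613,92),(615,202),(536,206)],230,125,5,.036)
f('blue',[(336,278),(448,297),(434,371),(326,358)],230,125,5,.036)
f('tray1',[(58,40),(322,31),(338,250),(71,258)],395,170,4,.03)
f('tray2',[(104,393),(298,340),(357,508),(164,562)],395,170,4,.03)
f('boxtop',[(584,101),(759,105),(753,273),(579,261)],175,205,5,.058)
f('wheel hole',[(615,150),(728,150),(724,220),(611,214)],175,205,5,.058)
f('stop top',[(72,82),(101,83),(92,207),(62,205)],175,205,5,.052)
f('jaw top',[(273,103),(300,104),(292,217),(262,218)],175,205,5,.052)
f('core',[(128,140),(222,145),(176,95),(176,190)],175,205,5,.056)
f('cup',[(99,130),(220,130),(160,68),(160,190)],230,125,5,.07)
```

```text
A [[684.0, 242.0], [683.0, 204.0], [630.0, 204.0], [630.0, 238.0]] ctr [657. 222.] edges [37. 53. 34. 54.]
   ang ax01-23 1.8, other -91.5
B [[564.0, 348.0], [556.0, 315.0], [503.0, 323.0], [508.0, 357.0]] ctr [533. 336.] edges [34. 54. 34. 57.]
   ang ax01-23 -8.7, other -101.0
C [[675.0, -53.0], [679.0, -87.0], [624.0, -92.0], [619.0, -59.0]] ctr [650. -73.] edges [34. 54. 33. 56.]
   ang ax01-23 5.4, other -83.0
D [[667.0, -148.0], [669.0, -185.0], [617.0, -186.0], [614.0, -149.0]] ctr [ 642. -167.] edges [37. 53. 37. 53.]
   ang ax01-23 1.3, other -86.1
blue [[578.0, -57.0], [570.0, -109.0], [535.0, -103.0], [540.0, -54.0]] ctr [556. -81.] edges [52. 35. 50. 38.]
   ang ax01-23 -7.7, other -97.1
tray1 [[586.0, -318.0], [595.0, -471.0], [468.0, -476.0], [460.0, -324.0]] ctr [ 528. -397.] edges [153. 127. 152. 127.]
   ang ax01-23 2.4, other -86.8
tray2 [[384.0, -341.0], [417.0, -451.0], [324.0, -482.0], [291.0, -373.0]] ctr [ 354. -412.] edges [115.  98. 113.  98.]
   ang ax01-23 18.6, other -73.5
boxtop [[472.0, -47.0], [472.0, -125.0], [397.0, -123.0], [401.0, -46.0]] ctr [435. -85.] edges [78. 75. 77. 71.]
   ang ax01-23 -0.9, other -91.2
wheel hole [[450.0, -61.0], [452.0, -112.0], [420.0, -110.0], [422.0, -60.0]] ctr [436. -86.] edges [50. 31. 50. 28.]
   ang ax01-23 -2.4, other -90.1
stop top [[475.0, 184.0], [475.0, 171.0], [419.0, 172.0], [420.0, 186.0]] ctr [447. 178.] edges [13. 56. 14. 56.]
   ang ax01-23 -1.4, other -91.4
jaw top [[468.0, 93.0], [468.0, 81.0], [417.0, 82.0], [416.0, 96.0]] ctr [442.  88.] edges [12. 51. 13. 52.]
   ang ax01-23 -2.5, other -88.6
core [[449.0, 157.0], [448.0, 115.0], [470.0, 136.0], [428.0, 134.0]] ctr [449. 136.] edges [42. 31. 43. 31.]
   ang ax01-23 98.9, other -44.3
cup [[637.0, 52.0], [638.0, -3.0], [666.0, 25.0], [610.0, 23.0]] ctr [638.  24.] edges [55. 40. 57. 39.]
   ang ax01-23 159.2, other -42.5
```

```bash
cat >> h.py <<'E'
def tool():
    s=arm.state(); x,y,z,w=s['orientation']
    from scipy.spatial.transform import Rotation as R
    M=R.from_quat(s['orientation']).as_matrix(); return s,M
def go(*targets):
    """targets: (x,y,z,phi) mm/deg; all relative to now"""
    s,M=tool(); p=s['tcp_pos']; ph=np.degrees(np.arctan2(M[1,0],M[0,0]))
    print('t %.2f tcp'%s['time_s'],np.round(p*1000,1),'phi %.2f'%ph,'open %.1f'%(s['opening']*1000),'F',np.round(s['wrist_force'],1))
    for t in targets:
        d=M.T@(np.array(t[:3])/1000-p)/0.4
        print(t,'-> x %.4f y %.4f z %.4f roll %.4f'%(*d,-((t[3]-ph+180)%360-180)/90))
E
python3 - <<'E'
from h import *
go((440,20,230,87.4))
c=optics.calibration('top')
# bottle: base/top
print(pix2world(c,[[88,258],[127,252]],.15)*1000, pix2world(c,[[127,257],[110,272]],0.0)*1000)
cs=optics.calibration('scene')
print(w2pix(cs,[[.533,.336,.036]])*1.4)
print('slabs',pix2world(c,[[352,85],[450,85]],0.0)*1000)
E
```

```text
t 0.15 tcp [ 272.4 -589.5  176.4] phi 24.80 open 95.3 F [-0.8 -0.3  0. ]
(440, 20, 230, 87.4) -> x 1.0195 y -1.2078 z -0.1318 roll -0.6956
[[384.28947574 366.79332014 150.        ]
 [398.63954726 287.35625691 150.        ]] [[391.54267938 337.05574991   0.        ]
 [355.50066052 374.83435822   0.        ]]
[[625.99934867 344.99004815]]
slabs [[ 826.15227416 -189.39681242    0.        ]
 [ 831.51968179 -430.01895279    0.        ]]
```

{"api": "jog_arm", "payload": {"deltas": [{"jaw":1,"x":0.1,"y":-0.03,"z":-0.13,"roll":-0.08},{"x":0.15,"y":-0.12,"z":-0.13,"roll":-0.16,"jaw":1},{"x":0.2,"y":-0.21,"z":-0.13,"roll":-0.24,"jaw":1},{"x":0.25,"y":-0.3,"z":-0.13,"roll":-0.32,"jaw":1},{"x":0.3,"y":-0.38,"z":-0.13,"roll":-0.4,"jaw":1},{"x":0.36,"y":-0.46,"z":-0.13,"roll":-0.48,"jaw":1},{"x":0.43,"y":-0.54,"z":-0.13,"roll":-0.56,"jaw":1},{"x":0.5,"y":-0.62,"z":-0.13,"roll":-0.64,"jaw":1}]}}

```text
time_s: 0.82
tcp_pos: [0.3472, -0.2881, 0.2292]
orientation: [0.753, 0.659, 0.0, 0.0]
wrist_force: [1.3, 0.0, 0.2]
opening: 0.0951
```

Run:
```python
from h import *
go((440,20,230,87.4))
```

```text
t 0.82 tcp [ 347.2 -288.1  229.2] phi 82.38 open 95.1 F [1.3 0.  0.2]
(440, 20, 230, 87.4) -> x 0.7943 y 0.1279 z -0.0020 roll -0.0557
```

{"api": "jog_arm", "payload": {"deltas": [{"jaw":1,"x":0.79,"y":0.125,"z":0,"roll":-0.055},{"jaw":1,"x":0.79,"y":0.125,"z":0,"roll":-0.055},{"jaw":1,"x":0.79,"y":0.125,"z":0,"roll":-0.055},{"jaw":1,"x":0.79,"y":0.125,"z":0,"roll":-0.055},{"jaw":1,"x":0.79,"y":0.125,"z":0,"roll":-0.055},{"jaw":1,"x":0.79,"y":0.125,"z":0,"roll":-0.055},{"jaw":1,"x":0.79,"y":0.125,"z":0,"roll":-0.055},{"jaw":1,"x":0.79,"y":0.125,"z":0,"roll":-0.055}]}}

```text
time_s: 1.48
tcp_pos: [0.4406, 0.0192, 0.2294]
orientation: [0.724, 0.689, 0.0, -0.0]
wrist_force: [0.3, 0.5, -0.3]
opening: 0.0954
```

Run:
```python
from h import *
go((440,20,230,87.4))
c=optics.calibration('wrist'); snap('wrist','w1',scale=1.4); np.save('w1.npy',c['pose'])
print(w2pix(c,[[.447,.178,.052],[.449,.136,.056],[.442,.088,.052]])*1.4)
```

```text
t 1.48 tcp [440.6  19.2 229.4] phi 87.18 open 95.4 F [ 0.3  0.5 -0.3]
(440, 20, 230, 87.4) -> x 0.0019 y -0.0015 z -0.0015 roll -0.0025
[[389.77620414  55.5775621 ]
 [395.3123714  115.5292199 ]
 [389.28594121 182.34638542]]
```

View pics/w1.png

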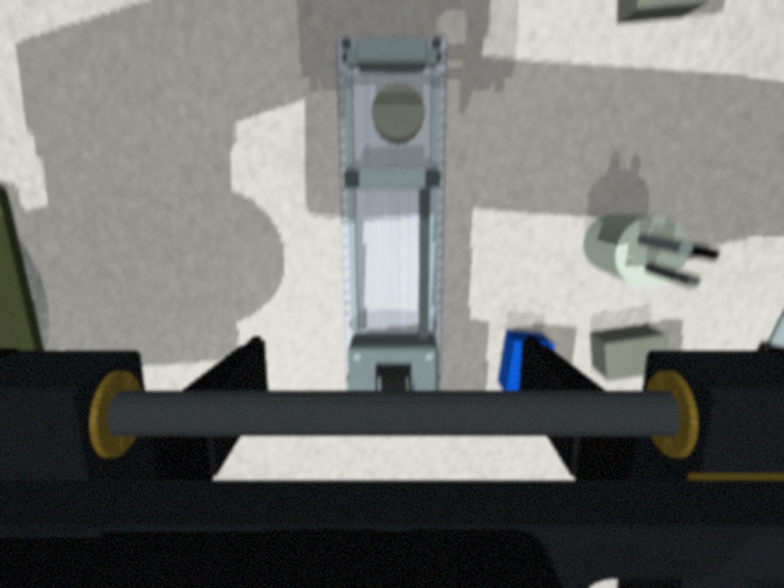

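```bash
cat >> h.py <<'E'
def crop(fn,x0,y0,x1,y1,s,out):
    t=cv2.imread('pics/raw_'+fn+'.png')
    c=cv2.resize(t[y0:y1,x0:x1],None,fx=s,fy=s,interpolation=cv2.INTER_CUBIC)
    for x in range((x0+9)//10*10,x1,10):
        cv2.putText(c,str(x),(int((x-x0+.5)*s)-8,8),0,.3,(0,0,255),1); cv2.line(c,(int((x-x0+.5)*s),10),(int((x-x0+.5)*s),16),(0,0,255),1)
    for y in range((y0+9)//10*10,y1,10):
        cv2.putText(c,str(y),(0,int((y-y0+.5)*s)),0,.3,(0,0,255),1); cv2.line(c,(20,int((y-y0+.5)*s)),(26,int((y-y0+.5)*s)),(0,0,255),1)
    cv2.imwrite('pics/'+out+'.png',c)
E
python3 - <<'E'
from h import *
crop('w1',230,20,330,150,4.5,'w1c'); crop('w1',235,220,335,285,6,'w1d')
E
```

```text
(no output)
```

View pics/w1c.png

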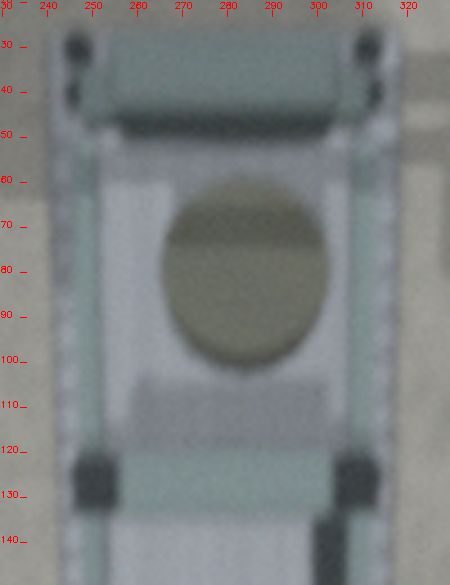

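View pics/w1d.png

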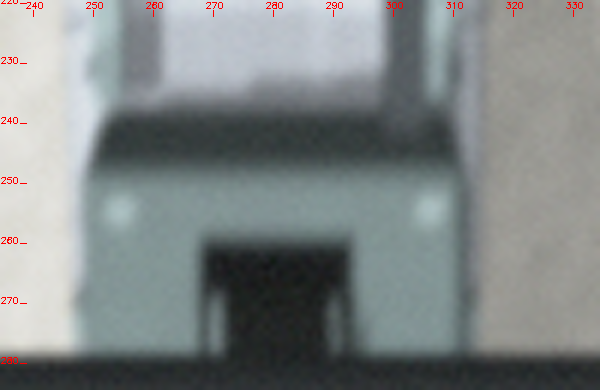

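Run:
```python
from h import *
c=optics.calibration('wrist')
def f(n,pts,x0,y0,s,z):
    uv=np.array(pts,float)/s+[x0-.5,y0-.5]; W=pix2world(c,uv,z)*1000; print(n,np.round(W[:,:2],1).tolist(),np.round(W[:,:2].mean(0),1))
f('stop in',[(113,113),(333,113)],230,20,4.5,.052)
f('stop out',[(113,38),(333,38)],230,20,4.5,.052)
f('jaw front',[(119,449),(333,449)],230,20,4.5,.052)
f('jaw back',[(119,513),(333,513)],230,20,4.5,.052)
f('core',[(162,267),(329,267),(245,176),(245,358)],230,20,4.5,.056)
f('strips in near',[(105,540),(346,540)],230,20,4.5,.022)
f('strips in far',[(103,180),(348,180)],230,20,4.5,.022)
f('box',[(90,168),(462,168)],235,220,6,.058)
f('slot',[(200,240),(352,240)],235,220,6,.058)
```

```text
stop in [[422.5, 178.1], [472.9, 175.8]] [447.7 177. ]
stop out [[423.5, 193.7], [473.3, 191.4]] [448.4 192.6]
jaw front [[419.2, 104.1], [470.5, 101.7]] [444.9 102.9]
jaw back [[418.3, 89.2], [470.1, 86.8]] [444.2  88. ]
core [[432.0, 144.0], [470.6, 142.2], [452.1, 162.6], [450.3, 123.1]] [451.2 143. ]
strips in near [[412.1, 82.7], [475.2, 79.7]] [443.7  81.2]
strips in far [[417.3, 170.0], [478.3, 167.2]] [447.8 168.6]
box [[403.1, -38.8], [474.9, -42.2]] [439.  -40.5]
slot [[423.5, -54.5], [453.1, -55.9]] [438.3 -55.2]
```

Run:
```python
from h import *
c=optics.calibration('wrist'); print(np.array(c['pose'])[:3,3],np.load('w1.npy')[:3,3])
go((440,20,230,87.4))
c=optics.calibration('wrist'); snap('wrist','w2',scale=1.4); np.save('w2.npy',c['pose'])
a=cv2.imread('pics/raw_w1.png',0).astype(float);b=cv2.imread('pics/raw_w2.png',0).astype(float)
print(cv2.phaseCorrelate(a[20:240],b[20:240]))
# top-camera re-check of key edges
crop('top0',175,205,335,270,5,'x')
```

```text
[0.4448751  0.08717095 0.43766823] [0.44439833 0.08477942 0.43760888]
t 1.53 tcp [441.3  22.2 229.2] phi 87.35 open 95.0 F [-0.9  1.3 -0.1]
(440, 20, 230, 87.4) -> x -0.0057 y -0.0029 z -0.0019 roll -0.0005
((-0.37500959842327575, 0.841466322368035), 0.11898568454357347)
```

Run:
```python
from h import *
crop('scene0',240,160,395,235,5,'s0c')
```

```text
(no output)
```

View pics/s0c.png

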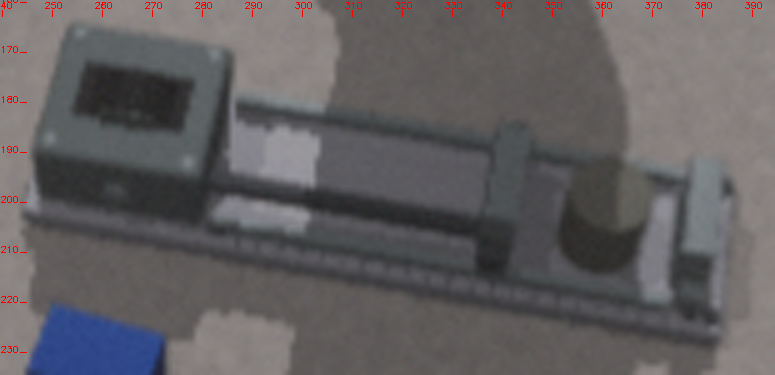

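Run:
```python
from h import *
c=optics.calibration('scene')
def f(n,pts,x0,y0,s,z,c=c):
    uv=np.array(pts,float)/s+[x0-.5,y0-.5]; W=pix2world(c,uv,z)*1000; print(n,np.round(W[:,:2],1).tolist(),np.round(W[:,:2].mean(0),1))
a=(240,160,5)
f('stop in',[(690,158),(678,253)],*a,.052)
f('stop out',[(722,158),(712,255)],*a,.052)
f('jaw front',[(530,124),(518,216)],*a,.052)
f('jaw back',[(500,122),(486,218)],*a,.052)
f('core',[(563,195),(653,195),(608,155),(608,235)],*a,.056)
f('box',[(72,28),(232,50),(203,172),(40,140)],*a,.058)
f('slot',[(85,62),(193,80),(182,131),(75,112)],*a,.058)
```

```text
stop in [[424.0, 172.7], [475.5, 169.4]] [449.8 171. ]
stop out [[421.6, 187.4], [474.1, 184.7]] [447.9 186.1]
jaw front [[417.3, 97.9], [467.7, 96.4]] [442.5  97.2]
jaw back [[418.5, 84.0], [471.0, 82.2]] [444.8  83.1]
core [[455.9, 115.4], [449.3, 156.0], [431.1, 134.4], [473.6, 137.0]] [452.5 135.7]
box [[401.9, -120.7], [402.4, -44.2], [470.9, -47.1], [465.7, -123.3]] [435.2 -83.8]
slot [[420.0, -111.0], [422.1, -59.6], [450.7, -60.1], [448.2, -110.4]] [435.2 -85.2]
```

Run:
```python
from h import *
go((451,137,100,87.2),(451,137,26,87.2))
```

```text
t 1.58 tcp [440.6  19.5 229.1] phi 87.40 open 95.0 F [ 0.2 -0.   0.4]
(451, 137, 100, 87.2) -> x 0.2942 y 0.0127 z 0.3230 roll 0.0022
(451, 137, 26, 87.2) -> x 0.2940 y 0.0129 z 0.5080 roll 0.0022
```

```bash
cat >> h.py <<'E'
def avg(n=5):
    P=[]
    for i in range(n):
        s,M=tool(); P.append([*s['tcp_pos']*1000,np.degrees(np.arctan2(M[1,0],M[0,0])),M[0,2],M[1,2]]); 
        if i<n-1: optics.camera('wrist')
    P=np.array(P); return P
E
python3 - <<'E'
from h import *
P=avg(6); print(np.round(P,2)); print(P.mean(0))
E
```

```text
[[440.65  19.53 229.09  87.4   -0.     0.  ]
 [440.35  17.7  229.06  87.29  -0.    -0.  ]
 [440.25  16.55 229.09  87.17  -0.    -0.  ]
 [440.2   15.78 229.13  87.06  -0.    -0.  ]
 [440.22  15.31 229.2   86.99  -0.    -0.  ]
 [440.26  15.02 229.31  86.95  -0.    -0.  ]]
[ 4.40321274e+02  1.66486251e+01  2.29145683e+02  8.71427754e+01
 -6.28654728e-04 -8.46997429e-05]
```

Run:
```python
from h import *
c=optics.calibration('wrist'); snap('wrist','w3'); np.save('w3.npy',c['pose'])
crop('w3',230,20,330,150,4.5,'w3c')
go((451,137,100,87.2),(451,137,26,87.2))
```

```text
t 1.88 tcp [440.3  14.9 229.4] phi 86.93 open 95.0 F [ 0.3 -0.4  0.6]
(451, 137, 100, 87.2) -> x 0.3062 y 0.0104 z 0.3234 roll -0.0031
(451, 137, 26, 87.2) -> x 0.3063 y 0.0104 z 0.5084 roll -0.0031
```

View pics/w3c.png

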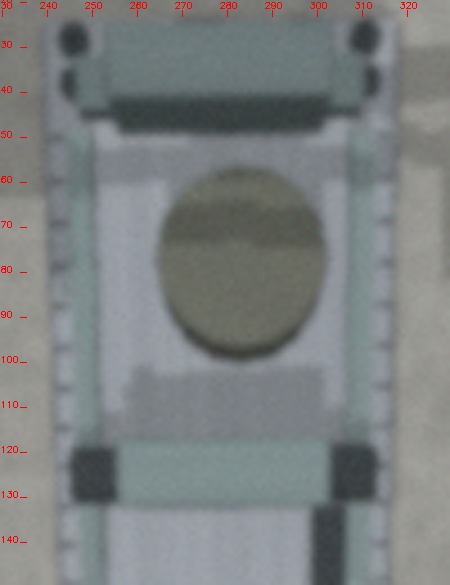

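Run:
```python
from h import *
c=optics.calibration('wrist'); c=dict(c); c['pose']=np.load('w3.npy')
def f(n,pts,x0,y0,s,z):
    uv=np.array(pts,float)/s+[x0-.5,y0-.5]; W=pix2world(c,uv,z)*1000; print(n,np.round(W[:,:2],1).tolist(),np.round(W[:,:2].mean(0),1))
f('stop in',[(108,97),(330,97)],230,20,4.5,.052)
f('jaw front',[(117,440),(330,440)],230,20,4.5,.052)
f('jaw back',[(117,506),(330,506)],230,20,4.5,.052)
f('core',[(159,257),(327,257),(243,167),(243,346)],230,20,4.5,.056)
```

```text
stop in [[421.6, 173.7], [472.2, 170.9]] [446.9 172.3]
jaw front [[418.3, 98.5], [469.3, 95.8]] [443.8  97.1]
jaw back [[417.2, 83.2], [468.7, 80.4]] [443.   81.8]
core [[431.2, 138.3], [469.9, 136.3], [451.5, 156.5], [449.5, 117.8]] [450.5 137.2]
```

{"api": "jog_arm", "payload": {"deltas": [{"jaw":1,"x":0.08,"y":0.01,"z":0.06,"roll":0},{"jaw":1,"x":0.16,"y":0.01,"z":0.12,"roll":0},{"jaw":1,"x":0.24,"y":0.01,"z":0.18,"roll":0},{"jaw":1,"x":0.29,"y":0.01,"z":0.25,"roll":0},{"jaw":1,"x":0.305,"y":0.01,"z":0.32,"roll":0},{"jaw":1,"x":0.305,"y":0.01,"z":0.4,"roll":0},{"jaw":1,"x":0.305,"y":0.01,"z":0.46,"roll":0},{"jaw":1,"x":0.305,"y":0.01,"z":0.508,"roll":0}]}}

```text
time_s: 2.55
tcp_pos: [0.4495, 0.1365, 0.0238]
orientation: [0.726, 0.688, -0.001, -0.001]
wrist_force: [0.1, -0.3, 0.0]
opening: 0.095
```

{"api": "jog_arm", "payload": {"deltas": [{"jaw":0.6},{"jaw":0.4},{"jaw":0.2},{"jaw":0.2},{"jaw":0.2},{"jaw":0.2},{"jaw":0.2},{"jaw":0.2}], "newtons": 25}}

```text
invalid input
```

Run:
```python
from h import *
snap('wrist','w4'); snap('scene','s4',(200,100,420,260),3.5)
go((451,137,200,87.2),(400,-60,200,87.2),(528,-397,200,87.2))
```

```text
t 2.65 tcp [447.5 136.   22.5] phi 86.94 open 95.5 F [ 0.7  0.2 -0.5]
(451, 137, 200, 87.2) -> x 0.0021 y 0.0052 z -0.4439 roll -0.0029
(400, -60, 200, 87.2) -> x -0.4965 y -0.0958 z -0.4421 roll -0.0029
(528, -397, 200, 87.2) -> x -1.3207 y 0.2688 z -0.4433 roll -0.0029
```

View pics/s4.png

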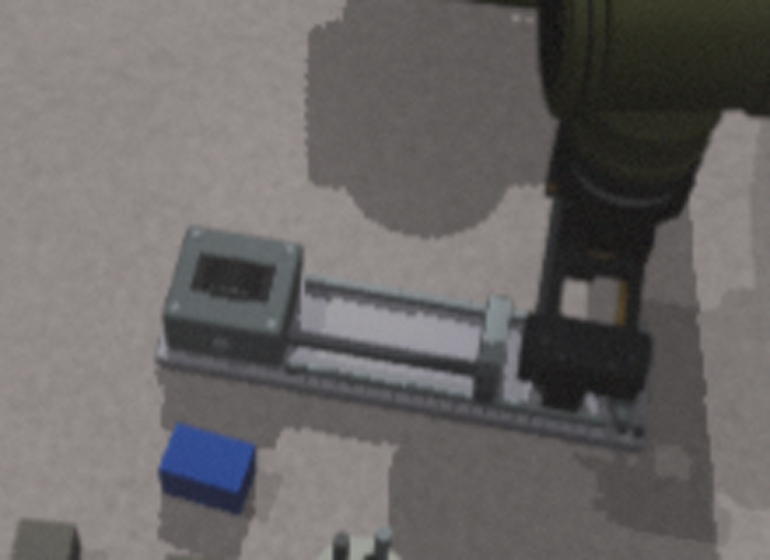

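{"api": "jog_arm", "payload": {"deltas": [{"jaw":1,"x":0,"y":0.005,"z":-0.012,"roll":0},{"jaw":0.8,"x":0,"y":0.005,"z":-0.012,"roll":0},{"jaw":0.5,"x":0,"y":0.005,"z":-0.012,"roll":0},{"jaw":0.2,"x":0,"y":0.005,"z":-0.012,"roll":0},{"jaw":0.2,"x":0,"y":0.005,"z":-0.012,"roll":0},{"jaw":0.2,"x":0,"y":0.005,"z":-0.012,"roll":0},{"jaw":0.2,"x":0,"y":0.005,"z":-0.012,"roll":0},{"jaw":0.2,"x":0,"y":0.005,"z":-0.012,"roll":0}], "newtons": 30}}

```text
time_s: 3.32
tcp_pos: [0.4528, 0.1376, 0.0312]
orientation: [0.725, 0.689, 0.0, 0.0]
wrist_force: [0.7, 0.1, 0.7]
opening: 0.0538
```

Run:
```python
from h import *
go((451,137,200,87.2),(400,-60,200,87.2),(528,-397,200,87.2))
```

```text
t 3.32 tcp [452.8 137.6  31.2] phi 87.05 open 53.8 F [0.7 0.1 0.7]
(451, 137, 200, 87.2) -> x -0.0017 y -0.0043 z -0.4221 roll -0.0017
(400, -60, 200, 87.2) -> x -0.5001 y -0.1062 z -0.4221 roll -0.0017
(528, -397, 200, 87.2) -> x -1.3251 y 0.2567 z -0.4221 roll -0.0017
```

{"api": "jog_arm", "payload": {"deltas": [{"jaw":0.2,"x":0,"y":-0.003,"z":0.008,"roll":0},{"jaw":0.2,"x":0,"y":-0.003,"z":0.008,"roll":0},{"jaw":0.2,"x":0,"y":-0.003,"z":0.008,"roll":0},{"jaw":0.2,"x":0,"y":-0.003,"z":0.008,"roll":0},{"jaw":0.2,"x":0,"y":-0.003,"z":0.008,"roll":0},{"jaw":0.2,"x":0,"y":-0.003,"z":0.008,"roll":0},{"jaw":0.2,"x":0,"y":-0.003,"z":0.008,"roll":0},{"jaw":0.2,"x":0,"y":-0.003,"z":0.008,"roll":0}], "newtons": 30}}

```text
time_s: 3.98
tcp_pos: [0.4517, 0.1376, 0.0279]
orientation: [0.725, 0.689, 0.0, 0.0]
wrist_force: [0.1, -0.7, 0.7]
opening: 0.0189
```

{"api": "jog_arm", "payload": {"deltas": [{"jaw":0.2,"x":0,"y":0,"z":-0.03,"roll":0},{"jaw":0.2,"x":0,"y":0,"z":-0.08,"roll":0},{"jaw":0.2,"x":0,"y":0,"z":-0.16,"roll":0},{"jaw":0.2,"x":0,"y":0,"z":-0.24,"roll":0},{"jaw":0.2,"x":0,"y":0,"z":-0.31,"roll":0},{"jaw":0.2,"x":0,"y":0,"z":-0.36,"roll":0},{"jaw":0.2,"x":0,"y":0,"z":-0.39,"roll":0},{"jaw":0.2,"x":0,"y":0,"z":-0.4,"roll":0}]}}

```text
time_s: 4.65
tcp_pos: [0.453, 0.1379, 0.1913]
orientation: [0.725, 0.689, 0.002, 0.001]
wrist_force: [-0.2, 0.4, -0.9]
opening: 0.019
```

Run:
```python
from h import *
go((450,-60,200,87.2),(528,-397,200,87.2))
```

```text
t 4.65 tcp [453.  137.9 191.3] phi 87.04 open 19.0 F [-0.2  0.4 -0.9]
(450, -60, 200, 87.2) -> x -0.4944 y 0.0182 z -0.0223 roll -0.0017
(528, -397, 200, 87.2) -> x -1.3257 y 0.2564 z -0.0222 roll -0.0017
```

Run:
```python
from h import *
snap('top','t5',(120,120,500,320),2.1); snap('scene','s5',(200,80,480,290),2.8)
```

```text
(no output)
```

View pics/s5.png

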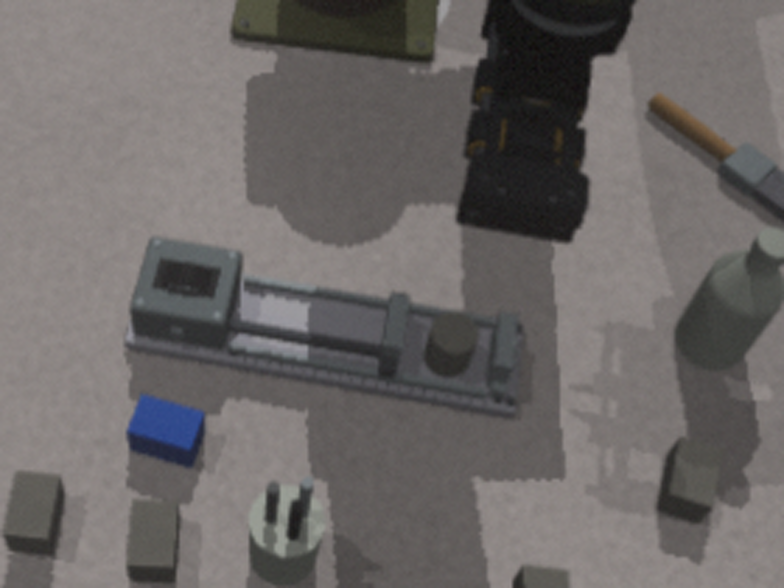

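View pics/t5.png

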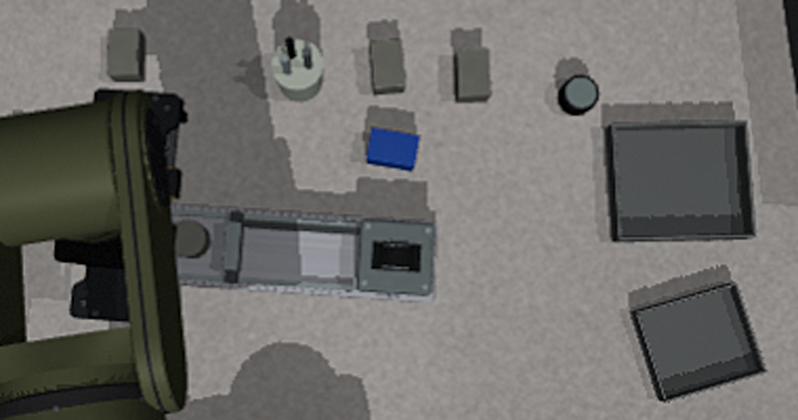

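Run:
```python
from h import *
snap('wrist','w5',scale=1.4)
crop('top0',180,210,250,262,5.5,'a'); crop('t5',180,210,250,262,5.5,'b')
a=cv2.imread('pics/a.png');b=cv2.imread('pics/b.png');cv2.imwrite('pics/ab.png',np.hstack([a,b]))
P=avg(4);print(np.round(P,2))
```

```text
[[451.04 137.51 186.96  87.05  -0.    -0.  ]
 [450.62 137.43 186.18  87.04  -0.    -0.  ]
 [450.48 137.39 185.86  87.04  -0.    -0.  ]
 [450.49 137.39 185.82  87.04  -0.    -0.  ]]
```

View pics/ab.png

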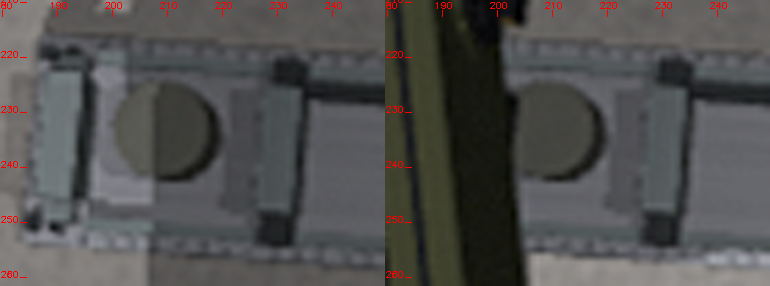

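View pics/w5.png

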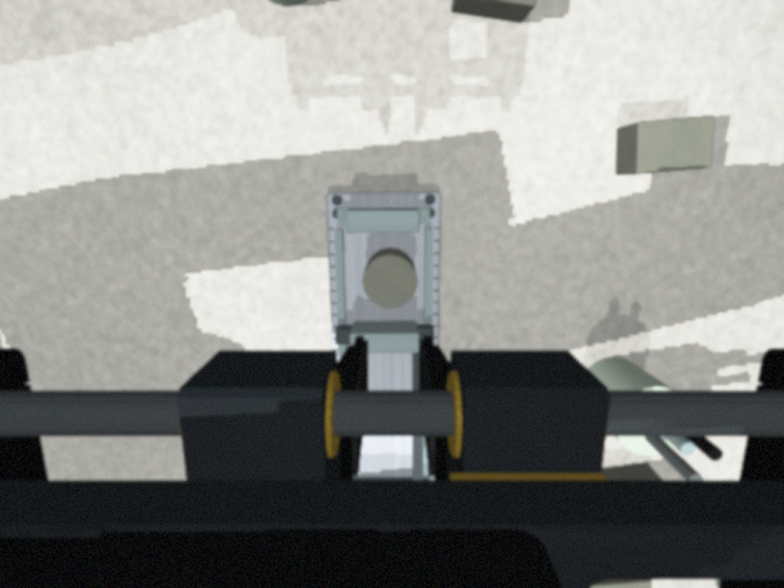

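Run:
```python
from h import *
s=arm.state(); p=s['tcp_pos']; print(p, s['opening'])
for n in ['scene','top','wrist']:
    c=optics.calibration(n); print(n,w2pix(c,[p,p+[0,0,.019],p+[0,0,.078],p+[0,0,.15]]).round(0).tolist())
c=optics.calibration('wrist'); P=np.array(c['pose']); print(P.round(3))
snap('scene','s6',(330,60,450,220),5)
```

```text
[0.45048544 0.13738672 0.18582303] 0.01916534314358088
scene [[373.0, 164.0], [375.0, 159.0], [381.0, 140.0], [389.0, 113.0]]
top [[198.0, 227.0], [196.0, 226.0], [190.0, 223.0], [182.0, 218.0]]
wrist [[280.0, 240.0], [279.0, 250.0], [278.0, 297.0], [275.0, 457.0]]
[[ 0.999  0.05   0.015  0.455]
 [-0.052  0.971  0.235  0.203]
 [-0.003 -0.235  0.972  0.394]
 [ 0.     0.     0.     1.   ]]
```

View pics/s6.png

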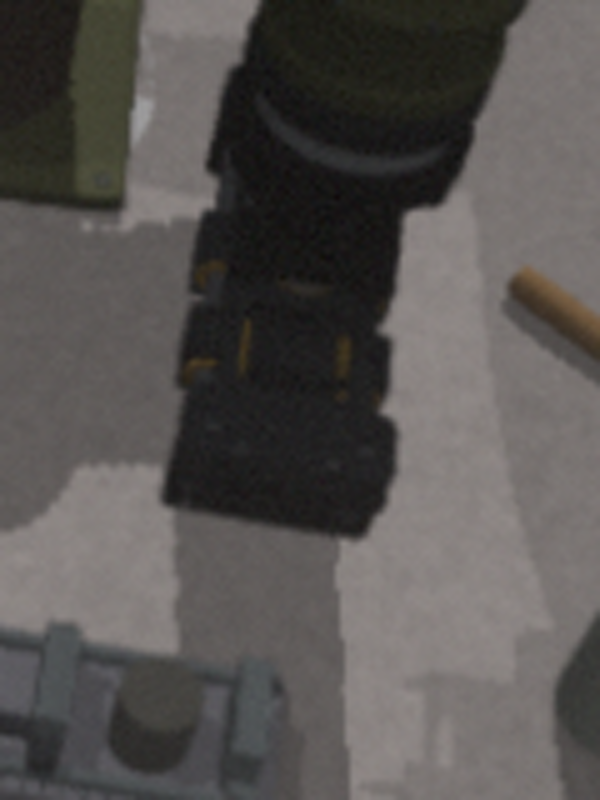

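Run:
```python
from h import *
crop('w4',130,150,430,300,2.6,'w4c'); crop('s4',320,110,400,240,5,'s4c')
```

```text
(no output)
```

View pics/w4c.png

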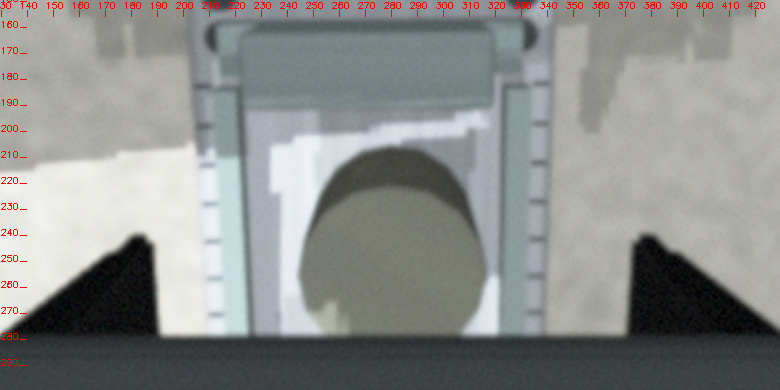

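View pics/s4c.png

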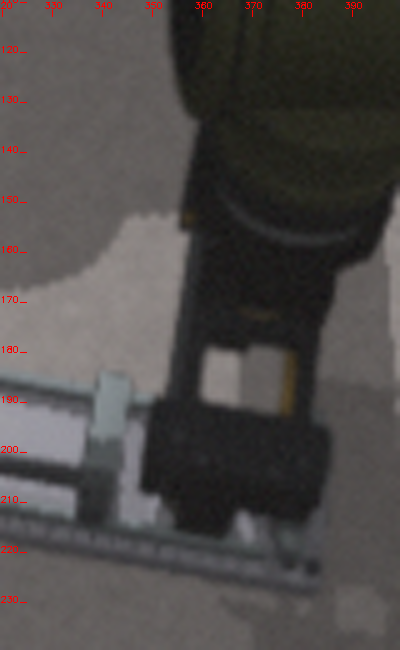

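Run:
```python
from h import *
c=dict(optics.calibration('wrist')); 
crop('w5',225,130,325,250,5,'w5c')
np.save('w5.npy',c['pose'])
```

```text
(no output)
```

View pics/w5c.png

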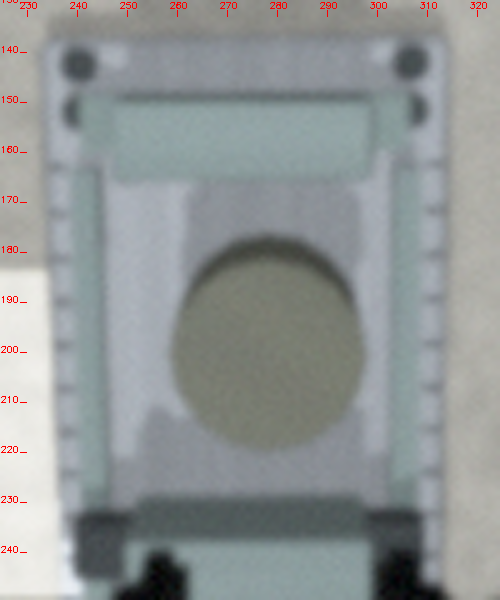

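Run:
```python
from h import *
c=dict(optics.calibration('wrist'))
f=lambda uv,z:print(np.round(pix2world(c,uv,z)*1000,1).tolist())
f([[278.1,199.9],[258.3,199.9],[297.9,199.9]],.056); f([[277,165.9],[244.5,162],[302,162]],.052); f([[277,237]],.052)
print(w2pix(c,[[.4505,.137,.056]]))
```

```text
[[448.4, 138.1, 56.0], [428.7, 139.1, 56.0], [468.2, 137.1, 56.0]]
[[449.1, 171.6, 52.0], [417.3, 177.0, 52.0], [473.9, 174.1, 52.0]]
[[445.1, 98.2, 52.0]]
[[280.21002105 200.89163023]]
```

{"api": "jog_arm", "payload": {"deltas": [{"jaw":0.8,"x":0,"y":0,"z":0.02,"roll":0},{"jaw":0.8,"x":0,"y":0,"z":0.05,"roll":0},{"jaw":0.8,"x":0,"y":0,"z":0.09,"roll":0},{"jaw":0.8,"x":0,"y":0,"z":0.13,"roll":0},{"jaw":0.8,"x":0,"y":0,"z":0.17,"roll":0},{"jaw":0.8,"x":0,"y":0,"z":0.21,"roll":0},{"jaw":0.8,"x":0,"y":0,"z":0.24,"roll":0},{"jaw":0.8,"x":0,"y":0,"z":0.25,"roll":0}]}}

```text
time_s: 5.67
tcp_pos: [0.4492, 0.1372, 0.0842]
orientation: [0.725, 0.689, -0.002, -0.002]
wrist_force: [0.1, -0.5, -0.7]
opening: 0.067
```

{"api": "jog_arm", "payload": {"deltas": [{"jaw":0.8,"x":0,"y":0,"z":0.03,"roll":0},{"jaw":0.8,"x":0,"y":0,"z":0.06,"roll":0},{"jaw":0.8,"x":0,"y":0,"z":0.09,"roll":0},{"jaw":0.8,"x":0,"y":0,"z":0.12,"roll":0},{"jaw":0.8,"x":0,"y":0,"z":0.14,"roll":0},{"jaw":0.8,"x":0,"y":0,"z":0.148,"roll":0},{"jaw":0.7,"x":0,"y":0,"z":0.148,"roll":0},{"jaw":0.6,"x":0,"y":0,"z":0.148,"roll":0}]}}

```text
time_s: 6.33
tcp_pos: [0.4518, 0.1377, 0.0288]
orientation: [0.725, 0.689, 0.0, 0.0]
wrist_force: [1.1, 0.0, 0.6]
opening: 0.0678
```

{"api": "jog_arm", "payload": {"deltas": [{"jaw":0.3,"x":0,"y":0,"z":0,"roll":0},{"jaw":0.3,"x":0,"y":0,"z":0,"roll":0},{"jaw":0.3,"x":0,"y":0,"z":0,"roll":0},{"jaw":0.3,"x":0,"y":0,"z":0,"roll":0},{"jaw":0.3,"x":0,"y":0,"z":0,"roll":0},{"jaw":0.3,"x":0,"y":0,"z":0,"roll":0},{"jaw":0.3,"x":0,"y":0,"z":0,"roll":0},{"jaw":0.3,"x":0,"y":0,"z":0,"roll":0}], "newtons": 30}}

```text
time_s: 7.0
tcp_pos: [0.4516, 0.1376, 0.0287]
orientation: [0.725, 0.689, 0.0, 0.0]
wrist_force: [-0.9, 0.2, -0.7]
opening: 0.0284
```

Run:
```python
from h import *
snap('wrist','w7'); crop('w7',130,150,430,300,2.6,'w7c')
go((450,137,200,87))
```

```text
t 7.05 tcp [451.6 137.6  28.7] phi 87.04 open 28.5 F [-0.2 -0.5 -0.4]
(450, 137, 200, 87) -> x -0.0017 y -0.0038 z -0.4284 roll 0.0005
```

View pics/w7c.png

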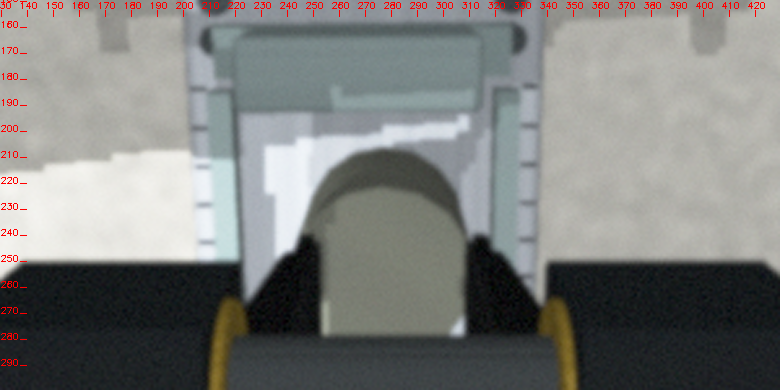

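Run:
```python
from h import *
c=dict(optics.calibration('wrist')); s=arm.state(); print(s['tcp_pos'],np.array(c['pose'])[:3,3])
for z in (.014,.035,.056):
    print(z,w2pix(c,[[.4505,.157,z],[.4305,.137,z],[.4705,.137,z],[.4505,.127,z]]).round(0).tolist())
print('tips',w2pix(c,[s['tcp_pos']+[d,0,0] for d in (-.0142,.0142)]).round(0).tolist(),w2pix(c,[s['tcp_pos']+[d,0,.0188] for d in (-.0142,.0142)]).round(0).tolist())
print('stop in top',w2pix(c,[[.447-.026,.1735,.052],[.447+.026,.1705,.052],[.447-.026,.1735,.014],[.447+.026,.1705,.014]]).round(0).tolist())
```

```text
[0.45155641 0.13762018 0.02865653] [0.45564321 0.20333546 0.23683861]
0.014 [[276.0, 205.0], [249.0, 236.0], [308.0, 233.0], [279.0, 248.0]]
0.035 [[276.0, 212.0], [245.0, 246.0], [310.0, 242.0], [279.0, 259.0]]
0.056 [[276.0, 221.0], [242.0, 258.0], [313.0, 254.0], [278.0, 273.0]]
tips [[257.0, 241.0], [302.0, 239.0]] [[255.0, 251.0], [304.0, 248.0]]
stop in top [[220.0, 193.0], [316.0, 193.0], [230.0, 183.0], [310.0, 183.0]]
```

Run:
```python
from h import *
cs=optics.calibration('scene')
for h in (0,.01,.02,.03,.04,.05):
    print(h,w2pix(cs,[[.4475+.0475,.136+dy,.0225+h] for dy in (-.01,.01)]).round(1).tolist(),w2pix(cs,[[.4475+.0595,.136+dy,.0225+h] for dy in (-.01,.01)]).round(1).tolist())
c=dict(optics.calibration('wrist')); s=arm.state();p=s['tcp_pos']
for h in (0,.01,.02,.03,.04,.05): print(h,w2pix(c,[p+[d,.01,h] for d in (-.0142,.0142)]).round(1).tolist(),w2pix(c,[p+[d,.0,h] for d in (-.0142,.0142)]).round(1).tolist())
```

```text
0 [[353.3, 221.2], [362.0, 222.4]] [[352.9, 225.8], [361.7, 227.0]]
0.01 [[354.0, 219.1], [362.7, 220.3]] [[353.6, 223.8], [362.4, 225.0]]
0.02 [[354.6, 217.0], [363.5, 218.2]] [[354.3, 221.7], [363.2, 222.9]]
0.03 [[355.3, 214.9], [364.3, 216.1]] [[355.0, 219.6], [364.0, 220.8]]
0.04 [[356.1, 212.7], [365.1, 213.9]] [[355.7, 217.4], [364.8, 218.7]]
0.05 [[356.8, 210.5], [365.9, 211.7]] [[356.4, 215.2], [365.6, 216.5]]
0 [[256.1, 225.7], [301.3, 223.4]] [[257.1, 240.9], [301.9, 238.7]]
0.01 [[254.9, 230.1], [302.3, 227.7]] [[256.0, 246.0], [302.9, 243.6]]
0.02 [[253.6, 234.9], [303.4, 232.4]] [[254.8, 251.5], [304.0, 249.1]]
0.03 [[252.2, 240.2], [304.6, 237.6]] [[253.5, 257.6], [305.2, 255.1]]
0.04 [[250.7, 246.1], [305.9, 243.4]] [[252.1, 264.4], [306.6, 261.7]]
0.05 [[248.9, 252.7], [307.4, 249.8]] [[250.4, 271.9], [308.1, 269.1]]
```

{"api": "jog_arm", "payload": {"deltas": [{"jaw":0.65,"x":0,"y":-0.002,"z":0,"roll":0},{"jaw":0.65,"x":0,"y":-0.002,"z":0,"roll":0},{"jaw":0.65,"x":0,"y":-0.002,"z":0,"roll":0},{"jaw":0.65,"x":0,"y":-0.002,"z":0,"roll":0},{"jaw":0.65,"x":0,"y":-0.002,"z":0,"roll":0},{"jaw":0.65,"x":0,"y":-0.002,"z":0.02,"roll":0},{"jaw":0.65,"x":0,"y":-0.002,"z":0.045,"roll":0},{"jaw":0.65,"x":0,"y":-0.002,"z":0.065,"roll":0}]}}

```text
time_s: 7.72
tcp_pos: [0.4502, 0.1375, 0.0013]
orientation: [0.725, 0.689, -0.0, -0.0]
wrist_force: [-0.2, 0.7, -0.7]
opening: 0.0613
```

Run:
```python
from h import *
go((450,137,0,87))
snap('wrist','w8'); crop('w8',130,150,430,300,2.6,'w8c'); snap('scene','s8'); crop('s8',320,110,400,240,5,'s8c')
```

```text
t 7.72 tcp [450.2 137.5   1.3] phi 87.04 open 61.3 F [-0.2  0.7 -0.7]
(450, 137, 0, 87) -> x -0.0014 y -0.0005 z 0.0032 roll 0.0005
```

View pics/w8c.png

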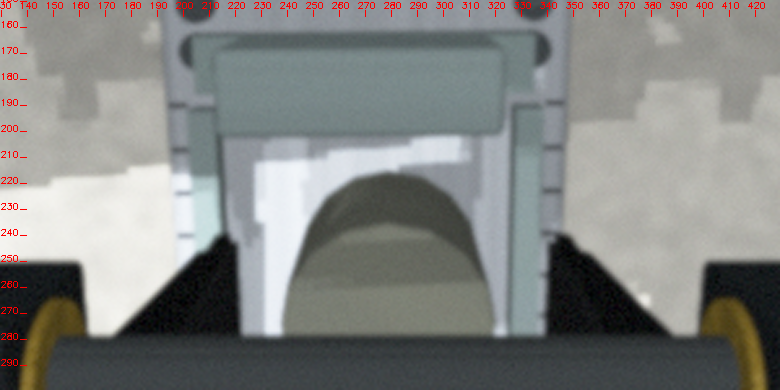

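View pics/s8c.png

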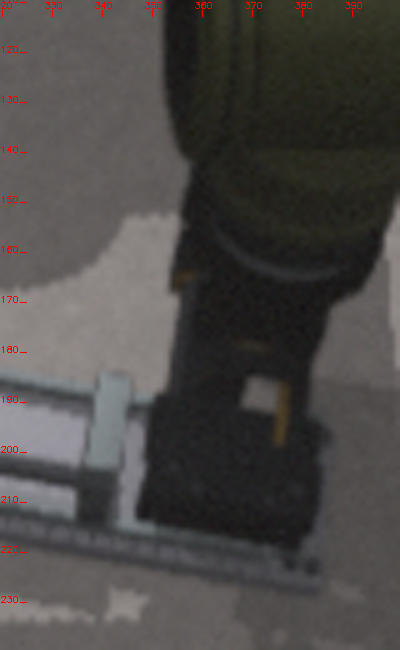

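{"api": "jog_arm", "payload": {"deltas": [{"jaw":0.3,"x":0,"y":0,"z":0,"roll":0},{"jaw":0.3,"x":0,"y":0,"z":0,"roll":0},{"jaw":0.3,"x":0,"y":0,"z":0,"roll":0},{"jaw":0.3,"x":0,"y":0,"z":0,"roll":0},{"jaw":0.3,"x":0,"y":0,"z":0,"roll":0},{"jaw":0.3,"x":0,"y":0,"z":0,"roll":0},{"jaw":0.3,"x":0,"y":0,"z":0,"roll":0},{"jaw":0.3,"x":0,"y":0,"z":0,"roll":0}], "newtons": 30}}

```text
time_s: 8.48
tcp_pos: [0.451, 0.1377, 0.003]
orientation: [0.725, 0.689, 0.0, 0.0]
wrist_force: [-1.6, 1.5, 1.6]
opening: 0.0393
```

{"api": "jog_arm", "payload": {"deltas": [{"jaw":0.3,"x":0,"y":0,"z":-0.02,"roll":0},{"jaw":0.3,"x":0,"y":0,"z":-0.06,"roll":0},{"jaw":0.3,"x":0,"y":0,"z":-0.12,"roll":0},{"jaw":0.3,"x":0,"y":0,"z":-0.19,"roll":0},{"jaw":0.3,"x":0,"y":0,"z":-0.26,"roll":0},{"jaw":0.3,"x":0,"y":0,"z":-0.32,"roll":0},{"jaw":0.3,"x":0,"y":0,"z":-0.36,"roll":0},{"jaw":0.3,"x":0,"y":0,"z":-0.38,"roll":0}], "newtons": 40}}

```text
time_s: 9.15
tcp_pos: [0.4521, 0.1379, 0.1579]
orientation: [0.725, 0.689, 0.002, 0.001]
wrist_force: [0.2, -0.8, -1.4]
opening: 0.0388
```

Run:
```python
from h import *
go((470,-150,160,87),(528,-385,160,87))
snap('wrist','w9'); crop('w9',130,150,430,300,2.6,'w9c'); snap('scene','s9'); crop('s9',320,80,420,220,4.5,'s9c')
```

```text
t 9.15 tcp [452.1 137.9 157.9] phi 87.05 open 38.8 F [ 0.2 -0.8 -1.4]
(470, -150, 160, 87) -> x -0.7165 y 0.0818 z -0.0056 roll 0.0005
(528, -385, 160, 87) -> x -1.2958 y 0.2569 z -0.0054 roll 0.0005
```

View pics/w9c.png

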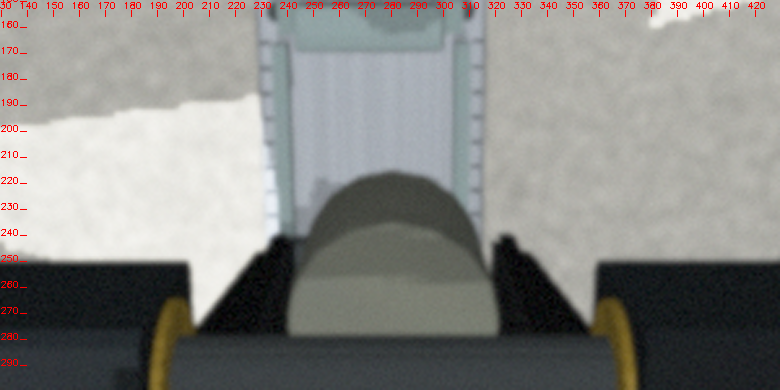

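{"api": "jog_arm", "payload": {"deltas": [{"jaw":0.3,"x":-0.03,"y":0,"z":0,"roll":0},{"jaw":0.3,"x":-0.1,"y":0.01,"z":0,"roll":0},{"jaw":0.3,"x":-0.2,"y":0.03,"z":0,"roll":0},{"jaw":0.3,"x":-0.3,"y":0.05,"z":0,"roll":0},{"jaw":0.3,"x":-0.4,"y":0.07,"z":0,"roll":0},{"jaw":0.3,"x":-0.5,"y":0.09,"z":0,"roll":0},{"jaw":0.3,"x":-0.6,"y":0.11,"z":0,"roll":0},{"jaw":0.3,"x":-0.7,"y":0.13,"z":0,"roll":0}]}}

```text
time_s: 9.92
tcp_pos: [0.4869, -0.1463, 0.1524]
orientation: [0.725, 0.689, -0.001, -0.002]
wrist_force: [0.1, 1.2, -2.0]
opening: 0.0389
```

{"api": "jog_arm", "payload": {"deltas": [{"jaw":0.3,"x":-0.09,"y":0.02,"z":0,"roll":0},{"jaw":0.3,"x":-0.18,"y":0.04,"z":0,"roll":0},{"jaw":0.3,"x":-0.27,"y":0.06,"z":0,"roll":0},{"jaw":0.3,"x":-0.36,"y":0.08,"z":0,"roll":0},{"jaw":0.3,"x":-0.44,"y":0.1,"z":0,"roll":0},{"jaw":0.3,"x":-0.51,"y":0.115,"z":0,"roll":0},{"jaw":0.3,"x":-0.56,"y":0.125,"z":0,"roll":0},{"jaw":0.3,"x":-0.58,"y":0.13,"z":0,"roll":0}]}}

```text
time_s: 10.58
tcp_pos: [0.527, -0.381, 0.1516]
orientation: [0.726, 0.688, -0.001, -0.002]
wrist_force: [-1.4, 1.0, -1.6]
opening: 0.0393
```

Run:
```python
from h import *
P=avg(4);print(np.round(P,1))
go((528,-397,60,87),(528,-397,-8,87))
snap('top','t10',(350,130,520,330),3)
```

```text
[[ 527.  -381.   151.6   86.9   -0.     0. ]
 [ 527.2 -381.   151.8   86.9   -0.     0. ]
 [ 527.3 -379.3  152.2   86.9   -0.     0. ]
 [ 527.4 -378.2  152.7   87.    -0.     0. ]]
t 10.73 tcp [ 527.4 -378.2  152.7] phi 87.01 open 39.3 F [ 0.5 -0.1 -1.8]
(528, -397, 60, 87) -> x -0.0474 y 0.0044 z 0.2315 roll 0.0001
(528, -397, -8, 87) -> x -0.0478 y 0.0049 z 0.4015 roll 0.0001
```

View pics/t10.png

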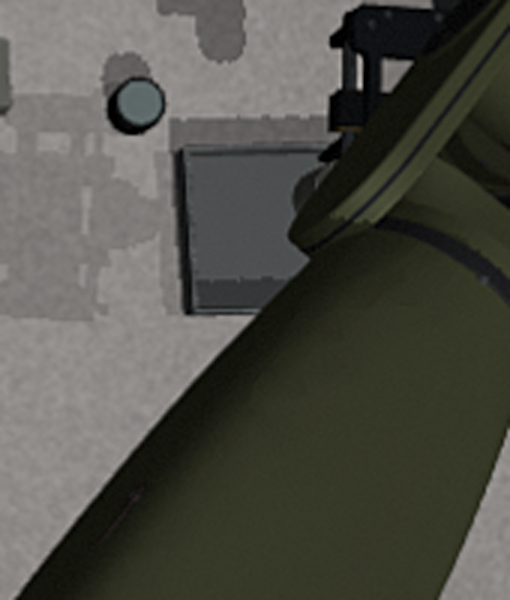

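{"api": "jog_arm", "payload": {"deltas": [{"jaw":0.3,"x":-0.03,"y":0,"z":0.05,"roll":0},{"jaw":0.3,"x":-0.03,"y":0,"z":0.13,"roll":0},{"jaw":0.3,"x":-0.03,"y":0,"z":0.21,"roll":0},{"jaw":0.3,"x":-0.03,"y":0,"z":0.29,"roll":0},{"jaw":0.3,"x":-0.03,"y":0,"z":0.34,"roll":0},{"jaw":0.3,"x":-0.03,"y":0,"z":0.37,"roll":0},{"jaw":0.3,"x":-0.03,"y":0,"z":0.385,"roll":0},{"jaw":0.3,"x":-0.03,"y":0,"z":0.395,"roll":0}]}}

```text
time_s: 11.45
tcp_pos: [0.5278, -0.3902, -0.0035]
orientation: [0.725, 0.689, 0.0, -0.0]
wrist_force: [0.3, 0.1, -2.6]
opening: 0.039
```

Run:
```python
from h import *
P=avg(3);print(np.round(P,1))
print(arm.state()['wrist_force'])
snap('wrist','w11',scale=1.4)
```

```text
[[ 527.8 -390.2   -3.5   87.1   -0.     0. ]
 [ 528.  -390.6   -3.3   87.1    0.    -0. ]
 [ 528.3 -391.1   -2.4   87.1    0.    -0. ]]
[-0.01066993 -0.61975145 -1.06782452]
```

View pics/w11.png

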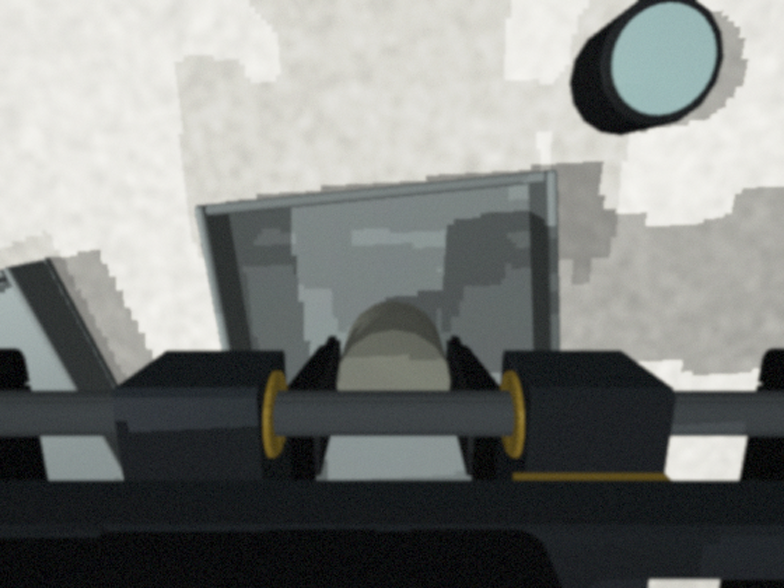

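{"api": "jog_arm", "payload": {"deltas": [{"jaw":0.3,"x":0,"y":0,"z":0.006,"roll":0},{"jaw":0.3,"x":0,"y":0,"z":0.012,"roll":0},{"jaw":0.3,"x":0,"y":0,"z":0.014,"roll":0},{"jaw":0.3,"x":0,"y":0,"z":0.014,"roll":0},{"jaw":0.4,"x":0,"y":0,"z":0.014,"roll":0},{"jaw":0.55,"x":0,"y":0,"z":0.014,"roll":0},{"jaw":0.7,"x":0,"y":0,"z":0.014,"roll":0},{"jaw":0.7,"x":0,"y":0,"z":0.014,"roll":0}]}}

```text
time_s: 12.27
tcp_pos: [0.5277, -0.3912, -0.0088]
orientation: [0.725, 0.689, -0.0, 0.0]
wrist_force: [-0.2, 0.0, -0.3]
opening: 0.0542
```

{"api": "jog_arm", "payload": {"deltas": [{"jaw":0.7,"x":0,"y":0,"z":0,"roll":0},{"jaw":0.7,"x":0,"y":0,"z":0,"roll":0},{"jaw":0.7,"x":0,"y":0,"z":-0.05,"roll":0},{"jaw":0.7,"x":0,"y":0,"z":-0.12,"roll":0},{"jaw":0.7,"x":0,"y":0,"z":-0.2,"roll":0},{"jaw":0.7,"x":0,"y":0,"z":-0.28,"roll":0},{"jaw":0.7,"x":0,"y":0,"z":-0.36,"roll":0},{"jaw":0.7,"x":0,"y":0,"z":-0.4,"roll":0}]}}

```text
time_s: 12.93
tcp_pos: [0.5292, -0.3924, 0.1562]
orientation: [0.725, 0.689, 0.0, 0.003]
wrist_force: [1.1, -1.0, -0.1]
opening: 0.0662
```

Run:
```python
from h import *
go((436,-85,160,87))
snap('wrist','w12',scale=1.4)
```

```text
t 12.93 tcp [ 529.2 -392.4  156.2] phi 87.04 open 66.2 F [ 1.1 -1.  -0.1]
(436, -85, 160, 87) -> x 0.7554 y -0.2722 z -0.0138 roll 0.0005
```

View pics/w12.png

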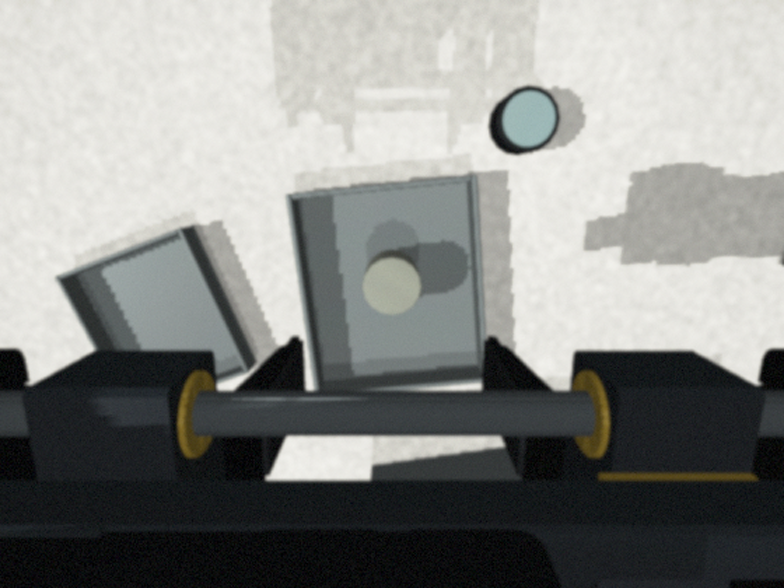

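Run:
```python
from h import *
P=avg(3);print(np.round(P,1))
go((436,-73,120,87.1),(436,-73,60,87.1))
```

```text
[[ 530.3 -393.4  159.    87.     0.    -0. ]
 [ 529.7 -392.9  156.2   87.     0.    -0. ]
 [ 528.4 -391.8  152.9   87.     0.    -0. ]]
t 13.08 tcp [ 528.4 -391.8  152.9] phi 87.04 open 66.7 F [ 0.1 -0.5 -0.6]
(436, -73, 120, 87.1) -> x 0.7841 y -0.2721 z 0.0797 roll -0.0006
(436, -73, 60, 87.1) -> x 0.7845 y -0.2725 z 0.2297 roll -0.0006
```

{"api": "jog_arm", "payload": {"deltas": [{"jaw":0,"x":0.04,"y":-0.02,"z":0,"roll":0},{"jaw":0,"x":0.12,"y":-0.05,"z":0,"roll":0},{"jaw":0,"x":0.21,"y":-0.08,"z":0,"roll":0},{"jaw":0,"x":0.3,"y":-0.11,"z":0,"roll":0},{"jaw":0,"x":0.39,"y":-0.14,"z":0,"roll":0},{"jaw":0,"x":0.48,"y":-0.17,"z":0,"roll":0},{"jaw":0,"x":0.57,"y":-0.2,"z":0,"roll":0},{"jaw":0,"x":0.65,"y":-0.23,"z":0,"roll":0}]}}

```text
time_s: 13.75
tcp_pos: [0.4468, -0.1242, 0.1479]
orientation: [0.725, 0.689, -0.001, -0.002]
wrist_force: [1.0, 0.7, 0.3]
opening: 0.0186
```

{"api": "jog_arm", "payload": {"deltas": [{"jaw":0,"x":0.06,"y":-0.02,"z":0.02,"roll":0},{"jaw":0,"x":0.1,"y":-0.03,"z":0.05,"roll":0},{"jaw":0,"x":0.12,"y":-0.04,"z":0.09,"roll":0},{"jaw":0,"x":0.13,"y":-0.042,"z":0.13,"roll":0},{"jaw":0,"x":0.134,"y":-0.042,"z":0.17,"roll":0},{"jaw":0,"x":0.134,"y":-0.042,"z":0.2,"roll":0},{"jaw":0,"x":0.134,"y":-0.042,"z":0.22,"roll":0},{"jaw":0,"x":0.134,"y":-0.042,"z":0.225,"roll":0}]}}

```text
time_s: 14.42
tcp_pos: [0.4331, -0.0718, 0.0581]
orientation: [0.725, 0.689, -0.001, -0.002]
wrist_force: [-0.7, -0.2, -0.7]
opening: 0.0006
```

Run:
```python
from h import *
P=avg(5);print(np.round(P,1)); print(arm.state()['opening'],arm.state()['wrist_force'])
go((436,-73,50,87.1),(436,-73,40,87.1))
snap('scene','s13',(220,120,400,230),4.3); snap('wrist','w13',scale=1.4)
```

```text
[[433.1 -71.8  58.1  87.   -0.    0. ]
 [433.8 -72.1  59.1  87.   -0.    0. ]
 [434.6 -72.3  60.3  87.   -0.    0. ]
 [435.3 -72.5  61.2  87.   -0.   -0. ]
 [435.7 -72.6  61.7  87.    0.   -0. ]]
0.00019273230432534515 [-0.38066477 -0.24217333  0.88760969]
t 14.62 tcp [435.7 -72.6  61.7] phi 87.02 open 0.2 F [-0.4 -0.2  0.9]
(436, -73, 50, 87.1) -> x -0.0009 y 0.0007 z 0.0293 roll -0.0009
(436, -73, 40, 87.1) -> x -0.0009 y 0.0006 z 0.0543 roll -0.0009
```

View pics/s13.png

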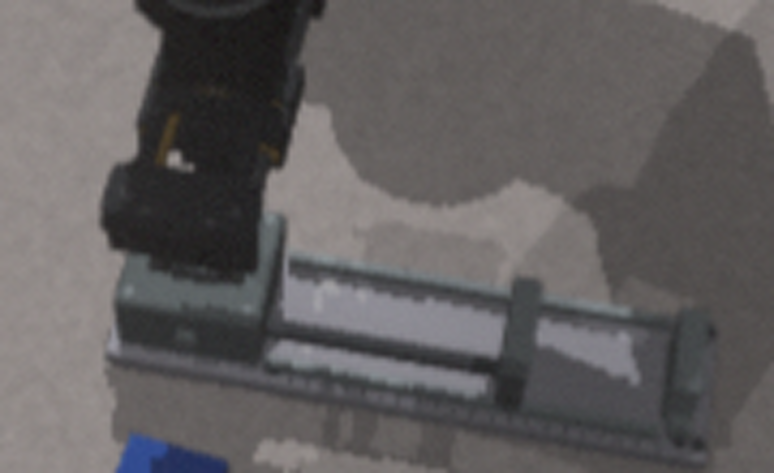

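View pics/w13.png

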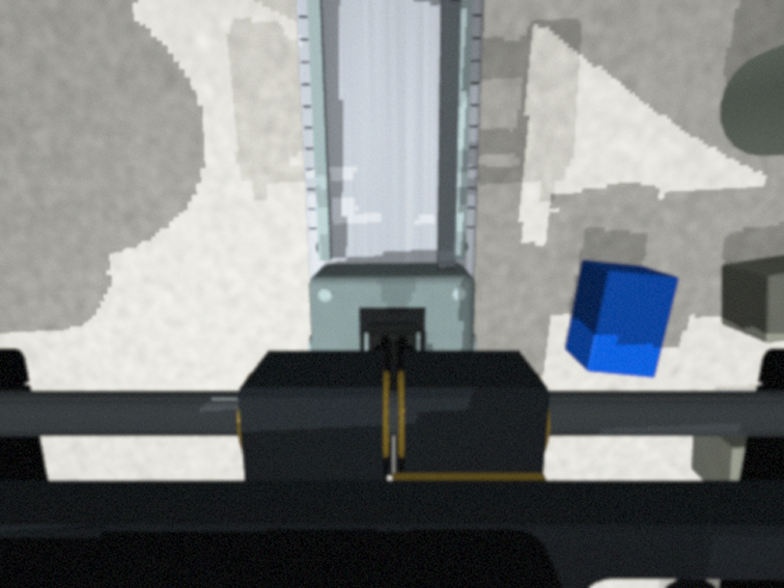

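{"api": "jog_arm", "payload": {"deltas": [{"jaw":0,"x":0,"y":0,"z":0.015,"roll":0},{"jaw":0,"x":0,"y":0,"z":0.03,"roll":0},{"jaw":0,"x":0,"y":0,"z":0.04,"roll":0},{"jaw":0,"x":0,"y":0,"z":0.05,"roll":0},{"jaw":0,"x":0,"y":0,"z":0.055,"roll":0},{"jaw":0,"x":0,"y":0,"z":0.055,"roll":0},{"jaw":0,"x":0,"y":0,"z":0.055,"roll":0},{"jaw":0,"x":0,"y":0,"z":0.055,"roll":0}], "newtons": 10}}

```text
time_s: 15.38
tcp_pos: [0.4353, -0.0723, 0.0392]
orientation: [0.725, 0.689, 0.0, 0.0]
wrist_force: [0.0, 0.6, -0.1]
opening: 0.0004
```

{"api": "jog_arm", "payload": {"deltas": [{"jaw":0,"x":0,"y":0,"z":0.002,"roll":0},{"jaw":0,"x":0,"y":0,"z":0.004,"roll":0},{"jaw":0,"x":0,"y":0,"z":0.006,"roll":0},{"jaw":0,"x":0,"y":0,"z":0.008,"roll":0},{"jaw":0,"x":0,"y":0,"z":0.01,"roll":0},{"jaw":0,"x":0,"y":0,"z":0.01,"roll":0},{"jaw":0,"x":0,"y":0,"z":0.01,"roll":0},{"jaw":0,"x":0,"y":0,"z":0.01,"roll":0}]}}

```text
time_s: 16.05
tcp_pos: [0.4351, -0.0722, 0.035]
orientation: [0.725, 0.689, 0.0, -0.0]
wrist_force: [-0.9, 0.0, 0.5]
opening: 0.0008
```

{"api": "jog_arm", "payload": {"deltas": [{"jaw":0,"x":0,"y":0,"z":0.002,"roll":0},{"jaw":0,"x":0,"y":0,"z":0.004,"roll":0},{"jaw":0,"x":0,"y":0,"z":0.006,"roll":0},{"jaw":0,"x":0,"y":0,"z":0.008,"roll":0},{"jaw":0,"x":0,"y":0,"z":0.008,"roll":0},{"jaw":0,"x":0,"y":0,"z":0.008,"roll":0},{"jaw":0,"x":0,"y":0,"z":0.008,"roll":0},{"jaw":0,"x":0,"y":0,"z":0.008,"roll":0}]}}

```text
time_s: 16.72
tcp_pos: [0.4352, -0.0722, 0.0319]
orientation: [0.725, 0.689, 0.0, 0.0]
wrist_force: [-0.7, -0.3, 0.2]
opening: 0.0002
```

{"api": "jog_arm", "payload": {"deltas": [{"jaw":0,"x":0,"y":0,"z":0.002,"roll":0},{"jaw":0,"x":0,"y":0,"z":0.004,"roll":0},{"jaw":0,"x":0,"y":0,"z":0.006,"roll":0},{"jaw":0,"x":0,"y":0,"z":0.006,"roll":0},{"jaw":0,"x":0,"y":0,"z":0.006,"roll":0},{"jaw":0,"x":0,"y":0,"z":0.006,"roll":0},{"jaw":0,"x":0,"y":0,"z":0.006,"roll":0},{"jaw":0,"x":0,"y":0,"z":0.006,"roll":0}]}}

```text
time_s: 17.38
tcp_pos: [0.4352, -0.0722, 0.0295]
orientation: [0.725, 0.689, 0.0, 0.0]
wrist_force: [-0.3, 0.0, -0.8]
opening: 0.0008
```

{"api": "jog_arm", "payload": {"deltas": [{"jaw":0,"x":0,"y":0,"z":0.002,"roll":0},{"jaw":0,"x":0,"y":0,"z":0.004,"roll":0},{"jaw":0,"x":0,"y":0,"z":0.006,"roll":0},{"jaw":0,"x":0,"y":0,"z":0.006,"roll":0},{"jaw":0,"x":0,"y":0,"z":0.006,"roll":0},{"jaw":0,"x":0,"y":0,"z":0.006,"roll":0},{"jaw":0,"x":0,"y":0,"z":0.006,"roll":0},{"jaw":0,"x":0,"y":0,"z":0.006,"roll":0}]}}

```text
time_s: 18.05
tcp_pos: [0.4355, -0.0723, 0.0285]
orientation: [0.725, 0.689, -0.0, 0.0]
wrist_force: [-3.4, 1.6, 8.5]
opening: 0.0006
```

Run:
```python
from h import *
go((436,-73,25,87.1))
snap('wrist','w14'); crop('w14',200,180,360,290,4.5,'w14c')
```

```text
t 18.05 tcp [435.5 -72.3  28.5] phi 87.04 open 0.6 F [-3.4  1.6  8.5]
(436, -73, 25, 87.1) -> x -0.0016 y 0.0013 z 0.0086 roll -0.0006
```

View pics/w14c.png

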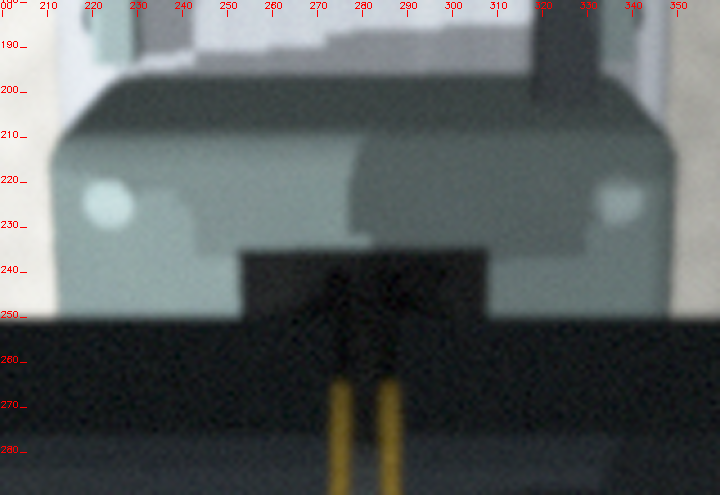

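{"api": "jog_arm", "payload": {"deltas": [{"jaw":0,"x":-0.006,"y":0,"z":0,"roll":0},{"jaw":0,"x":-0.016,"y":0,"z":0,"roll":0},{"jaw":0,"x":-0.027,"y":0,"z":0,"roll":0},{"jaw":0,"x":-0.038,"y":0,"z":0,"roll":0},{"jaw":0,"x":-0.048,"y":0,"z":0,"roll":0},{"jaw":0,"x":-0.058,"y":0,"z":0,"roll":0},{"jaw":0,"x":-0.065,"y":0,"z":0,"roll":0},{"jaw":0,"x":-0.065,"y":0,"z":0,"roll":0}]}}

```text
time_s: 18.77
tcp_pos: [0.4343, -0.0989, 0.0286]
orientation: [0.725, 0.689, -0.0, 0.0]
wrist_force: [-3.7, -0.2, 8.3]
opening: 0.0004
```

Run:
```python
from h import *
go((436,-73,25,87.1))
snap('scene','s15',(220,120,400,230),4.3)
```

```text
t 18.77 tcp [434.3 -98.9  28.6] phi 87.03 open 0.4 F [-3.7 -0.2  8.3]
(436, -73, 25, 87.1) -> x 0.0649 y 0.0009 z 0.0090 roll -0.0007
```

View pics/s15.png

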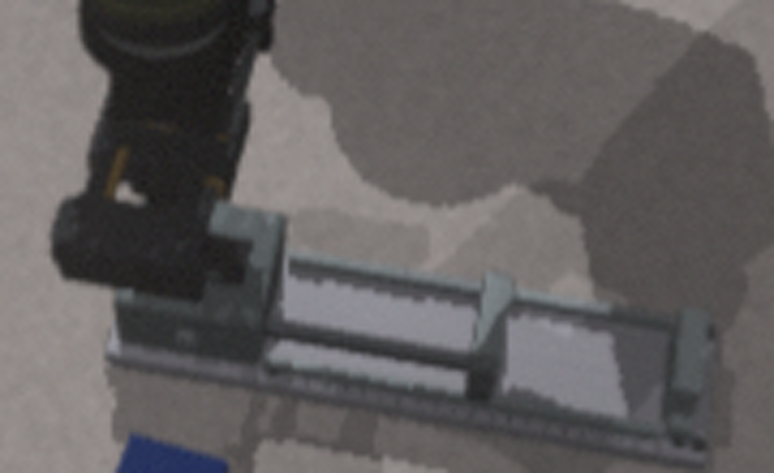

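{"api": "jog_arm", "payload": {"deltas": [{"jaw":0,"x":0,"y":0,"z":-0.02,"roll":0},{"jaw":0,"x":0,"y":0,"z":-0.03,"roll":0},{"jaw":0,"x":0.03,"y":0,"z":-0.03,"roll":0},{"jaw":0,"x":0.067,"y":0,"z":-0.03,"roll":0},{"jaw":0,"x":0.067,"y":0,"z":-0.02,"roll":0},{"jaw":0,"x":0.067,"y":0,"z":-0.01,"roll":0},{"jaw":0,"x":0.067,"y":0,"z":0,"roll":0},{"jaw":0,"x":0.067,"y":0,"z":0,"roll":0}]}}

```text
time_s: 19.48
tcp_pos: [0.4354, -0.0715, 0.0282]
orientation: [0.725, 0.688, -0.0, -0.001]
wrist_force: [-4.0, 2.9, 10.7]
opening: 0.0004
```

{"api": "jog_arm", "payload": {"deltas": [{"jaw":0,"x":-0.006,"y":0,"z":0,"roll":0},{"jaw":0,"x":-0.016,"y":0,"z":0,"roll":0},{"jaw":0,"x":-0.027,"y":0,"z":0,"roll":0},{"jaw":0,"x":-0.038,"y":0,"z":0,"roll":0},{"jaw":0,"x":-0.048,"y":0,"z":0,"roll":0},{"jaw":0,"x":-0.058,"y":0,"z":0,"roll":0},{"jaw":0,"x":-0.067,"y":0,"z":0,"roll":0},{"jaw":0,"x":-0.067,"y":0,"z":0,"roll":0}]}}

```text
time_s: 20.15
tcp_pos: [0.4342, -0.0997, 0.0285]
orientation: [0.725, 0.688, -0.0, 0.0]
wrist_force: [-4.2, -0.4, 10.3]
opening: 0.0005
```

{"api": "jog_arm", "payload": {"deltas": [{"jaw":0,"x":0,"y":0,"z":-0.02,"roll":0},{"jaw":0,"x":0,"y":0,"z":-0.03,"roll":0},{"jaw":0,"x":0.03,"y":0,"z":-0.03,"roll":0},{"jaw":0,"x":0.067,"y":0,"z":-0.03,"roll":0},{"jaw":0,"x":0.067,"y":0,"z":-0.02,"roll":0},{"jaw":0,"x":0.067,"y":0,"z":-0.01,"roll":0},{"jaw":0,"x":0.067,"y":0,"z":0,"roll":0},{"jaw":0,"x":0.067,"y":0,"z":0,"roll":0}]}}

```text
time_s: 20.82
tcp_pos: [0.4353, -0.0717, 0.0283]
orientation: [0.725, 0.688, -0.0, -0.001]
wrist_force: [-5.0, 3.0, 10.7]
opening: 0.0003
```

{"api": "jog_arm", "payload": {"deltas": [{"jaw":0,"x":-0.006,"y":0,"z":0,"roll":0},{"jaw":0,"x":-0.016,"y":0,"z":0,"roll":0},{"jaw":0,"x":-0.027,"y":0,"z":0,"roll":0},{"jaw":0,"x":-0.038,"y":0,"z":0,"roll":0},{"jaw":0,"x":-0.048,"y":0,"z":0,"roll":0},{"jaw":0,"x":-0.058,"y":0,"z":0,"roll":0},{"jaw":0,"x":-0.067,"y":0,"z":0,"roll":0},{"jaw":0,"x":-0.067,"y":0,"z":0,"roll":0}]}}

```text
time_s: 21.48
tcp_pos: [0.4341, -0.0998, 0.0284]
orientation: [0.725, 0.688, -0.0, 0.0]
wrist_force: [-4.7, -0.5, 10.8]
opening: 0.0007
```

Run:
```python
from h import *
go((436,-73,25,87.1))
snap('scene','s16',(220,120,400,230),4.3)
```

```text
t 21.48 tcp [434.1 -99.8  28.4] phi 87.00 open 0.7 F [-4.7 -0.5 10.8]
(436, -73, 25, 87.1) -> x 0.0671 y 0.0013 z 0.0085 roll -0.0011
```

View pics/s16.png

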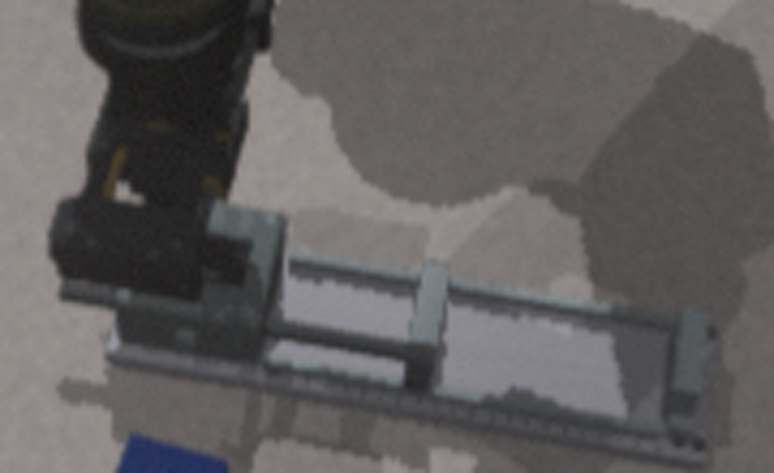

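{"api": "jog_arm", "payload": {"deltas": [{"jaw":0,"x":0,"y":0,"z":-0.02,"roll":0},{"jaw":0,"x":0,"y":0,"z":-0.03,"roll":0},{"jaw":0,"x":0.03,"y":0,"z":-0.03,"roll":0},{"jaw":0,"x":0.067,"y":0,"z":-0.03,"roll":0},{"jaw":0,"x":0.067,"y":0,"z":-0.02,"roll":0},{"jaw":0,"x":0.067,"y":0,"z":-0.01,"roll":0},{"jaw":0,"x":0.067,"y":0,"z":0,"roll":0},{"jaw":0,"x":0.067,"y":0,"z":0,"roll":0}]}}

```text
time_s: 22.2
tcp_pos: [0.4353, -0.0717, 0.0283]
orientation: [0.725, 0.688, -0.0, -0.001]
wrist_force: [-4.7, 2.4, 11.1]
opening: 0.0001
```

{"api": "jog_arm", "payload": {"deltas": [{"jaw":0,"x":-0.006,"y":0,"z":0,"roll":0},{"jaw":0,"x":-0.016,"y":0,"z":0,"roll":0},{"jaw":0,"x":-0.027,"y":0,"z":0,"roll":0},{"jaw":0,"x":-0.038,"y":0,"z":0,"roll":0},{"jaw":0,"x":-0.048,"y":0,"z":0,"roll":0},{"jaw":0,"x":-0.058,"y":0,"z":0,"roll":0},{"jaw":0,"x":-0.067,"y":0,"z":0,"roll":0},{"jaw":0,"x":-0.067,"y":0,"z":0,"roll":0}]}}

```text
time_s: 22.87
tcp_pos: [0.4341, -0.0998, 0.0285]
orientation: [0.725, 0.688, -0.0, 0.0]
wrist_force: [-4.2, -0.7, 10.5]
opening: 0.0004
```

{"api": "jog_arm", "payload": {"deltas": [{"jaw":0,"x":0,"y":0,"z":-0.02,"roll":0},{"jaw":0,"x":0,"y":0,"z":-0.03,"roll":0},{"jaw":0,"x":0.03,"y":0,"z":-0.03,"roll":0},{"jaw":0,"x":0.067,"y":0,"z":-0.03,"roll":0},{"jaw":0,"x":0.067,"y":0,"z":-0.02,"roll":0},{"jaw":0,"x":0.067,"y":0,"z":-0.01,"roll":0},{"jaw":0,"x":0.067,"y":0,"z":0,"roll":0},{"jaw":0,"x":0.067,"y":0,"z":0,"roll":0}]}}

```text
time_s: 23.53
tcp_pos: [0.4353, -0.0717, 0.0282]
orientation: [0.725, 0.688, -0.0, -0.001]
wrist_force: [-4.7, 3.2, 10.9]
opening: 0.0007
```

{"api": "jog_arm", "payload": {"deltas": [{"jaw":0,"x":-0.006,"y":0,"z":0,"roll":0},{"jaw":0,"x":-0.016,"y":0,"z":0,"roll":0},{"jaw":0,"x":-0.027,"y":0,"z":0,"roll":0},{"jaw":0,"x":-0.038,"y":0,"z":0,"roll":0},{"jaw":0,"x":-0.048,"y":0,"z":0,"roll":0},{"jaw":0,"x":-0.058,"y":0,"z":0,"roll":0},{"jaw":0,"x":-0.067,"y":0,"z":0,"roll":0},{"jaw":0,"x":-0.067,"y":0,"z":0,"roll":0}]}}

```text
time_s: 24.2
tcp_pos: [0.4341, -0.0998, 0.0285]
orientation: [0.725, 0.688, -0.0, 0.0]
wrist_force: [-4.1, -1.3, 10.3]
opening: 0.0006
```

{"api": "jog_arm", "payload": {"deltas": [{"jaw":0,"x":0,"y":0,"z":-0.02,"roll":0},{"jaw":0,"x":0,"y":0,"z":-0.03,"roll":0},{"jaw":0,"x":0.03,"y":0,"z":-0.03,"roll":0},{"jaw":0,"x":0.067,"y":0,"z":-0.03,"roll":0},{"jaw":0,"x":0.067,"y":0,"z":-0.02,"roll":0},{"jaw":0,"x":0.067,"y":0,"z":-0.01,"roll":0},{"jaw":0,"x":0.067,"y":0,"z":0,"roll":0},{"jaw":0,"x":0.067,"y":0,"z":0,"roll":0}]}}

```text
time_s: 24.87
tcp_pos: [0.4353, -0.0717, 0.0283]
orientation: [0.725, 0.688, -0.0, -0.001]
wrist_force: [-4.1, 2.6, 10.8]
opening: 0.0004
```

{"api": "jog_arm", "payload": {"deltas": [{"jaw":0,"x":-0.006,"y":0,"z":0,"roll":0},{"jaw":0,"x":-0.016,"y":0,"z":0,"roll":0},{"jaw":0,"x":-0.027,"y":0,"z":0,"roll":0},{"jaw":0,"x":-0.038,"y":0,"z":0,"roll":0},{"jaw":0,"x":-0.048,"y":0,"z":0,"roll":0},{"jaw":0,"x":-0.058,"y":0,"z":0,"roll":0},{"jaw":0,"x":-0.067,"y":0,"z":0,"roll":0},{"jaw":0,"x":-0.067,"y":0,"z":0,"roll":0}]}}

```text
time_s: 25.53
tcp_pos: [0.4341, -0.0998, 0.0284]
orientation: [0.725, 0.688, -0.001, 0.0]
wrist_force: [-3.7, -0.4, 10.5]
opening: 0.0005
```

{"api": "jog_arm", "payload": {"deltas": [{"jaw":0,"x":0,"y":0,"z":-0.02,"roll":0},{"jaw":0,"x":0,"y":0,"z":-0.03,"roll":0},{"jaw":0,"x":0.03,"y":0,"z":-0.03,"roll":0},{"jaw":0,"x":0.067,"y":0,"z":-0.03,"roll":0},{"jaw":0,"x":0.067,"y":0,"z":-0.02,"roll":0},{"jaw":0,"x":0.067,"y":0,"z":-0.01,"roll":0},{"jaw":0,"x":0.067,"y":0,"z":0,"roll":0},{"jaw":0,"x":0.067,"y":0,"z":0,"roll":0}]}}

```text
time_s: 26.2
tcp_pos: [0.4353, -0.0717, 0.0282]
orientation: [0.725, 0.688, -0.0, -0.001]
wrist_force: [-4.4, 3.6, 11.0]
opening: 0.0009
```

{"api": "jog_arm", "payload": {"deltas": [{"jaw":0,"x":-0.006,"y":0,"z":0,"roll":0},{"jaw":0,"x":-0.016,"y":0,"z":0,"roll":0},{"jaw":0,"x":-0.027,"y":0,"z":0,"roll":0},{"jaw":0,"x":-0.038,"y":0,"z":0,"roll":0},{"jaw":0,"x":-0.048,"y":0,"z":0,"roll":0},{"jaw":0,"x":-0.058,"y":0,"z":0,"roll":0},{"jaw":0,"x":-0.067,"y":0,"z":0,"roll":0},{"jaw":0,"x":-0.067,"y":0,"z":0,"roll":0}]}}

```text
time_s: 26.87
tcp_pos: [0.4341, -0.0998, 0.0284]
orientation: [0.725, 0.688, -0.001, 0.0]
wrist_force: [-4.5, -0.8, 11.7]
opening: 0.0007
```

Run:
```python
from h import *
go((436,-73,25,87.1))
snap('scene','s17',(220,120,400,230),4.3)
```

```text
t 26.87 tcp [434.1 -99.8  28.4] phi 87.00 open 0.7 F [-4.5 -0.8 11.7]
(436, -73, 25, 87.1) -> x 0.0671 y 0.0013 z 0.0085 roll -0.0011
```

View pics/s17.png

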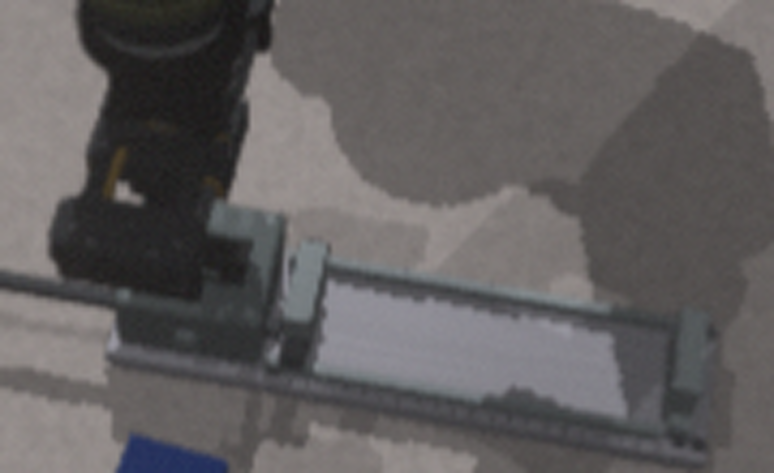

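{"api": "jog_arm", "payload": {"deltas": [{"jaw":0,"x":0,"y":0,"z":-0.02,"roll":0},{"jaw":0,"x":0,"y":0,"z":-0.03,"roll":0},{"jaw":0,"x":0.03,"y":0,"z":-0.03,"roll":0},{"jaw":0,"x":0.067,"y":0,"z":-0.03,"roll":0},{"jaw":0,"x":0.067,"y":0,"z":-0.02,"roll":0},{"jaw":0,"x":0.067,"y":0,"z":-0.01,"roll":0},{"jaw":0,"x":0.067,"y":0,"z":0,"roll":0},{"jaw":0,"x":0.067,"y":0,"z":0,"roll":0}]}}

```text
time_s: 27.58
tcp_pos: [0.4353, -0.0717, 0.0282]
orientation: [0.725, 0.688, -0.0, -0.001]
wrist_force: [-4.9, 3.1, 11.5]
opening: 0.0005
```

{"api": "jog_arm", "payload": {"deltas": [{"jaw":0,"x":-0.006,"y":0,"z":0,"roll":0},{"jaw":0,"x":-0.016,"y":0,"z":0,"roll":0},{"jaw":0,"x":-0.027,"y":0,"z":0,"roll":0},{"jaw":0,"x":-0.038,"y":0,"z":0,"roll":0},{"jaw":0,"x":-0.048,"y":0,"z":0,"roll":0},{"jaw":0,"x":-0.058,"y":0,"z":0,"roll":0},{"jaw":0,"x":-0.067,"y":0,"z":0,"roll":0},{"jaw":0,"x":-0.067,"y":0,"z":0,"roll":0}]}}

```text
time_s: 28.25
tcp_pos: [0.4352, -0.0972, 0.0287]
orientation: [0.726, 0.688, 0.002, -0.001]
wrist_force: [-1.1, 8.8, 10.8]
opening: 0.0003
```

Run:
```python
from h import *
snap('scene','s18',(220,120,400,230),4.3)
```

```text
(no output)
```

View pics/s18.png

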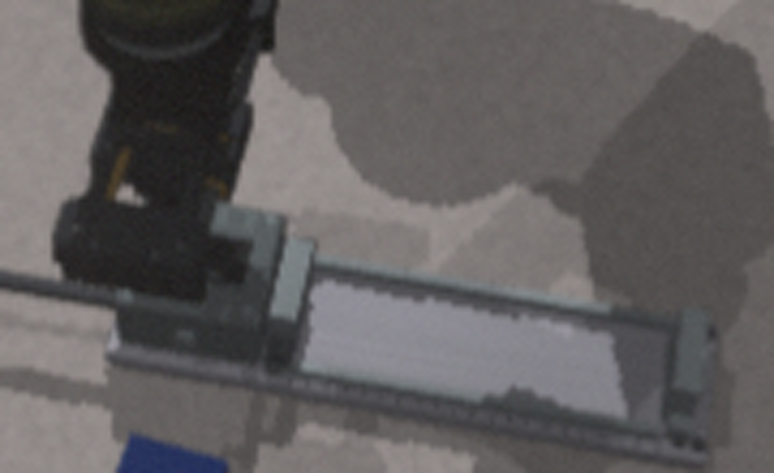

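{"api": "jog_arm", "payload": {"deltas": [{"jaw":0.85,"x":0,"y":0,"z":-0.03,"roll":0},{"jaw":0.85,"x":0,"y":0,"z":-0.1,"roll":0},{"jaw":0.85,"x":0,"y":0,"z":-0.17,"roll":0},{"jaw":0.85,"x":0,"y":0,"z":-0.24,"roll":0},{"jaw":0.85,"x":0,"y":0,"z":-0.3,"roll":0},{"jaw":0.85,"x":0,"y":0,"z":-0.34,"roll":0},{"jaw":0.85,"x":0,"y":0,"z":-0.36,"roll":0},{"jaw":0.85,"x":0,"y":0,"z":-0.36,"roll":0}]}}

```text
time_s: 28.97
tcp_pos: [0.4348, -0.0991, 0.1727]
orientation: [0.725, 0.688, 0.001, 0.002]
wrist_force: [0.4, -0.4, 1.2]
opening: 0.0485
```

Run:
```python
from h import *
go((560,-150,180,87.0))
im=snap('top','t19',scale=1.4); snap('scene','s19',(220,120,400,230),4.3)
```

```text
t 28.97 tcp [434.8 -99.1 172.7] phi 87.01 open 48.5 F [ 0.4 -0.4  1.2]
(560, -150, 180, 87.0) -> x -0.1108 y 0.3192 z -0.0171 roll 0.0001
```

View pics/t19.png

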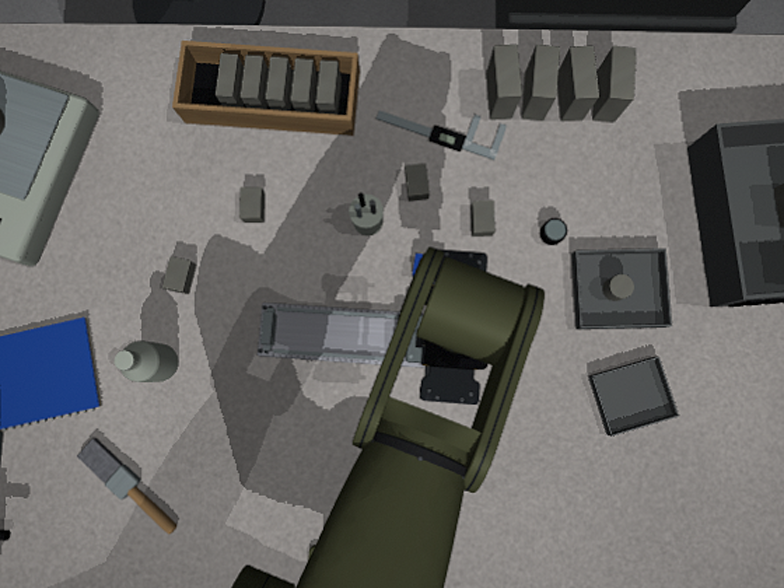

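Run:
```python
from h import *
P=avg(3); print(P.round(1))
go((642,-215,160,87.0))
```

```text
[[433.2 -98.3 169.8  87.   -0.    0. ]
 [432.8 -98.1 169.1  87.   -0.    0. ]
 [432.7 -98.  168.9  87.   -0.    0. ]]
t 29.17 tcp [432.7 -98.  168.9] phi 87.03 open 64.4 F [ 0.1  0.1 -0.5]
(642, -215, 160, 87.0) -> x -0.2650 y 0.5377 z 0.0203 roll 0.0003
```

{"api": "jog_arm", "payload": {"deltas": [{"jaw":0.85,"x":-0.02,"y":0.05,"z":0,"roll":0},{"jaw":0.85,"x":-0.06,"y":0.13,"z":0,"roll":0},{"jaw":0.85,"x":-0.11,"y":0.22,"z":0.01,"roll":0},{"jaw":0.85,"x":-0.16,"y":0.31,"z":0.02,"roll":0},{"jaw":0.85,"x":-0.2,"y":0.4,"z":0.02,"roll":0},{"jaw":0.85,"x":-0.24,"y":0.48,"z":0.02,"roll":0},{"jaw":0.85,"x":-0.26,"y":0.53,"z":0.02,"roll":0},{"jaw":0.85,"x":-0.265,"y":0.538,"z":0.02,"roll":0}]}}

```text
time_s: 29.83
tcp_pos: [0.6447, -0.2164, 0.1599]
orientation: [0.725, 0.688, -0.001, -0.001]
wrist_force: [-0.9, 0.8, 0.2]
opening: 0.0808
```

Run:
```python
from h import *
P=avg(7); print(P.round(1))
c=optics.calibration('wrist'); np.save('w20.npy',c['pose']); snap('wrist','w20'); crop('w20',180,60,380,270,2.8,'w20c')
print(arm.state()['opening'])
```

```text
[[ 644.7 -216.4  159.9   87.    -0.     0. ]
 [ 643.6 -215.9  160.1   87.    -0.     0. ]
 [ 642.6 -215.1  160.6   87.    -0.     0. ]
 [ 642.  -214.6  161.2   87.    -0.     0. ]
 [ 641.9 -214.4  161.8   87.1   -0.     0. ]
 [ 642.  -214.4  162.4   87.1   -0.     0. ]
 [ 642.1 -214.4  162.9   87.1   -0.     0. ]]
0.08120016887103776
```

View pics/w20c.png

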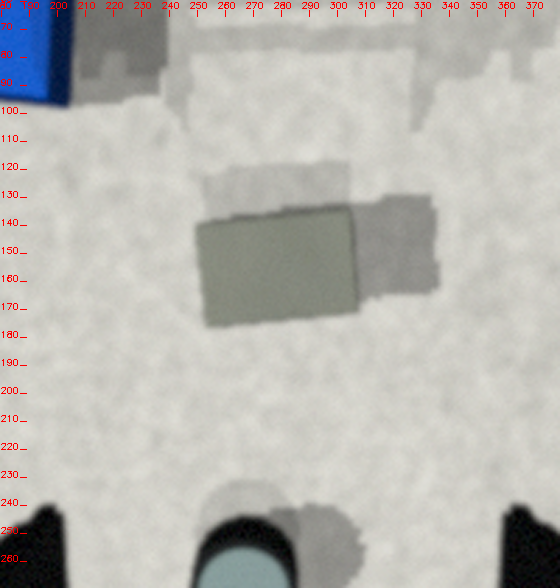

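```bash
cat >> h.py <<'E'
def prism(posefile,pts,x0,y0,s,z=.036):
    c=dict(optics.calibration('wrist')); c['pose']=np.load(posefile)
    uv=np.array(pts,float)/s+[x0-.5,y0-.5]; W=pix2world(c,uv,z)[:,:2]*1000
    b=(W[1]+W[2]-W[0]-W[3])/2; a=(W[0]+W[1]-W[2]-W[3])/2
    th=np.degrees(np.arctan2(b[1],b[0])); ta=np.degrees(np.arctan2(a[1],a[0]))-90
    print('ctr',W.mean(0).round(1),'size',np.linalg.norm(b).round(1),np.linalg.norm(a).round(1),'long ang %.1f short-based %.1f'%(th,ta))
    return W.mean(0),th
E
python3 - <<'E'
from h import *
ctr,th=prism('w20.npy',[(197,224),(350,206),(358,311),(206,327)],180,60,2.8)
go((ctr[0],ctr[1],60,90+th),(ctr[0],ctr[1],-26,90+th))
E
```

```text
ctr [ 643.2 -169.3] size 52.7 35.3 long ang 3.3 short-based 1.7
t 30.18 tcp [ 642.3 -214.5  163.2] phi 87.06 open 81.2 F [-0.5 -0.1  0.6]
(np.float64(643.1954564068285), np.float64(-169.25429803366637), 60, np.float64(93.30982907474547)) -> x 0.1130 y -0.0035 z 0.2581 roll -0.0694
(np.float64(643.1954564068285), np.float64(-169.25429803366637), -26, np.float64(93.30982907474547)) -> x 0.1130 y -0.0035 z 0.4731 roll -0.0694
```

{"api": "jog_arm", "payload": {"deltas": [{"jaw":0.85,"x":0.04,"y":0,"z":0.03,"roll":-0.03},{"jaw":0.85,"x":0.09,"y":0,"z":0.08,"roll":-0.061},{"jaw":0.85,"x":0.113,"y":-0.002,"z":0.14,"roll":-0.061},{"jaw":0.85,"x":0.113,"y":-0.002,"z":0.2,"roll":-0.061},{"jaw":0.85,"x":0.113,"y":-0.002,"z":0.27,"roll":-0.061},{"jaw":0.85,"x":0.113,"y":-0.002,"z":0.33,"roll":-0.061},{"jaw":0.85,"x":0.113,"y":-0.002,"z":0.37,"roll":-0.061},{"jaw":0.85,"x":0.113,"y":-0.002,"z":0.4,"roll":-0.061}]}}

```text
time_s: 30.85
tcp_pos: [0.6426, -0.168, 0.0001]
orientation: [0.69, 0.723, -0.001, -0.002]
wrist_force: [-0.2, 0.5, -0.4]
opening: 0.0806
```

{"api": "jog_arm", "payload": {"deltas": [{"jaw":0.85,"x":0,"y":0,"z":0.02,"roll":0},{"jaw":0.85,"x":0,"y":0,"z":0.04,"roll":0},{"jaw":0.85,"x":0,"y":0,"z":0.055,"roll":0},{"jaw":0.85,"x":0,"y":0,"z":0.065,"roll":0},{"jaw":0.85,"x":0,"y":0,"z":0.069,"roll":0},{"jaw":0.85,"x":0,"y":0,"z":0.069,"roll":0},{"jaw":0.85,"x":0,"y":0,"z":0.069,"roll":0},{"jaw":0.85,"x":0,"y":0,"z":0.069,"roll":0}]}}

```text
time_s: 31.52
tcp_pos: [0.6453, -0.1702, -0.0238]
orientation: [0.691, 0.723, 0.0, 0.001]
wrist_force: [0.0, -0.8, -0.5]
opening: 0.0809
```

Run:
```python
from h import *
go((643,-169,-26,92.5))
snap('wrist','w21'); crop('w21',130,120,430,300,2.6,'w21c')
```

```text
t 31.52 tcp [ 645.3 -170.2  -23.8] phi 92.53 open 80.9 F [ 0.  -0.8 -0.5]
(643, -169, -26, 92.5) -> x 0.0033 y -0.0057 z 0.0056 roll 0.0003
```

View pics/w21c.png

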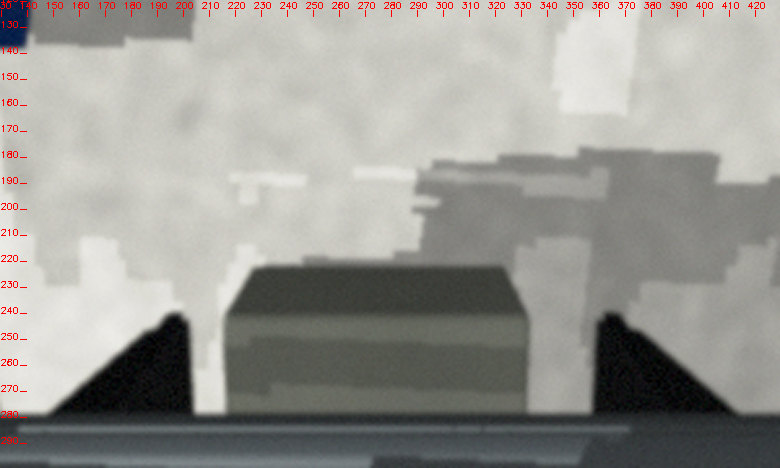

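{"api": "jog_arm", "payload": {"deltas": [{"jaw":0.5,"x":0,"y":-0.005,"z":0,"roll":0},{"jaw":0.5,"x":0,"y":-0.005,"z":0,"roll":0},{"jaw":0.5,"x":0,"y":-0.005,"z":0,"roll":0},{"jaw":0.5,"x":0,"y":-0.005,"z":0,"roll":0},{"jaw":0.5,"x":0,"y":-0.005,"z":0,"roll":0},{"jaw":0.5,"x":0,"y":-0.005,"z":0,"roll":0},{"jaw":0.5,"x":0,"y":-0.005,"z":0,"roll":0},{"jaw":0.5,"x":0,"y":-0.005,"z":0,"roll":0}], "newtons": 40}}

```text
time_s: 32.23
tcp_pos: [0.6428, -0.1701, -0.0245]
orientation: [0.691, 0.723, -0.0, -0.0]
wrist_force: [0.1, 0.6, 0.3]
opening: 0.0539
```

{"api": "jog_arm", "payload": {"deltas": [{"jaw":0.5,"x":0,"y":0,"z":-0.02,"roll":0},{"jaw":0.5,"x":0,"y":0,"z":-0.06,"roll":0},{"jaw":0.5,"x":0,"y":0,"z":-0.12,"roll":0},{"jaw":0.5,"x":0,"y":0,"z":-0.19,"roll":0},{"jaw":0.5,"x":0,"y":0,"z":-0.26,"roll":0},{"jaw":0.5,"x":0,"y":0,"z":-0.32,"roll":0},{"jaw":0.5,"x":0,"y":0,"z":-0.36,"roll":0},{"jaw":0.5,"x":0,"y":0,"z":-0.38,"roll":0}]}}

```text
time_s: 32.9
tcp_pos: [0.6442, -0.1705, 0.1312]
orientation: [0.691, 0.723, 0.001, 0.002]
wrist_force: [1.4, 0.0, -1.9]
opening: 0.0538
```

Run:
```python
from h import *
P=avg(3); print(P.round(1))
go((446.5,150,130,87.1))
snap('wrist','w22'); crop('w22',130,120,430,300,2.6,'w22c')
```

```text
[[ 644.2 -170.5  131.2   92.5    0.    -0. ]
 [ 644.5 -170.6  131.6   92.5    0.    -0. ]
 [ 643.8 -170.4  129.5   92.5    0.    -0. ]]
t 33.00 tcp [ 643.8 -170.4  129.5] phi 92.54 open 53.8 F [ 0.2  0.2 -1.4]
(446.5, 150, 130, 87.1) -> x 0.8220 y -0.4572 z -0.0037 roll 0.0604
```

View pics/w22c.png

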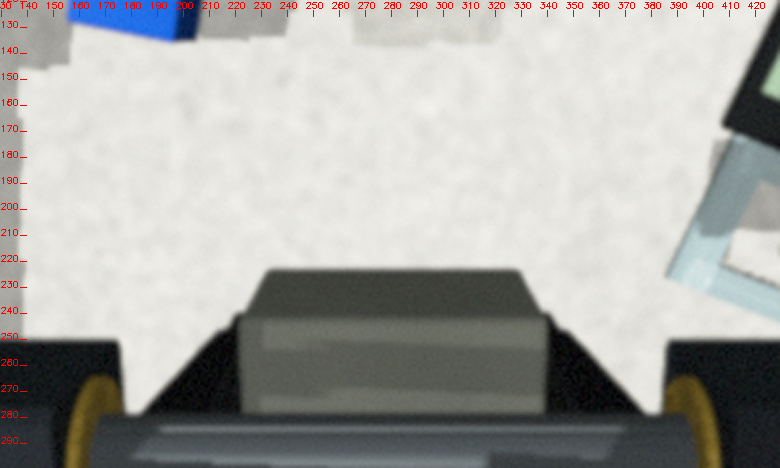

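{"api": "jog_arm", "payload": {"deltas": [{"jaw":0.5,"x":0.02,"y":-0.02,"z":0,"roll":0},{"jaw":0.5,"x":0.08,"y":-0.06,"z":0,"roll":0},{"jaw":0.5,"x":0.16,"y":-0.1,"z":0,"roll":0.01},{"jaw":0.5,"x":0.24,"y":-0.15,"z":0,"roll":0.02},{"jaw":0.5,"x":0.32,"y":-0.2,"z":0,"roll":0.03},{"jaw":0.5,"x":0.4,"y":-0.25,"z":0,"roll":0.04},{"jaw":0.5,"x":0.48,"y":-0.29,"z":0,"roll":0.05},{"jaw":0.5,"x":0.56,"y":-0.33,"z":0,"roll":0.06}]}}

```text
time_s: 33.72
tcp_pos: [0.4976, 0.0494, 0.1249]
orientation: [0.725, 0.689, -0.001, -0.002]
wrist_force: [0.6, 0.9, -2.2]
opening: 0.0539
```

Run:
```python
from h import *
go((446.4,150,130,87.1))
```

```text
t 33.72 tcp [497.6  49.4 124.9] phi 87.07 open 53.9 F [ 0.6  0.9 -2.2]
(446.4, 150, 130, 87.1) -> x 0.2446 y -0.1407 z -0.0121 roll -0.0004
```

{"api": "jog_arm", "payload": {"deltas": [{"jaw":0.5,"x":0.06,"y":-0.03,"z":0,"roll":0},{"jaw":0.5,"x":0.12,"y":-0.07,"z":0,"roll":0},{"jaw":0.5,"x":0.17,"y":-0.1,"z":0,"roll":0},{"jaw":0.5,"x":0.21,"y":-0.125,"z":0.02,"roll":0},{"jaw":0.5,"x":0.235,"y":-0.138,"z":0.06,"roll":0},{"jaw":0.5,"x":0.245,"y":-0.144,"z":0.1,"roll":0},{"jaw":0.5,"x":0.247,"y":-0.146,"z":0.14,"roll":0},{"jaw":0.5,"x":0.247,"y":-0.146,"z":0.16,"roll":0}]}}

```text
time_s: 34.38
tcp_pos: [0.4436, 0.1495, 0.0592]
orientation: [0.724, 0.69, -0.003, -0.002]
wrist_force: [-0.2, -0.1, -2.2]
opening: 0.0537
```

Run:
```python
from h import *
P=avg(5); print(P.round(1)); 
c=optics.calibration('wrist');np.save('w23.npy',c['pose'])
snap('wrist','w23'); crop('w23',130,120,430,300,2.6,'w23c')
go((446.4,150,-9,87.1))
```

```text
[[443.6 149.5  59.2  87.2  -0.   -0. ]
 [443.4 149.   58.5  87.2  -0.   -0. ]
 [444.5 149.   60.1  87.2  -0.   -0. ]
 [446.  149.2  61.8  87.1  -0.   -0. ]
 [447.2 149.3  63.1  87.1  -0.   -0. ]]
t 34.63 tcp [448.  149.4  63.9] phi 87.11 open 53.5 F [-0.5  0.1 -1.9]
(446.4, 150, -9, 87.1) -> x 0.0013 y -0.0041 z 0.1824 roll 0.0001
```

View pics/w23c.png

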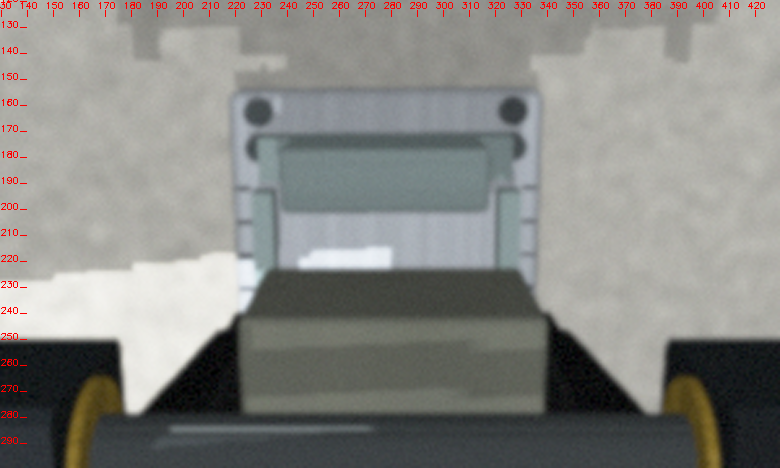

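Run:
```python
from h import *
c=dict(optics.calibration('wrist'));c['pose']=np.load('w23.npy')
uv=np.array([(283,210),(490,210)])/2.6+[129.5,119.5]; print('stop in',pix2world(c,uv,.052)*1000)
uv=np.array([(268,270),(520,270)])/2.6+[129.5,119.5]; print('prism front low',pix2world(c,uv,.0885)*1000)
uv=np.array([(240,318),(548,318)])/2.6+[129.5,119.5]; print('prism front up',pix2world(c,uv,.1245)*1000)
go((446.4,150,-9,87.1))
```

```text
stop in [[421.67198968 173.96702484  52.        ]
 [473.27621263 171.3537259   52.        ]]
prism front low [[422.42422336 168.0927123   88.5       ]
 [475.64310595 165.39926024  88.5       ]]
prism front up [[422.60590443 169.07199536 124.5       ]
 [475.52951805 166.39489662 124.5       ]]
t 34.63 tcp [448.  149.4  63.9] phi 87.11 open 53.5 F [-0.5  0.1 -1.9]
(446.4, 150, -9, 87.1) -> x 0.0013 y -0.0041 z 0.1824 roll 0.0001
```

{"api": "jog_arm", "payload": {"deltas": [{"jaw":0.5,"x":0.006,"y":-0.005,"z":0.03,"roll":0},{"jaw":0.5,"x":0.006,"y":-0.005,"z":0.07,"roll":0},{"jaw":0.5,"x":0.006,"y":-0.005,"z":0.11,"roll":0},{"jaw":0.5,"x":0.006,"y":-0.005,"z":0.14,"roll":0},{"jaw":0.5,"x":0.006,"y":-0.005,"z":0.16,"roll":0},{"jaw":0.5,"x":0.006,"y":-0.005,"z":0.175,"roll":0},{"jaw":0.5,"x":0.006,"y":-0.005,"z":0.18,"roll":0},{"jaw":0.5,"x":0.006,"y":-0.005,"z":0.182,"roll":0}]}}

```text
time_s: 35.3
tcp_pos: [0.4459, 0.152, -0.0094]
orientation: [0.725, 0.689, -0.0, -0.0]
wrist_force: [-0.7, -0.3, -2.4]
opening: 0.0538
```

Run:
```python
from h import *
P=avg(4); print(P.round(1)); print(arm.state()['wrist_force'])
snap('wrist','w24'); crop('w24',130,120,430,300,2.6,'w24c')
```

```text
[[445.9 152.   -9.4  87.1  -0.    0. ]
 [446.1 152.1  -9.1  87.1   0.    0. ]
 [446.3 152.1  -8.8  87.1   0.    0. ]
 [446.5 152.2  -8.6  87.1   0.    0. ]]
[ 0.65624715 -0.0071161  -1.5172944 ]
```

View pics/w24c.png

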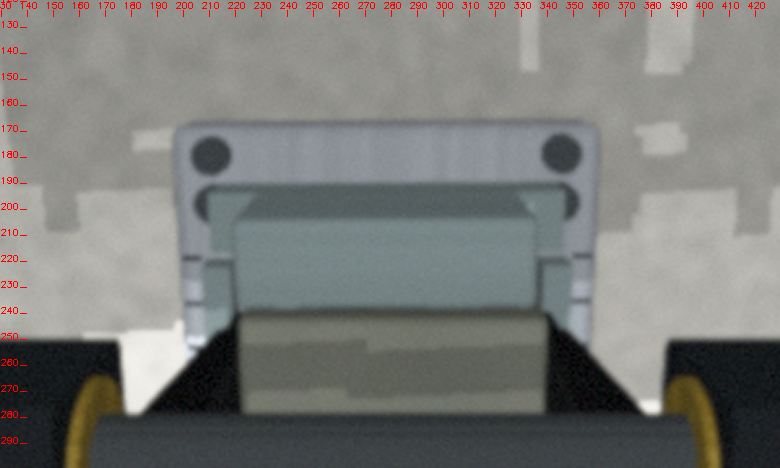

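{"api": "jog_arm", "payload": {"deltas": [{"jaw":0.5,"x":0,"y":0,"z":0.003,"roll":0},{"jaw":0.5,"x":0,"y":0,"z":0.005,"roll":0},{"jaw":0.5,"x":0,"y":0,"z":0.006,"roll":0},{"jaw":0.6,"x":0,"y":0,"z":0.006,"roll":0},{"jaw":0.7,"x":0,"y":0,"z":0.006,"roll":0},{"jaw":0.85,"x":0,"y":0,"z":0.006,"roll":0},{"jaw":0.85,"x":0,"y":0,"z":0.006,"roll":0},{"jaw":0.85,"x":0,"y":0,"z":0.006,"roll":0}]}}

```text
time_s: 36.17
tcp_pos: [0.4457, 0.152, -0.0118]
orientation: [0.725, 0.689, -0.0, -0.0]
wrist_force: [-0.0, -0.2, -0.3]
opening: 0.0775
```

{"api": "jog_arm", "payload": {"deltas": [{"jaw":0.85,"x":0,"y":0,"z":-0.03,"roll":0},{"jaw":0.85,"x":0,"y":0,"z":-0.08,"roll":0},{"jaw":0.85,"x":0,"y":0,"z":-0.15,"roll":0},{"jaw":0.85,"x":0,"y":0,"z":-0.22,"roll":0},{"jaw":0.85,"x":0,"y":0,"z":-0.29,"roll":0},{"jaw":0.85,"x":0,"y":0,"z":-0.36,"roll":0},{"jaw":0.85,"x":0,"y":0,"z":-0.4,"roll":0},{"jaw":0.85,"x":0,"y":0,"z":-0.42,"roll":0}]}}

```text
time_s: 36.83
tcp_pos: [0.4474, 0.1523, 0.1596]
orientation: [0.725, 0.689, 0.002, 0.001]
wrist_force: [0.6, -0.6, 1.4]
opening: 0.0814
```

Run:
```python
from h import *
P=avg(4); print(P.round(1)); 
c=optics.calibration('wrist');np.save('w25.npy',c['pose'])
snap('wrist','w25',scale=1.4); snap('top','t25'); crop('t25',230,90,390,190,4.8,'t25c')
go((657,160,160,90))
```

```text
[[447.4 152.3 159.6  87.1   0.    0. ]
 [447.5 152.4 159.8  87.1   0.    0. ]
 [446.7 152.2 157.7  87.1   0.    0. ]
 [445.7 152.  155.9  87.1   0.    0. ]]
t 37.08 tcp [444.6 151.7 154.3] phi 87.13 open 81.0 F [ 0.2 -0.1 -0.9]
(657, 160, 160, 90) -> x 0.0472 y 0.5292 z -0.0160 roll -0.0319
```

View pics/w25.png

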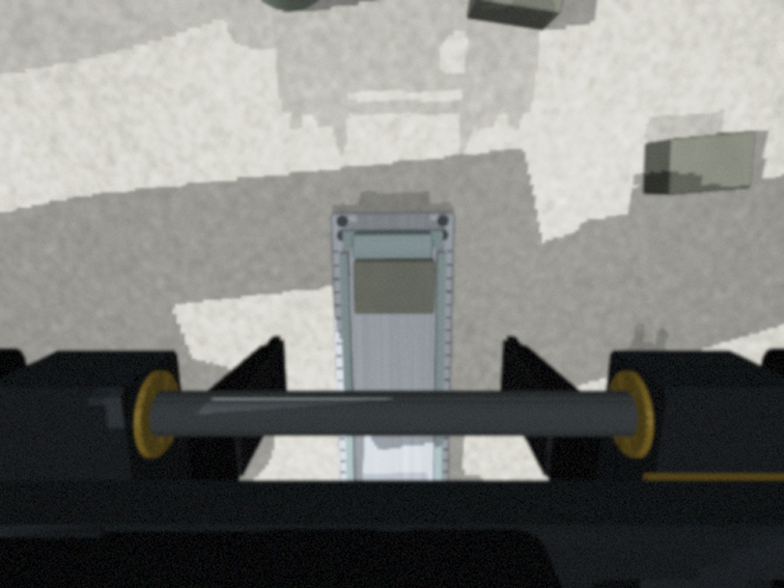

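View pics/t25c.png

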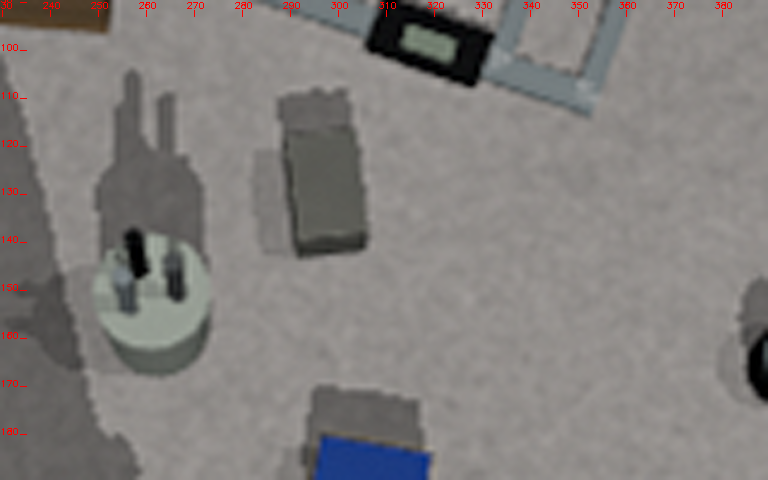

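{"api": "jog_arm", "payload": {"deltas": [{"jaw":0.85,"x":0.005,"y":0.05,"z":-0.01,"roll":-0.01},{"jaw":0.85,"x":0.015,"y":0.13,"z":-0.01,"roll":-0.02},{"jaw":0.85,"x":0.025,"y":0.22,"z":-0.01,"roll":-0.032},{"jaw":0.85,"x":0.035,"y":0.31,"z":-0.01,"roll":-0.032},{"jaw":0.85,"x":0.045,"y":0.4,"z":-0.01,"roll":-0.032},{"jaw":0.85,"x":0.055,"y":0.47,"z":-0.01,"roll":-0.032},{"jaw":0.85,"x":0.06,"y":0.515,"z":-0.01,"roll":-0.032},{"jaw":0.85,"x":0.061,"y":0.531,"z":-0.01,"roll":-0.032}]}}

```text
time_s: 37.75
tcp_pos: [0.6601, 0.1654, 0.1569]
orientation: [0.707, 0.707, -0.002, -0.001]
wrist_force: [-1.8, 0.1, 0.1]
opening: 0.0806
```

Run:
```python
from h import *
P=avg(6); print(P.round(1))
c=optics.calibration('wrist'); np.save('w26.npy',c['pose']); snap('wrist','w26'); crop('w26',180,60,380,270,2.8,'w26c')
```

```text
[[660.1 165.4 156.9  90.   -0.   -0. ]
 [659.8 165.3 157.2  90.   -0.   -0. ]
 [658.6 165.4 157.7  90.   -0.   -0. ]
 [657.9 165.5 158.2  90.   -0.   -0. ]
 [657.7 165.6 158.9  90.   -0.   -0. ]
 [657.7 165.7 159.4  90.   -0.   -0. ]]
```

View pics/w26c.png

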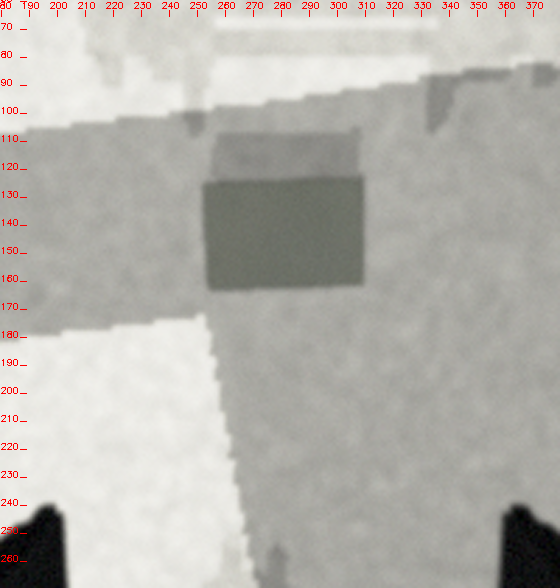

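Run:
```python
from h import *
ctr,th=prism('w26.npy',[(203,182),(363,177),(364,285),(207,291)],180,60,2.8)
go((ctr[0],ctr[1],-25,90+th))
```

```text
ctr [658.6 222. ] size 53.5 35.8 long ang 2.0 short-based 1.4
t 38.05 tcp [657.8 165.8 159.9] phi 90.03 open 80.9 F [0.3 0.5 0.2]
(np.float64(658.5824538098582), np.float64(221.99204043628603), -25, np.float64(91.9573084557501)) -> x 0.1406 y 0.0024 z 0.4623 roll -0.0214
```

{"api": "jog_arm", "payload": {"deltas": [{"jaw":0.85,"x":0.04,"y":0,"z":0.03,"roll":-0.02},{"jaw":0.85,"x":0.09,"y":0,"z":0.08,"roll":-0.02},{"jaw":0.85,"x":0.13,"y":0.002,"z":0.14,"roll":-0.02},{"jaw":0.85,"x":0.14,"y":0.002,"z":0.2,"roll":-0.02},{"jaw":0.85,"x":0.14,"y":0.002,"z":0.27,"roll":-0.02},{"jaw":0.85,"x":0.14,"y":0.002,"z":0.33,"roll":-0.02},{"jaw":0.85,"x":0.14,"y":0.002,"z":0.37,"roll":-0.02},{"jaw":0.85,"x":0.14,"y":0.002,"z":0.395,"roll":-0.02}]}}

```text
time_s: 38.72
tcp_pos: [0.6574, 0.222, -0.0009]
orientation: [0.695, 0.719, -0.002, -0.001]
wrist_force: [0.2, -0.1, 0.2]
opening: 0.0813
```

{"api": "jog_arm", "payload": {"deltas": [{"jaw":0.85,"x":0,"y":0,"z":0.02,"roll":0},{"jaw":0.85,"x":0,"y":0,"z":0.04,"roll":0},{"jaw":0.85,"x":0,"y":0,"z":0.055,"roll":0},{"jaw":0.85,"x":0,"y":0,"z":0.065,"roll":0},{"jaw":0.85,"x":0,"y":0,"z":0.068,"roll":0},{"jaw":0.85,"x":0,"y":0,"z":0.068,"roll":0},{"jaw":0.85,"x":0,"y":0,"z":0.068,"roll":0},{"jaw":0.85,"x":0,"y":0,"z":0.068,"roll":0}]}}

```text
time_s: 39.38
tcp_pos: [0.6605, 0.2219, -0.0241]
orientation: [0.696, 0.718, 0.001, 0.0]
wrist_force: [-0.4, 0.1, -0.6]
opening: 0.0808
```

Run:
```python
from h import *
go((658.6,222,-25,91.9))
snap('wrist','w27'); crop('w27',130,120,430,300,2.6,'w27c')
```

```text
t 39.38 tcp [660.5 221.9 -24.1] phi 91.81 open 80.8 F [-0.4  0.1 -0.6]
(658.6, 222, -25, 91.9) -> x 0.0005 y -0.0048 z 0.0022 roll -0.0010
```

View pics/w27c.png

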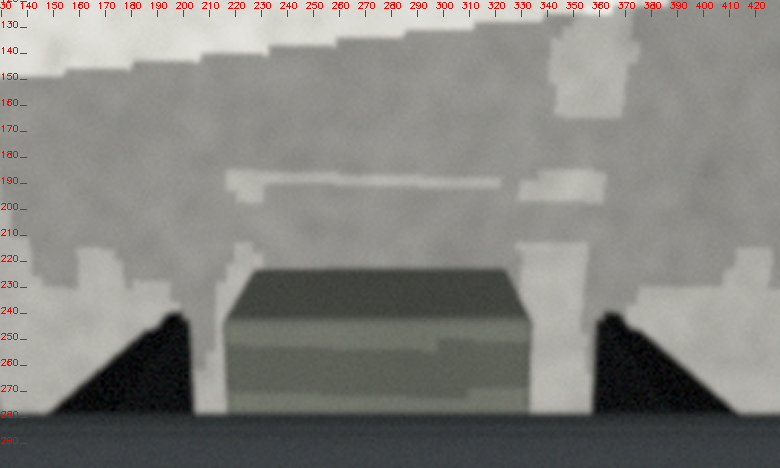

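Same picture as before: prism squared between the pads. Grip and lift.

{"api": "jog_arm", "payload": {"deltas": [{"jaw":0.5,"x":0,"y":-0.004,"z":0,"roll":0},{"jaw":0.5,"x":0,"y":-0.004,"z":0,"roll":0},{"jaw":0.5,"x":0,"y":-0.004,"z":0,"roll":0},{"jaw":0.5,"x":0,"y":-0.004,"z":0,"roll":0},{"jaw":0.5,"x":0,"y":-0.004,"z":0,"roll":0},{"jaw":0.5,"x":0,"y":-0.004,"z":0,"roll":0},{"jaw":0.5,"x":0,"y":-0.004,"z":0,"roll":0},{"jaw":0.5,"x":0,"y":-0.004,"z":0,"roll":0}], "newtons": 40}}

```text
time_s: 40.1
tcp_pos: [0.6582, 0.2217, -0.0249]
orientation: [0.696, 0.718, -0.0, -0.0]
wrist_force: [-0.5, 0.1, -0.3]
opening: 0.0537
```

{"api": "jog_arm", "payload": {"deltas": [{"jaw":0.5,"x":0,"y":0,"z":-0.02,"roll":0},{"jaw":0.5,"x":0,"y":0,"z":-0.06,"roll":0},{"jaw":0.5,"x":0,"y":0,"z":-0.12,"roll":0},{"jaw":0.5,"x":0,"y":0,"z":-0.19,"roll":0},{"jaw":0.5,"x":0,"y":0,"z":-0.25,"roll":0},{"jaw":0.5,"x":0,"y":0,"z":-0.29,"roll":0},{"jaw":0.5,"x":0,"y":0,"z":-0.31,"roll":0},{"jaw":0.5,"x":0,"y":0,"z":-0.32,"roll":0}]}}

```text
time_s: 40.77
tcp_pos: [0.6595, 0.222, 0.1063]
orientation: [0.696, 0.718, 0.002, 0.001]
wrist_force: [0.5, 0.9, -1.5]
opening: 0.0536
```

Run:
```python
from h import *
P=avg(4); print(P.round(1))
go((444.5,113,100,87.1))
snap('wrist','w28'); crop('w28',130,120,430,300,2.6,'w28c')
```

```text
[[659.5 222.  106.3  91.8   0.    0. ]
 [659.1 221.9 105.5  91.8   0.    0. ]
 [658.4 221.7 103.7  91.8   0.    0. ]
 [657.7 221.5 102.4  91.8  -0.   -0. ]]
t 40.92 tcp [657.7 221.5 102.4] phi 91.81 open 53.5 F [ 0.7  1.  -2. ]
(444.5, 113, 100, 87.1) -> x -0.2544 y -0.5414 z 0.0066 roll 0.0524
```

View pics/w28c.png

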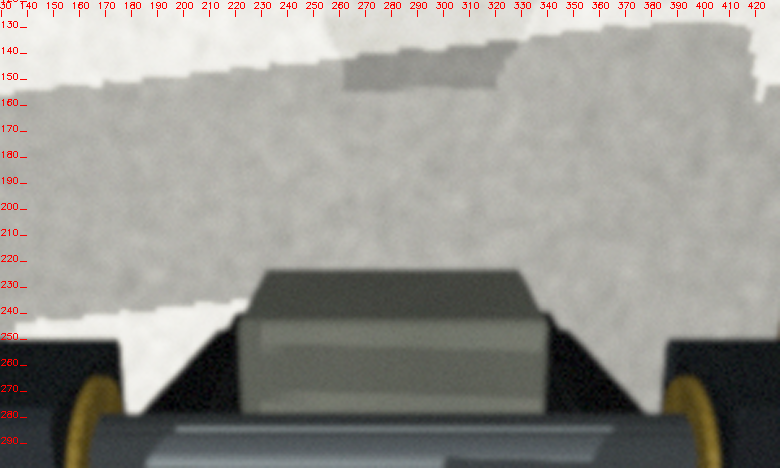

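{"api": "jog_arm", "payload": {"deltas": [{"jaw":0.5,"x":-0.02,"y":-0.05,"z":0,"roll":0},{"jaw":0.5,"x":-0.06,"y":-0.12,"z":0,"roll":0.01},{"jaw":0.5,"x":-0.1,"y":-0.2,"z":0,"roll":0.03},{"jaw":0.5,"x":-0.14,"y":-0.29,"z":0,"roll":0.05},{"jaw":0.5,"x":-0.18,"y":-0.38,"z":0,"roll":0.052},{"jaw":0.5,"x":-0.22,"y":-0.46,"z":0,"roll":0.052},{"jaw":0.5,"x":-0.245,"y":-0.515,"z":0,"roll":0.052},{"jaw":0.5,"x":-0.253,"y":-0.54,"z":0.01,"roll":0.052}]}}

```text
time_s: 41.63
tcp_pos: [0.4421, 0.1124, 0.0974]
orientation: [0.725, 0.689, -0.001, -0.001]
wrist_force: [1.0, 0.3, -1.6]
opening: 0.0536
```

Run:
```python
from h import *
P=avg(7); print(P.round(1))
c=optics.calibration('wrist');np.save('w29.npy',c['pose'])
snap('wrist','w29'); crop('w29',130,120,430,300,2.6,'w29c')
go((444.9,113.3,-9,87.1))
```

```text
[[442.1 112.4  97.4  87.1  -0.   -0. ]
 [441.  112.4  96.2  87.1  -0.   -0. ]
 [442.8 113.   96.8  87.1  -0.   -0. ]
 [444.3 113.4  97.7  87.1  -0.   -0. ]
 [445.4 113.7  98.4  87.1  -0.   -0. ]
 [446.  113.9  98.8  87.1  -0.    0. ]
 [446.3 114.   99.   87.1  -0.    0. ]]
t 41.98 tcp [446.4 114.   99.1] phi 87.15 open 53.5 F [-0.2  0.1 -1.5]
(444.9, 113.3, -9, 87.1) -> x -0.0019 y -0.0036 z 0.2702 roll 0.0005
```

View pics/w29c.png

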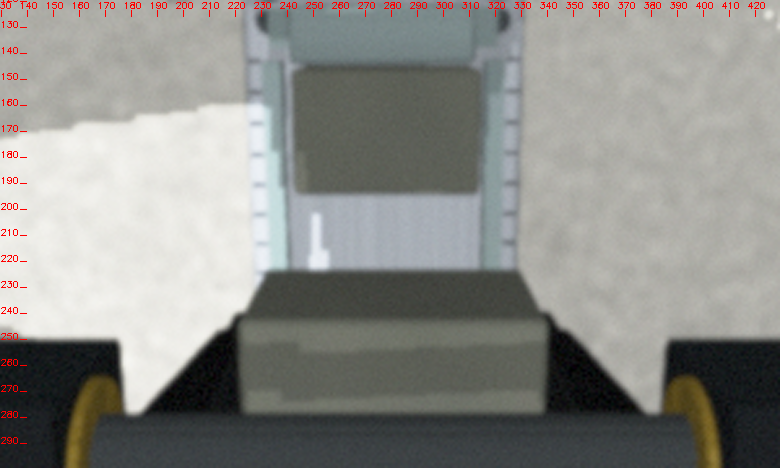

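```bash
cat >> h.py <<'E'
def wp(posefile,pts,x0,y0,s,z):
    c=dict(optics.calibration('wrist'));c['pose']=np.load(posefile)
    print((pix2world(c,np.array(pts,float)/s+[x0-.5,y0-.5],z)[:,:2]*1000).round(1).tolist())
E
python3 - <<'E'
from h import *
wp('w29.npy',[(297,192),(478,192)],130,120,2.6,.05)
wp('w29.npy',[(268,270),(520,270)],130,120,2.6,.1236)
wp('w29.npy',[(240,318),(548,318)],130,120,2.6,.1596)
E
```

```text
[[420.2, 136.7], [472.8, 134.0]]
[[421.4, 132.6], [474.8, 129.9]]
[[421.5, 133.5], [474.7, 130.8]]
```

{"api": "jog_arm", "payload": {"deltas": [{"jaw":0.5,"x":0,"y":-0.003,"z":0.04,"roll":0},{"jaw":0.5,"x":0,"y":-0.003,"z":0.09,"roll":0},{"jaw":0.5,"x":0,"y":-0.003,"z":0.14,"roll":0},{"jaw":0.5,"x":0,"y":-0.003,"z":0.19,"roll":0},{"jaw":0.5,"x":0,"y":-0.003,"z":0.23,"roll":0},{"jaw":0.5,"x":0,"y":-0.003,"z":0.255,"roll":0},{"jaw":0.5,"x":0,"y":-0.003,"z":0.263,"roll":0},{"jaw":0.5,"x":0,"y":-0.003,"z":0.267,"roll":0}]}}

```text
time_s: 42.65
tcp_pos: [0.4445, 0.1139, -0.0082]
orientation: [0.725, 0.689, -0.0, -0.0]
wrist_force: [-0.4, -0.3, -1.4]
opening: 0.0538
```

{"api": "jog_arm", "payload": {"deltas": [{"jaw":0.5,"x":0,"y":0,"z":0.002,"roll":0},{"jaw":0.5,"x":0,"y":0,"z":0.004,"roll":0},{"jaw":0.5,"x":0,"y":0,"z":0.006,"roll":0},{"jaw":0.5,"x":0,"y":0,"z":0.008,"roll":0},{"jaw":0.5,"x":0,"y":0,"z":0.008,"roll":0},{"jaw":0.5,"x":0,"y":0,"z":0.008,"roll":0},{"jaw":0.5,"x":0,"y":0,"z":0.008,"roll":0},{"jaw":0.5,"x":0,"y":0,"z":0.008,"roll":0}]}}

```text
time_s: 43.32
tcp_pos: [0.4445, 0.1138, -0.0108]
orientation: [0.725, 0.689, 0.0, 0.0]
wrist_force: [-0.1, 0.1, -0.8]
opening: 0.0535
```

Weight coming off: it is down. Release and lift.

{"api": "jog_arm", "payload": {"deltas": [{"jaw":0.6,"x":0,"y":0,"z":0,"roll":0},{"jaw":0.7,"x":0,"y":0,"z":0,"roll":0},{"jaw":0.85,"x":0,"y":0,"z":0,"roll":0},{"jaw":0.85,"x":0,"y":0,"z":0,"roll":0},{"jaw":0.85,"x":0,"y":0,"z":0,"roll":0},{"jaw":0.85,"x":0,"y":0,"z":-0.01,"roll":0},{"jaw":0.85,"x":0,"y":0,"z":-0.04,"roll":0},{"jaw":0.85,"x":0,"y":0,"z":-0.09,"roll":0}]}}

```text
time_s: 43.98
tcp_pos: [0.4423, 0.1134, 0.0236]
orientation: [0.725, 0.689, -0.002, -0.001]
wrist_force: [-0.0, -0.6, 0.5]
opening: 0.081
```

{"api": "jog_arm", "payload": {"deltas": [{"jaw":0.85,"x":0,"y":0,"z":-0.06,"roll":0},{"jaw":0.85,"x":0,"y":0,"z":-0.12,"roll":0},{"jaw":0.85,"x":0,"y":0,"z":-0.18,"roll":0},{"jaw":0.85,"x":0,"y":0,"z":-0.24,"roll":0},{"jaw":0.85,"x":0,"y":0,"z":-0.29,"roll":0},{"jaw":0.85,"x":0,"y":0,"z":-0.32,"roll":0},{"jaw":0.85,"x":0,"y":0,"z":-0.33,"roll":0},{"jaw":0.85,"x":0,"y":0,"z":-0.33,"roll":0}]}}

```text
time_s: 44.65
tcp_pos: [0.445, 0.1138, 0.158]
orientation: [0.725, 0.689, 0.001, 0.001]
wrist_force: [0.5, -0.2, 0.7]
opening: 0.0808
```

Run:
```python
from h import *
P=avg(4); print(P.round(1))
snap('wrist','w30',scale=1.4); snap('top','t30'); crop('t30',230,90,390,190,4.8,'t30c')
c=optics.calibration('top')
uv=np.array([(283,135),(352,126),(366,234),(296,241)],float)/4.8+[229.5,89.5]
print(pix2world(c,uv,.036).round(3).tolist())
```

```text
[[445.  113.8 158.   87.1   0.    0. ]
 [444.2 113.7 156.6  87.1  -0.   -0. ]
 [443.6 113.6 155.7  87.1  -0.   -0. ]
 [443.3 113.6 155.3  87.1  -0.   -0. ]]
[[0.727, -0.035, 0.036], [0.733, -0.069, 0.036], [0.678, -0.077, 0.036], [0.674, -0.043, 0.036]]
```

View pics/w30.png

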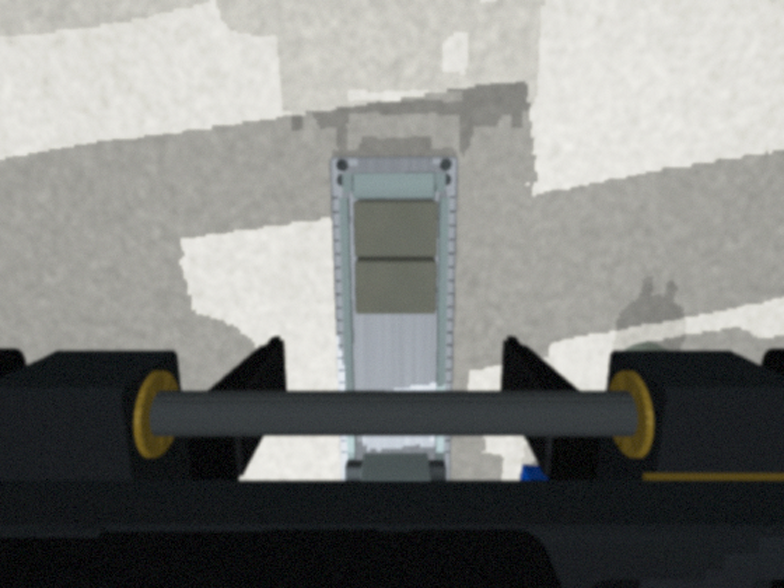

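View pics/t30c.png

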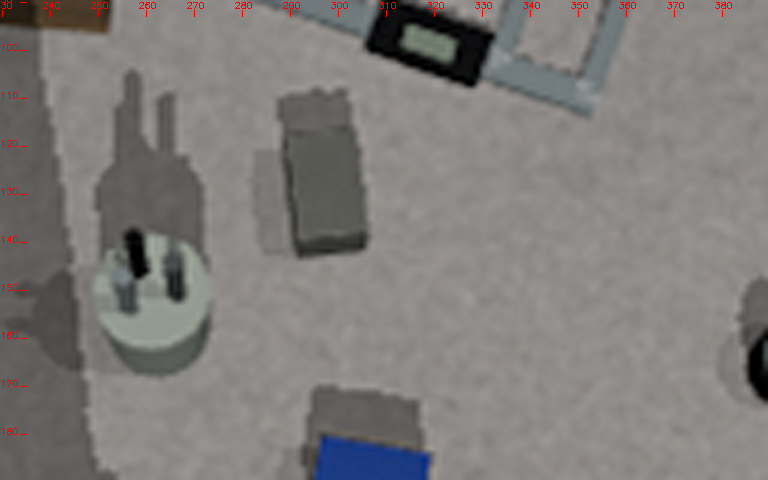

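Run:
```python
from h import *
c=optics.calibration('top')
print((pix2world(c,[[307,99],[317,103],[328,106],[352,112],[285,92]],.005)*1000).round(0).tolist())
print(np.array([pix2world(c,[u],z)[0]*1000 for u,z in [((257,138),.125),((257,140),.1)]]).round(0).tolist())
go((703,-105,160,98))
```

```text
[[786.0, -79.0, 5.0], [776.0, -104.0, 5.0], [769.0, -131.0, 5.0], [755.0, -189.0, 5.0], [803.0, -25.0, 5.0]]
[[651.0, 32.0, 125.0], [653.0, 33.0, 100.0]]
t 44.90 tcp [443.4 113.6 155.3] phi 87.13 open 80.6 F [ 0.   0.4 -0.1]
(703, -105, 160, 98) -> x -0.5134 y 0.6755 z -0.0134 roll -0.1207
```

{"api": "jog_arm", "payload": {"deltas": [{"jaw":0.85,"x":-0.03,"y":0.05,"z":-0.015,"roll":0},{"jaw":0.85,"x":-0.08,"y":0.12,"z":-0.015,"roll":-0.02},{"jaw":0.85,"x":-0.14,"y":0.2,"z":-0.015,"roll":-0.04},{"jaw":0.85,"x":-0.2,"y":0.28,"z":-0.015,"roll":-0.06},{"jaw":0.85,"x":-0.26,"y":0.36,"z":-0.015,"roll":-0.08},{"jaw":0.85,"x":-0.32,"y":0.44,"z":-0.015,"roll":-0.1},{"jaw":0.85,"x":-0.38,"y":0.52,"z":-0.015,"roll":-0.12},{"jaw":0.85,"x":-0.44,"y":0.6,"z":-0.015,"roll":-0.12}]}}

```text
time_s: 45.57
tcp_pos: [0.676, -0.0754, 0.1613]
orientation: [0.656, 0.755, -0.001, -0.001]
wrist_force: [0.8, 0.6, 0.8]
opening: 0.0813
```

Run:
```python
from h import *
go((703,-105,160,98))
```

```text
t 45.57 tcp [676.  -75.4 161.3] phi 97.98 open 81.3 F [0.8 0.6 0.8]
(703, -105, 160, 98) -> x -0.0826 y 0.0567 z 0.0029 roll -0.0002
```

{"api": "jog_arm", "payload": {"deltas": [{"jaw":0.85,"x":-0.04,"y":0.03,"z":0,"roll":0},{"jaw":0.85,"x":-0.065,"y":0.045,"z":0,"roll":0},{"jaw":0.85,"x":-0.08,"y":0.055,"z":0,"roll":0},{"jaw":0.85,"x":-0.084,"y":0.06,"z":0,"roll":0},{"jaw":0.85,"x":-0.084,"y":0.06,"z":0,"roll":0},{"jaw":0.85,"x":-0.084,"y":0.06,"z":0,"roll":0},{"jaw":0.85,"x":-0.084,"y":0.06,"z":0,"roll":0},{"jaw":0.85,"x":-0.084,"y":0.06,"z":0,"roll":0}]}}

```text
time_s: 46.23
tcp_pos: [0.7033, -0.103, 0.1635]
orientation: [0.656, 0.755, 0.0, 0.0]
wrist_force: [0.2, 0.4, -0.4]
opening: 0.0807
```

Run:
```python
from h import *
P=avg(3); print(P.round(1))
c=optics.calibration('wrist'); np.save('w31.npy',c['pose']); snap('wrist','w31'); crop('w31',180,60,380,270,2.8,'w31c')
```

```text
[[ 703.3 -103.   163.5   98.     0.     0. ]
 [ 703.4 -103.2  163.5   98.     0.    -0. ]
 [ 703.4 -103.3  163.5   98.     0.    -0. ]]
```

View pics/w31c.png

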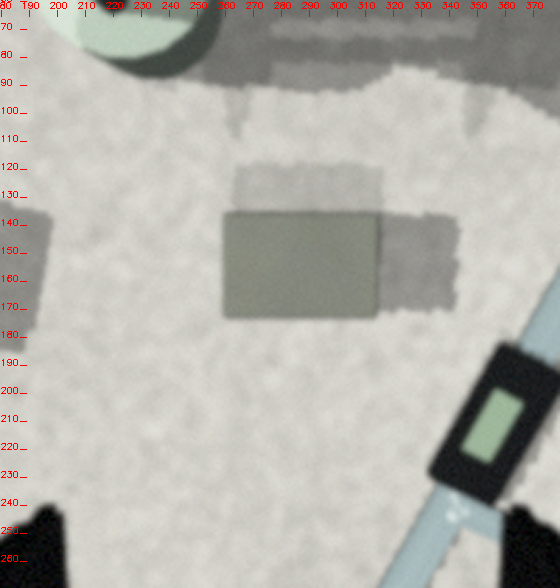

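Run:
```python
from h import *
ctr,th=prism('w31.npy',[(223,211),(378,211),(379,317),(223,318)],180,60,2.8)
go((ctr[0],ctr[1],-25,90+th))
```

```text
ctr [703.9 -57. ] size 53.4 36.1 long ang 8.1 short-based 8.5
t 46.38 tcp [ 703.5 -103.5  163.4] phi 97.97 open 80.5 F [ 0.7 -0.8  0.3]
(np.float64(703.9345745947012), np.float64(-57.03188892790726), -25, np.float64(98.13582970190858)) -> x 0.1149 y 0.0169 z 0.4710 roll -0.0019
```

{"api": "jog_arm", "payload": {"deltas": [{"jaw":0.85,"x":0.04,"y":0.006,"z":0.03,"roll":0},{"jaw":0.85,"x":0.09,"y":0.013,"z":0.08,"roll":0},{"jaw":0.85,"x":0.114,"y":0.016,"z":0.14,"roll":0},{"jaw":0.85,"x":0.115,"y":0.016,"z":0.2,"roll":0},{"jaw":0.85,"x":0.115,"y":0.016,"z":0.27,"roll":0},{"jaw":0.85,"x":0.115,"y":0.016,"z":0.33,"roll":0},{"jaw":0.85,"x":0.115,"y":0.016,"z":0.37,"roll":0},{"jaw":0.85,"x":0.115,"y":0.016,"z":0.402,"roll":0}]}}

```text
time_s: 47.05
tcp_pos: [0.7021, -0.0564, -0.0007]
orientation: [0.656, 0.754, -0.001, -0.001]
wrist_force: [1.1, -0.6, -0.2]
opening: 0.081
```

{"api": "jog_arm", "payload": {"deltas": [{"jaw":0.85,"x":0,"y":0,"z":0.02,"roll":0},{"jaw":0.85,"x":0,"y":0,"z":0.04,"roll":0},{"jaw":0.85,"x":0,"y":0,"z":0.055,"roll":0},{"jaw":0.85,"x":0,"y":0,"z":0.065,"roll":0},{"jaw":0.85,"x":0,"y":0,"z":0.069,"roll":0},{"jaw":0.85,"x":0,"y":0,"z":0.069,"roll":0},{"jaw":0.85,"x":0,"y":0,"z":0.069,"roll":0},{"jaw":0.85,"x":0,"y":0,"z":0.069,"roll":0}]}}

```text
time_s: 47.72
tcp_pos: [0.7043, -0.0577, -0.0244]
orientation: [0.657, 0.754, 0.0, 0.001]
wrist_force: [-0.3, -0.2, 0.5]
opening: 0.0808
```

Run:
```python
from h import *
go((703.9,-57,-25,98.1))
snap('wrist','w32'); crop('w32',130,120,430,300,2.6,'w32c')
```

```text
t 47.72 tcp [704.3 -57.7 -24.4] phi 97.93 open 80.8 F [-0.3 -0.2  0.5]
(703.9, -57, -25, 98.1) -> x 0.0019 y -0.0008 z 0.0014 roll -0.0019
```

View pics/w32c.png

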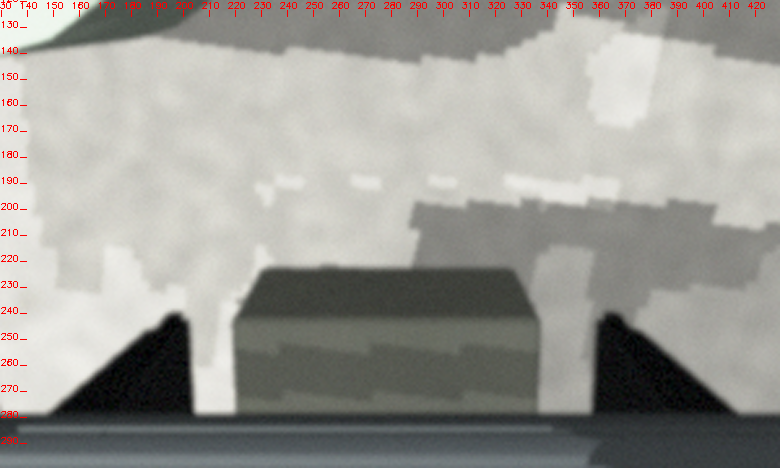

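Squared and centred between the pads; grip and lift.

{"api": "jog_arm", "payload": {"deltas": [{"jaw":0.5,"x":0,"y":-0.002,"z":0,"roll":0},{"jaw":0.5,"x":0,"y":-0.002,"z":0,"roll":0},{"jaw":0.5,"x":0,"y":-0.002,"z":0,"roll":0},{"jaw":0.5,"x":0,"y":-0.002,"z":0,"roll":0},{"jaw":0.5,"x":0,"y":-0.002,"z":0,"roll":0},{"jaw":0.5,"x":0,"y":-0.002,"z":0,"roll":0},{"jaw":0.5,"x":0,"y":-0.002,"z":0,"roll":0},{"jaw":0.5,"x":0,"y":-0.002,"z":0,"roll":0}], "newtons": 40}}

```text
time_s: 48.43
tcp_pos: [0.7029, -0.0576, -0.0253]
orientation: [0.657, 0.754, 0.0, -0.0]
wrist_force: [0.4, 0.1, 0.1]
opening: 0.0538
```

{"api": "jog_arm", "payload": {"deltas": [{"jaw":0.5,"x":0,"y":0,"z":-0.02,"roll":0},{"jaw":0.5,"x":0,"y":0,"z":-0.06,"roll":0},{"jaw":0.5,"x":0,"y":0,"z":-0.12,"roll":0},{"jaw":0.5,"x":0,"y":0,"z":-0.2,"roll":0},{"jaw":0.5,"x":0,"y":0,"z":-0.28,"roll":0},{"jaw":0.5,"x":0,"y":0,"z":-0.35,"roll":0},{"jaw":0.5,"x":0,"y":0,"z":-0.39,"roll":0},{"jaw":0.5,"x":0,"y":0,"z":-0.4,"roll":0}]}}

```text
time_s: 49.1
tcp_pos: [0.7058, -0.0581, 0.1417]
orientation: [0.656, 0.754, 0.003, 0.004]
wrist_force: [0.7, 0.5, -1.4]
opening: 0.0537
```

Run:
```python
from h import *
P=avg(4); print(P.round(1))
go((443.0,75.5,130,87.1))
snap('wrist','w33'); crop('w33',130,120,430,300,2.6,'w33c')
```

```text
[[705.8 -58.1 141.7  97.9   0.   -0. ]
 [705.  -57.9 139.9  97.9   0.   -0. ]
 [703.7 -57.8 137.   97.9   0.   -0. ]
 [702.6 -57.6 134.6  97.9  -0.    0. ]]
t 49.25 tcp [702.6 -57.6 134.6] phi 97.93 open 53.9 F [-0.5 -0.1 -2. ]
(443.0, 75.5, 130, 87.1) -> x 0.4191 y -0.5968 z 0.0117 roll 0.1204
```

View pics/w33c.png

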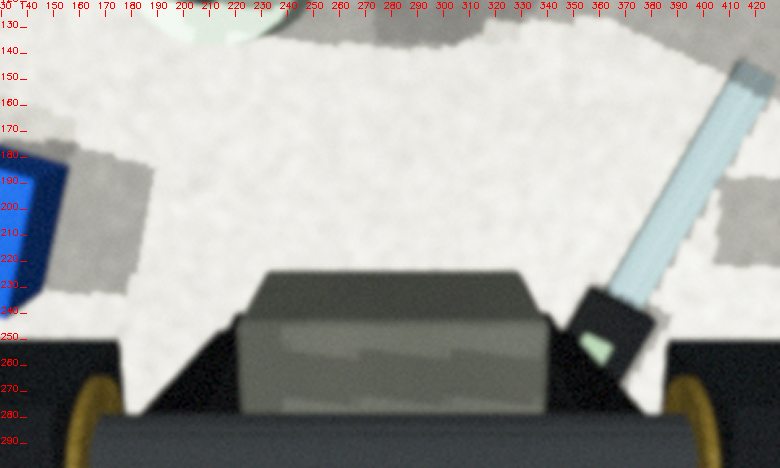

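{"api": "jog_arm", "payload": {"deltas": [{"jaw":0.5,"x":0.01,"y":-0.03,"z":0,"roll":0},{"jaw":0.5,"x":0.03,"y":-0.09,"z":0,"roll":0.02},{"jaw":0.5,"x":0.05,"y":-0.16,"z":0,"roll":0.04},{"jaw":0.5,"x":0.07,"y":-0.23,"z":0,"roll":0.06},{"jaw":0.5,"x":0.1,"y":-0.31,"z":0,"roll":0.08},{"jaw":0.5,"x":0.13,"y":-0.39,"z":0,"roll":0.1},{"jaw":0.5,"x":0.17,"y":-0.46,"z":0,"roll":0.115},{"jaw":0.5,"x":0.23,"y":-0.52,"z":0,"roll":0.12}]}}

```text
time_s: 49.97
tcp_pos: [0.4808, 0.0044, 0.1318]
orientation: [0.726, 0.688, -0.002, -0.002]
wrist_force: [-0.4, 0.8, -1.5]
opening: 0.0533
```

Run:
```python
from h import *
go((443.0,76.2,110,87.1))
```

```text
t 49.97 tcp [480.8   4.4 131.8] phi 86.97 open 53.3 F [-0.4  0.8 -1.5]
(443.0, 76.2, 110, 87.1) -> x 0.1742 y -0.1035 z 0.0551 roll -0.0014
```

{"api": "jog_arm", "payload": {"deltas": [{"jaw":0.5,"x":0.05,"y":-0.03,"z":0,"roll":0},{"jaw":0.5,"x":0.1,"y":-0.06,"z":0,"roll":0},{"jaw":0.5,"x":0.14,"y":-0.09,"z":0.01,"roll":0},{"jaw":0.5,"x":0.165,"y":-0.104,"z":0.03,"roll":0},{"jaw":0.5,"x":0.173,"y":-0.11,"z":0.05,"roll":0},{"jaw":0.5,"x":0.173,"y":-0.11,"z":0.07,"roll":0},{"jaw":0.5,"x":0.173,"y":-0.11,"z":0.08,"roll":0},{"jaw":0.5,"x":0.173,"y":-0.11,"z":0.08,"roll":0}]}}

```text
time_s: 50.63
tcp_pos: [0.4428, 0.0754, 0.1005]
orientation: [0.725, 0.689, -0.002, -0.001]
wrist_force: [0.2, 0.3, -1.9]
opening: 0.054
```

Run:
```python
from h import *
P=avg(5); print(P.round(1))
c=optics.calibration('wrist');np.save('w34.npy',c['pose'])
snap('wrist','w34'); crop('w34',130,120,430,300,2.6,'w34c')
go((443.0,76.2,-9,87.1))
```

```text
[[442.8  75.4 100.5  87.1  -0.   -0. ]
 [443.4  75.4 101.5  87.1  -0.   -0. ]
 [443.9  75.4 102.2  87.1  -0.   -0. ]
 [444.2  75.5 102.7  87.1  -0.   -0. ]
 [444.4  75.6 103.   87.1   0.   -0. ]]
t 50.88 tcp [444.4  75.7 103.2] phi 87.08 open 54.1 F [ 0.7  0.5 -1.8]
(443.0, 76.2, -9, 87.1) -> x 0.0012 y -0.0037 z 0.2804 roll -0.0002
```

View pics/w34c.png

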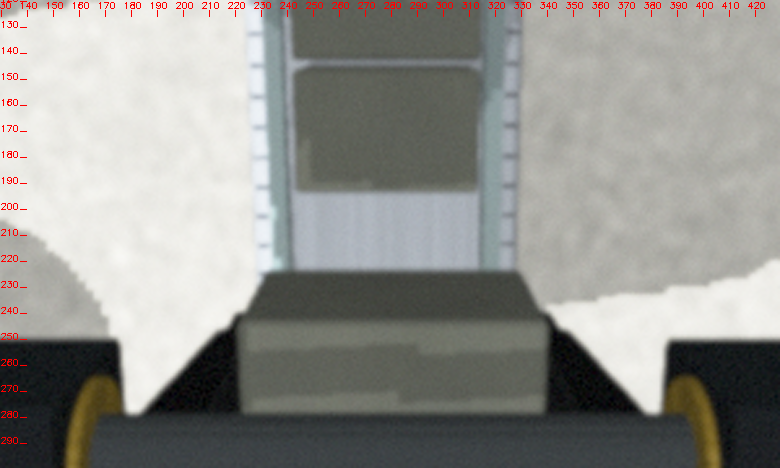

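Run:
```python
from h import *
wp('w34.npy',[(297,191),(478,191)],130,120,2.6,.05)
wp('w34.npy',[(268,271),(520,271)],130,120,2.6,.1276)
wp('w34.npy',[(240,319),(548,319)],130,120,2.6,.1636)
```

```text
[[417.9, 97.9], [471.3, 95.1]]
[[419.4, 94.0], [472.9, 91.2]]
[[419.5, 94.9], [472.8, 92.2]]
```

{"api": "jog_arm", "payload": {"deltas": [{"jaw":0.5,"x":0,"y":-0.003,"z":0.04,"roll":0},{"jaw":0.5,"x":0,"y":-0.003,"z":0.09,"roll":0},{"jaw":0.5,"x":0,"y":-0.003,"z":0.14,"roll":0},{"jaw":0.5,"x":0,"y":-0.003,"z":0.19,"roll":0},{"jaw":0.5,"x":0,"y":-0.003,"z":0.235,"roll":0},{"jaw":0.5,"x":0,"y":-0.003,"z":0.262,"roll":0},{"jaw":0.5,"x":0,"y":-0.003,"z":0.272,"roll":0},{"jaw":0.5,"x":0,"y":-0.003,"z":0.276,"roll":0}]}}

```text
time_s: 51.55
tcp_pos: [0.4424, 0.076, -0.008]
orientation: [0.725, 0.689, -0.0, -0.0]
wrist_force: [-0.0, 1.3, -2.4]
opening: 0.0536
```

{"api": "jog_arm", "payload": {"deltas": [{"jaw":0.5,"x":0,"y":0,"z":0.002,"roll":0},{"jaw":0.5,"x":0,"y":0,"z":0.004,"roll":0},{"jaw":0.5,"x":0,"y":0,"z":0.006,"roll":0},{"jaw":0.5,"x":0,"y":0,"z":0.009,"roll":0},{"jaw":0.5,"x":0,"y":0,"z":0.009,"roll":0},{"jaw":0.5,"x":0,"y":0,"z":0.009,"roll":0},{"jaw":0.5,"x":0,"y":0,"z":0.009,"roll":0},{"jaw":0.5,"x":0,"y":0,"z":0.009,"roll":0}]}}

```text
time_s: 52.22
tcp_pos: [0.4425, 0.0761, -0.0112]
orientation: [0.725, 0.689, 0.0, 0.0]
wrist_force: [0.4, 0.7, -2.4]
opening: 0.054
```

{"api": "jog_arm", "payload": {"deltas": [{"jaw":0.5,"x":0,"y":0,"z":0.003,"roll":0},{"jaw":0.5,"x":0,"y":0,"z":0.003,"roll":0},{"jaw":0.7,"x":0,"y":0,"z":0.003,"roll":0},{"jaw":0.85,"x":0,"y":0,"z":0.003,"roll":0},{"jaw":0.85,"x":0,"y":0,"z":0.003,"roll":0},{"jaw":0.85,"x":0,"y":0,"z":0.003,"roll":0},{"jaw":0.85,"x":0,"y":0,"z":0,"roll":0},{"jaw":0.85,"x":0,"y":0,"z":-0.03,"roll":0}]}}

```text
time_s: 52.88
tcp_pos: [0.4404, 0.076, -0.0013]
orientation: [0.725, 0.689, -0.002, -0.001]
wrist_force: [-0.1, 0.5, -0.2]
opening: 0.0806
```

{"api": "jog_arm", "payload": {"deltas": [{"jaw":0.85,"x":0,"y":0,"z":-0.06,"roll":0},{"jaw":0.85,"x":0,"y":0,"z":-0.12,"roll":0},{"jaw":0.85,"x":0,"y":0,"z":-0.18,"roll":0},{"jaw":0.85,"x":0,"y":0,"z":-0.25,"roll":0},{"jaw":0.85,"x":0,"y":0,"z":-0.32,"roll":0},{"jaw":0.85,"x":0,"y":0,"z":-0.38,"roll":0},{"jaw":0.85,"x":0,"y":0,"z":-0.42,"roll":0},{"jaw":0.85,"x":0,"y":0,"z":-0.44,"roll":0}]}}

```text
time_s: 53.55
tcp_pos: [0.4439, 0.0762, 0.1798]
orientation: [0.725, 0.689, 0.002, 0.002]
wrist_force: [-0.2, -0.1, -0.0]
opening: 0.0806
```

Run:
```python
from h import *
P=avg(4); print(P.round(1))
snap('wrist','w35',scale=1.4); snap('top','t35'); crop('t35',80,170,220,290,5,'t35c'); snap('scene','s35');crop('s35',400,140,560,320,4,'s35c')
```

```text
[[443.9  76.2 179.8  87.1   0.    0. ]
 [444.2  76.2 180.2  87.1   0.    0. ]
 [443.5  76.2 178.2  87.1   0.    0. ]
 [442.5  76.1 176.5  87.1   0.    0. ]]
```

View pics/w35.png

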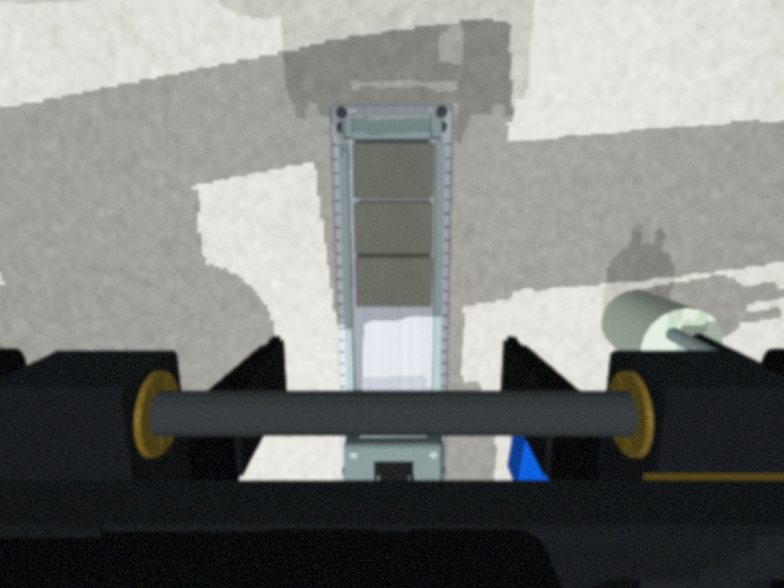

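View pics/t35c.png

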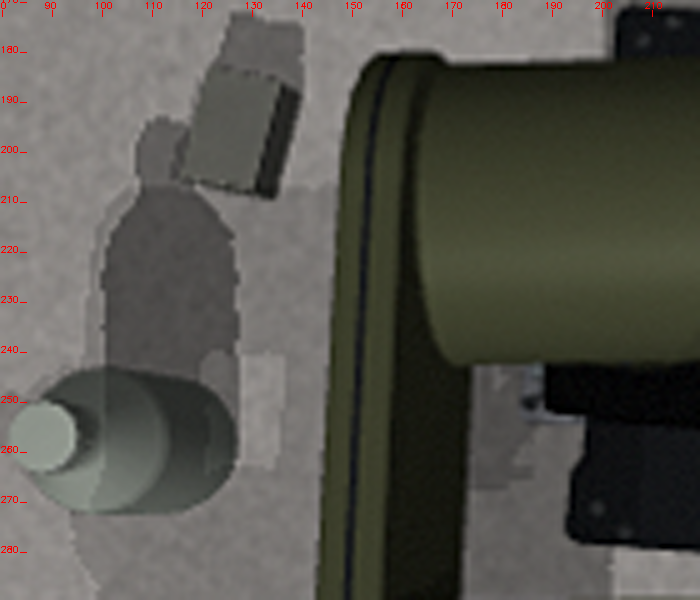

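View pics/s35c.png

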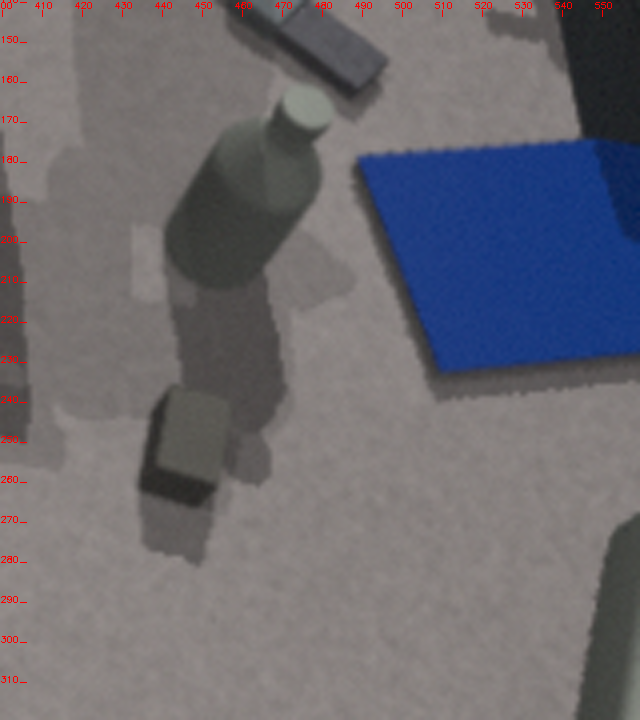

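Run:
```python
from h import *
cs=optics.calibration('scene'); ct=optics.calibration('top')
print('front base',(pix2world(cs,[[220/4+399.5,288/4+139.5]],0)*1000).round(0).tolist())
print('top cam: base right', (pix2world(ct,[[237/5+79.5,430/5+169.5],[205/5+79.5,512/5+169.5]],0)*1000).round(0).tolist())
# hypothesis circles
for ctr in [(395,332),(390,330),(400,332)]:
    a=np.linspace(0,2*np.pi,9); 
    for z in (0,.09): 
        X=np.c_[ctr[0]/1e3+.032*np.cos(a),ctr[1]/1e3+.032*np.sin(a),0*a+z]
        print(ctr,z,'top ext',w2pix(ct,X).min(0).round(0),w2pix(ct,X).max(0).round(0),'scene ext',w2pix(cs,X).min(0).round(0),w2pix(cs,X).max(0).round(0))
c=ct
uv=np.array([(222,62+0),(285,82),(255,190),(186,177)],float)/5+[79.5,169.5]
W=pix2world(c,uv,.036)[:,:2]*1000; print(W.round(0).tolist(),W.mean(0))
go((533,280,160,80))
```

```text
front base [[418.0, 371.0, 0.0]]
top cam: base right [[395.0, 338.0, 0.0], [356.0, 350.0, 0.0]]
(395, 332) 0 top ext [116. 242.] [143. 269.] scene ext [425. 190.] [451. 213.]
(395, 332) 0.09 top ext [101. 239.] [130. 269.] scene ext [437. 170.] [465. 193.]
(390, 330) 0 top ext [116. 244.] [143. 271.] scene ext [425. 189.] [450. 211.]
(390, 330) 0.09 top ext [102. 242.] [131. 272.] scene ext [436. 168.] [464. 191.]
(400, 332) 0 top ext [116. 240.] [143. 267.] scene ext [425. 192.] [451. 214.]
(400, 332) 0.09 top ext [101. 237.] [130. 267.] scene ext [437. 171.] [465. 195.]
[[564.0, 345.0], [556.0, 314.0], [505.0, 325.0], [510.0, 358.0]] [533.56910707 335.42314567]
t 53.85 tcp [441.4  76.1 174.7] phi 87.13 open 80.9 F [ 1.   0.4 -0.4]
(533, 280, 160, 80) -> x 0.5207 y 0.2032 z 0.0358 roll 0.0792
```

{"api": "jog_arm", "payload": {"deltas": [{"jaw":0.85,"x":0.05,"y":0.02,"z":0,"roll":0.01},{"jaw":0.85,"x":0.13,"y":0.045,"z":0.01,"roll":0.03},{"jaw":0.85,"x":0.22,"y":0.075,"z":0.02,"roll":0.05},{"jaw":0.85,"x":0.31,"y":0.105,"z":0.03,"roll":0.079},{"jaw":0.85,"x":0.4,"y":0.135,"z":0.035,"roll":0.079},{"jaw":0.85,"x":0.47,"y":0.16,"z":0.035,"roll":0.079},{"jaw":0.85,"x":0.52,"y":0.178,"z":0.035,"roll":0.079},{"jaw":0.85,"x":0.537,"y":0.183,"z":0.035,"roll":0.079}]}}

```text
time_s: 54.52
tcp_pos: [0.526, 0.2892, 0.1604]
orientation: [0.765, 0.644, -0.001, -0.001]
wrist_force: [-0.6, 0.4, -0.5]
opening: 0.0806
```

Run:
```python
from h import *
P=avg(7); print(P.round(1))
c=optics.calibration('wrist'); np.save('w36.npy',c['pose']); snap('wrist','w36',scale=1.4); crop('w36',180,60,380,270,2.8,'w36c')
```

```text
[[526.  289.2 160.4  80.2  -0.   -0. ]
 [526.  288.8 160.6  80.1  -0.   -0. ]
 [525.6 287.4 160.9  80.1  -0.   -0. ]
 [525.5 286.5 161.2  80.1  -0.   -0. ]
 [525.6 286.  161.6  80.   -0.   -0. ]
 [525.8 285.8 162.   80.   -0.   -0. ]
 [525.9 285.7 162.4  80.   -0.   -0. ]]
```

View pics/w36c.png

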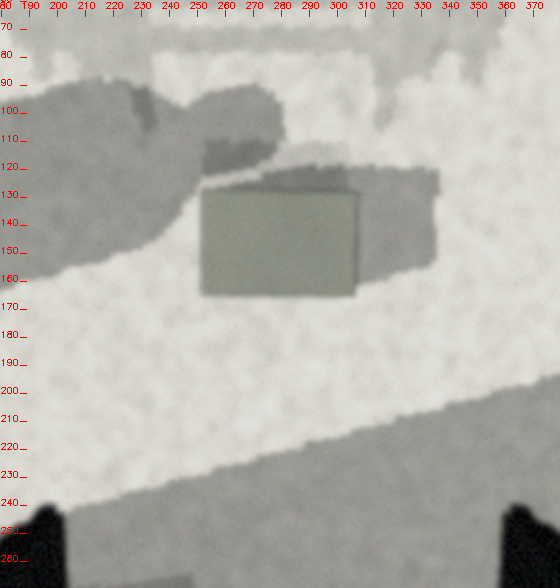

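View pics/w36.png

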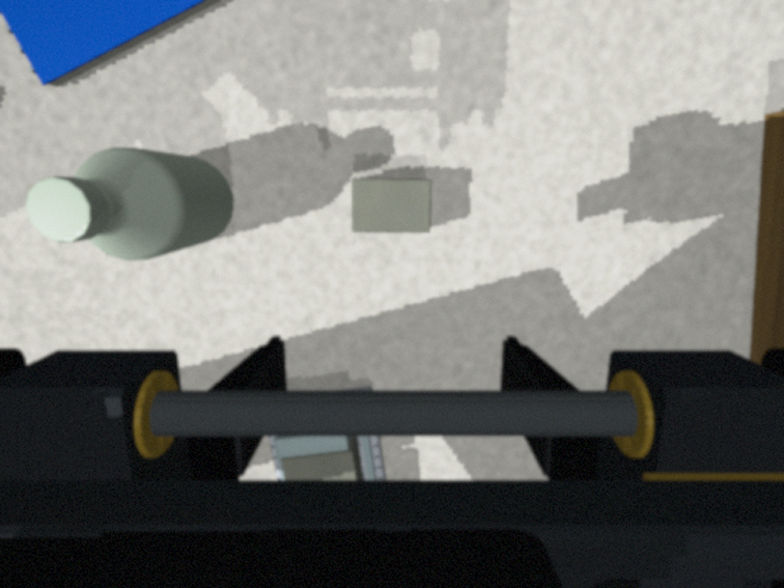

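Run:
```python
from h import *
ctr,th=prism('w36.npy',[(201,191),(357,191),(356,296),(201,296)],180,60,2.8)
go((ctr[0],ctr[1],-25,90+th))
wp('w36.npy',[(232,200)],0,0,1.4,0)
```

```text
ctr [534.3 338.1] size 53.0 35.1 long ang -10.1 short-based -10.4
t 54.87 tcp [526.1 285.8 162.6] phi 79.95 open 81.1 F [-0.3 -0.5 -0.7]
(np.float64(534.3451275748905), np.float64(338.1369663782008), -25, np.float64(79.93516012117144)) -> x 0.1325 y -0.0024 z 0.4691 roll 0.0002
[[416.6, 362.2]]
```

{"api": "jog_arm", "payload": {"deltas": [{"jaw":0.85,"x":0.04,"y":0,"z":0.03,"roll":0},{"jaw":0.85,"x":0.09,"y":0,"z":0.08,"roll":0},{"jaw":0.85,"x":0.125,"y":0,"z":0.14,"roll":0},{"jaw":0.85,"x":0.132,"y":0,"z":0.2,"roll":0},{"jaw":0.85,"x":0.132,"y":0,"z":0.27,"roll":0},{"jaw":0.85,"x":0.132,"y":0,"z":0.33,"roll":0},{"jaw":0.85,"x":0.132,"y":0,"z":0.37,"roll":0},{"jaw":0.85,"x":0.132,"y":0,"z":0.402,"roll":0}]}}

```text
time_s: 55.53
tcp_pos: [0.5345, 0.3376, -0.0001]
orientation: [0.766, 0.643, -0.001, -0.0]
wrist_force: [0.3, 0.6, 0.3]
opening: 0.0807
```

{"api": "jog_arm", "payload": {"deltas": [{"jaw":0.85,"x":0,"y":0,"z":0.02,"roll":0},{"jaw":0.85,"x":0,"y":0,"z":0.04,"roll":0},{"jaw":0.85,"x":0,"y":0,"z":0.055,"roll":0},{"jaw":0.85,"x":0,"y":0,"z":0.065,"roll":0},{"jaw":0.85,"x":0,"y":0,"z":0.069,"roll":0},{"jaw":0.85,"x":0,"y":0,"z":0.069,"roll":0},{"jaw":0.85,"x":0,"y":0,"z":0.069,"roll":0},{"jaw":0.85,"x":0,"y":0,"z":0.069,"roll":0}]}}

```text
time_s: 56.2
tcp_pos: [0.536, 0.3393, -0.025]
orientation: [0.766, 0.643, 0.001, 0.0]
wrist_force: [0.5, -0.5, 0.7]
opening: 0.0808
```

Run:
```python
from h import *
go((534,338,-25,79.9))
snap('wrist','w37'); crop('w37',130,120,430,300,2.6,'w37c')
```

```text
t 56.20 tcp [536.  339.3 -25. ] phi 80.03 open 80.8 F [ 0.5 -0.5  0.7]
(534, 338, -25, 79.9) -> x -0.0041 y -0.0044 z -0.0000 roll 0.0014
```

View pics/w37c.png

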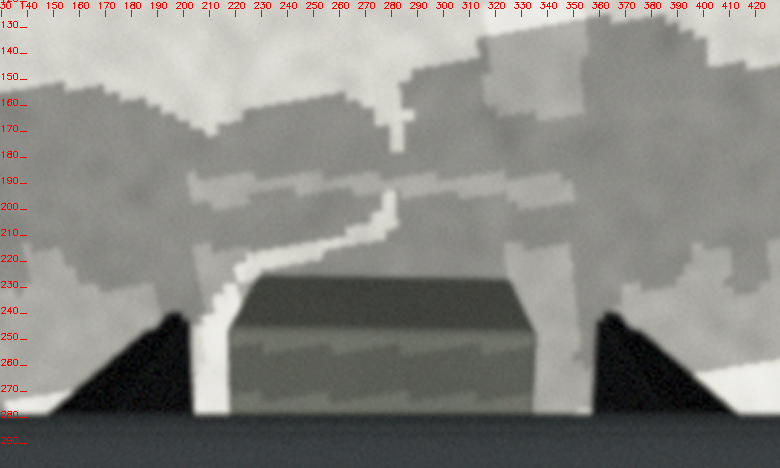

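{"api": "jog_arm", "payload": {"deltas": [{"jaw":0.85,"x":-0.003,"y":0,"z":0,"roll":0},{"jaw":0.5,"x":-0.004,"y":0,"z":0,"roll":0},{"jaw":0.5,"x":-0.004,"y":0,"z":0,"roll":0},{"jaw":0.5,"x":-0.004,"y":0,"z":0,"roll":0},{"jaw":0.5,"x":-0.004,"y":0,"z":0,"roll":0},{"jaw":0.5,"x":-0.004,"y":0,"z":0,"roll":0},{"jaw":0.5,"x":-0.004,"y":0,"z":0,"roll":0},{"jaw":0.5,"x":-0.004,"y":0,"z":0,"roll":0}], "newtons": 40}}

```text
time_s: 56.92
tcp_pos: [0.535, 0.3374, -0.0258]
orientation: [0.766, 0.643, -0.0, -0.0]
wrist_force: [-1.1, -0.1, 1.1]
opening: 0.0539
```

{"api": "jog_arm", "payload": {"deltas": [{"jaw":0.5,"x":0,"y":0,"z":-0.02,"roll":0},{"jaw":0.5,"x":0,"y":0,"z":-0.06,"roll":0},{"jaw":0.5,"x":0,"y":0,"z":-0.12,"roll":0},{"jaw":0.5,"x":0,"y":0,"z":-0.19,"roll":0},{"jaw":0.5,"x":0,"y":0,"z":-0.25,"roll":0},{"jaw":0.5,"x":0,"y":0,"z":-0.29,"roll":0},{"jaw":0.5,"x":0,"y":0,"z":-0.32,"roll":0},{"jaw":0.5,"x":0,"y":0,"z":-0.33,"roll":0}]}}

```text
time_s: 57.58
tcp_pos: [0.5364, 0.338, 0.1091]
orientation: [0.766, 0.643, 0.002, 0.0]
wrist_force: [0.0, 0.2, -1.8]
opening: 0.0537
```

Run:
```python
from h import *
P=avg(4); print(P.round(1))
go((442.5,38,110,87.1))
snap('wrist','w38'); crop('w38',130,120,430,300,2.6,'w38c')
```

```text
[[536.4 338.  109.1  80.    0.    0. ]
 [536.2 337.9 108.4  80.    0.    0. ]
 [535.5 337.6 106.8  80.    0.    0. ]
 [534.7 337.1 105.4  80.   -0.   -0. ]]
t 57.73 tcp [534.7 337.1 105.4] phi 80.02 open 53.8 F [ 0.5  0.1 -1.1]
(442.5, 38, 110, 87.1) -> x -0.7765 y -0.0975 z -0.0108 roll -0.0786
```

View pics/w38c.png

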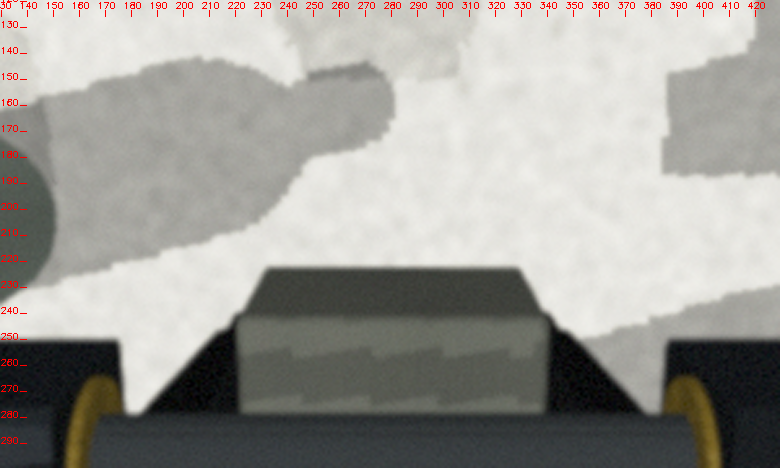

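{"api": "jog_arm", "payload": {"deltas": [{"jaw":0.5,"x":-0.03,"y":0,"z":0,"roll":0},{"jaw":0.5,"x":-0.09,"y":-0.01,"z":0,"roll":-0.01},{"jaw":0.5,"x":-0.17,"y":-0.02,"z":0,"roll":-0.03},{"jaw":0.5,"x":-0.26,"y":-0.03,"z":0,"roll":-0.05},{"jaw":0.5,"x":-0.35,"y":-0.045,"z":0,"roll":-0.07},{"jaw":0.5,"x":-0.44,"y":-0.055,"z":0,"roll":-0.078},{"jaw":0.5,"x":-0.53,"y":-0.07,"z":0,"roll":-0.078},{"jaw":0.5,"x":-0.6,"y":-0.08,"z":0,"roll":-0.078}]}}

```text
time_s: 58.45
tcp_pos: [0.4596, 0.1039, 0.1045]
orientation: [0.725, 0.688, -0.002, -0.001]
wrist_force: [0.3, 0.3, -2.3]
opening: 0.0538
```

Run:
```python
from h import *
go((441,37,105,87.1))
```

```text
t 58.45 tcp [459.6 103.9 104.5] phi 87.02 open 53.8 F [ 0.3  0.3 -2.3]
(441, 37, 105, 87.1) -> x -0.1695 y -0.0378 z -0.0009 roll -0.0009
```

{"api": "jog_arm", "payload": {"deltas": [{"jaw":0.5,"x":-0.06,"y":-0.015,"z":0,"roll":0},{"jaw":0.5,"x":-0.11,"y":-0.027,"z":0,"roll":0},{"jaw":0.5,"x":-0.15,"y":-0.037,"z":0,"roll":0},{"jaw":0.5,"x":-0.17,"y":-0.041,"z":0,"roll":0},{"jaw":0.5,"x":-0.175,"y":-0.042,"z":0,"roll":0},{"jaw":0.5,"x":-0.175,"y":-0.042,"z":0,"roll":0},{"jaw":0.5,"x":-0.175,"y":-0.042,"z":0,"roll":0},{"jaw":0.5,"x":-0.175,"y":-0.042,"z":0,"roll":0}]}}

```text
time_s: 59.12
tcp_pos: [0.4418, 0.0382, 0.1061]
orientation: [0.725, 0.689, -0.0, -0.0]
wrist_force: [-0.7, -0.2, -2.1]
opening: 0.054
```

Run:
```python
from h import *
P=avg(4); print(P.round(1))
c=optics.calibration('wrist');np.save('w39.npy',c['pose'])
snap('wrist','w39'); crop('w39',130,120,430,300,2.6,'w39c')
go((441,37,-9,87.1))
```

```text
[[441.8  38.2 106.1  87.1  -0.    0. ]
 [441.9  38.2 106.2  87.1  -0.    0. ]
 [441.9  38.2 106.2  87.1  -0.    0. ]
 [441.9  38.2 106.2  87.1  -0.    0. ]]
t 59.32 tcp [441.8  38.1 106.2] phi 87.10 open 54.1 F [-0.   0.7 -1.3]
(441, 37, -9, 87.1) -> x -0.0028 y -0.0019 z 0.2880 roll 0.0000
```

View pics/w39c.png

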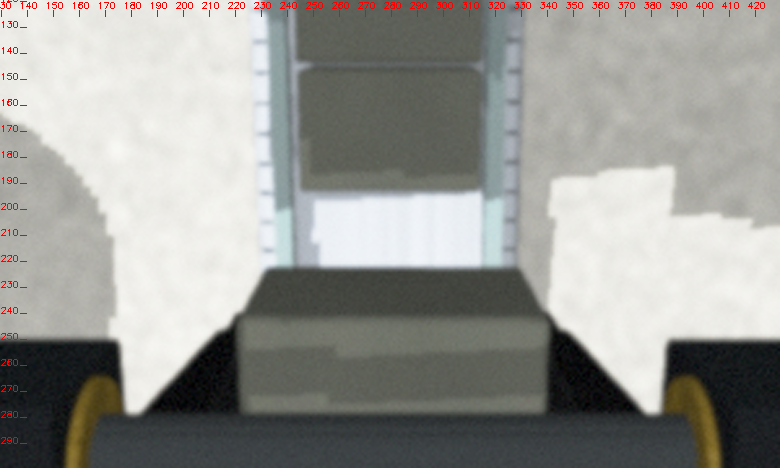

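Run:
```python
from h import *
wp('w39.npy',[(300,190),(480,190)],130,120,2.6,.05)
wp('w39.npy',[(268,268),(520,268)],130,120,2.6,.1312)
wp('w39.npy',[(240,316),(548,316)],130,120,2.6,.1672)
```

```text
[[415.8, 60.2], [469.6, 57.5]]
[[417.0, 57.3], [470.3, 54.6]]
[[417.2, 58.2], [470.2, 55.5]]
```

{"api": "jog_arm", "payload": {"deltas": [{"jaw":0.5,"x":-0.003,"y":-0.002,"z":0.04,"roll":0},{"jaw":0.5,"x":-0.003,"y":-0.002,"z":0.09,"roll":0},{"jaw":0.5,"x":-0.003,"y":-0.002,"z":0.14,"roll":0},{"jaw":0.5,"x":-0.003,"y":-0.002,"z":0.19,"roll":0},{"jaw":0.5,"x":-0.003,"y":-0.002,"z":0.24,"roll":0},{"jaw":0.5,"x":-0.003,"y":-0.002,"z":0.27,"roll":0},{"jaw":0.5,"x":-0.003,"y":-0.002,"z":0.28,"roll":0},{"jaw":0.5,"x":-0.003,"y":-0.002,"z":0.283,"roll":0}]}}

```text
time_s: 59.98
tcp_pos: [0.4401, 0.0367, -0.0079]
orientation: [0.725, 0.689, -0.001, -0.001]
wrist_force: [0.1, 0.8, -0.5]
opening: 0.0542
```

{"api": "jog_arm", "payload": {"deltas": [{"jaw":0.5,"x":0,"y":0,"z":0.002,"roll":0},{"jaw":0.5,"x":0,"y":0,"z":0.004,"roll":0},{"jaw":0.5,"x":0,"y":0,"z":0.006,"roll":0},{"jaw":0.5,"x":0,"y":0,"z":0.009,"roll":0},{"jaw":0.5,"x":0,"y":0,"z":0.01,"roll":0},{"jaw":0.5,"x":0,"y":0,"z":0.01,"roll":0},{"jaw":0.5,"x":0,"y":0,"z":0.01,"roll":0},{"jaw":0.5,"x":0,"y":0,"z":0.01,"roll":0}]}}

```text
time_s: 60.65
tcp_pos: [0.441, 0.0364, -0.0108]
orientation: [0.725, 0.689, 0.0, 0.0]
wrist_force: [-0.5, 0.2, -2.2]
opening: 0.0539
```

{"api": "jog_arm", "payload": {"deltas": [{"jaw":0.5,"x":0,"y":0,"z":0.003,"roll":0},{"jaw":0.5,"x":0,"y":0,"z":0.003,"roll":0},{"jaw":0.7,"x":0,"y":0,"z":0.003,"roll":0},{"jaw":0.85,"x":0,"y":0,"z":0.003,"roll":0},{"jaw":0.85,"x":0,"y":0,"z":0.003,"roll":0},{"jaw":0.85,"x":0,"y":0,"z":0.003,"roll":0},{"jaw":0.85,"x":0,"y":0,"z":0,"roll":0},{"jaw":0.85,"x":0,"y":0,"z":-0.03,"roll":0}]}}

```text
time_s: 61.32
tcp_pos: [0.4388, 0.0365, -0.0008]
orientation: [0.725, 0.689, -0.002, -0.002]
wrist_force: [-0.7, 0.4, -0.3]
opening: 0.0804
```

{"api": "jog_arm", "payload": {"deltas": [{"jaw":0.85,"x":0,"y":0,"z":-0.06,"roll":0},{"jaw":0.85,"x":0,"y":0,"z":-0.12,"roll":0},{"jaw":0.7,"x":0,"y":0,"z":-0.17,"roll":0},{"jaw":0.5,"x":0,"y":0,"z":-0.22,"roll":0},{"jaw":0.3,"x":0,"y":0,"z":-0.27,"roll":0},{"jaw":0.1,"x":0,"y":0,"z":-0.31,"roll":0},{"jaw":0,"x":0,"y":0,"z":-0.33,"roll":0},{"jaw":0,"x":0,"y":0,"z":-0.34,"roll":0}]}}

```text
time_s: 61.98
tcp_pos: [0.4417, 0.0364, 0.1386]
orientation: [0.725, 0.689, 0.001, 0.001]
wrist_force: [0.6, 0.5, -0.2]
opening: 0.0461
```

Run:
```python
from h import *
P=avg(5); print(P.round(1))
go((434,-98,60,87.1))
snap('wrist','w40',scale=1.4); snap('top','t40',scale=1.4)
```

```text
[[441.7  36.4 138.6  87.    0.   -0. ]
 [441.6  36.4 138.4  87.    0.   -0. ]
 [441.   36.4 137.2  87.    0.   -0. ]
 [440.5  36.4 136.3  87.   -0.    0. ]
 [440.1  36.4 135.8  87.   -0.    0. ]]
t 62.18 tcp [440.1  36.4 135.8] phi 87.04 open 30.0 F [-0.3 -1.1 -0.2]
(434, -98, 60, 87.1) -> x -0.3364 y 0.0025 z 0.1894 roll -0.0006
```

View pics/w40.png

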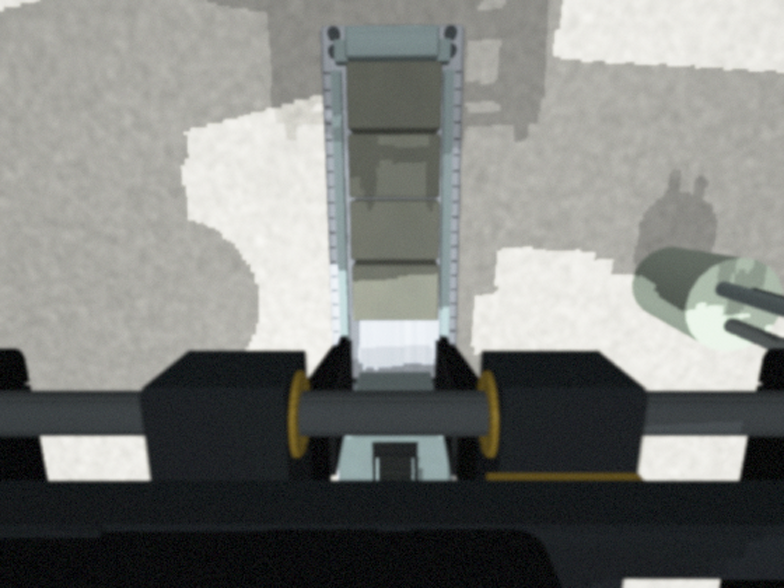

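View pics/t40.png

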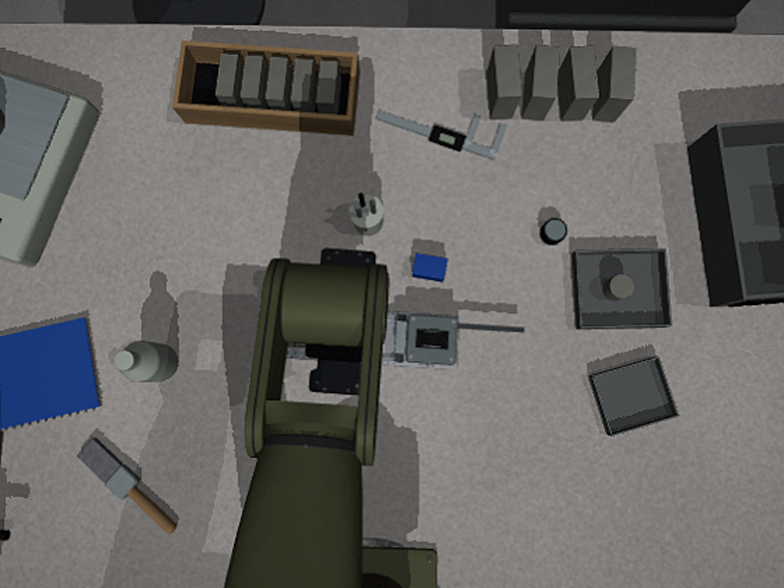

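Run:
```python
from h import *
cs=optics.calibration('scene')
uv=np.array([(314,240),(298,322)],float)/4.3+[219.5,119.5]; print((pix2world(cs,uv,.052)*1000).round(1).tolist())
crop('t40',270,215,340,270,8,'t40c')
P=avg(2); print(P.round(1)); go((434.2,-98,60,87.05))
```

```text
[[412.2, -27.0, 52.0], [465.4, -27.9, 52.0]]
[[440.   36.5 135.6  87.   -0.    0. ]
 [440.1  36.4 135.7  87.   -0.    0. ]]
t 62.33 tcp [440.1  36.4 135.7] phi 87.04 open 17.9 F [ 0.1 -0.8 -0.1]
(434.2, -98, 60, 87.05) -> x -0.3363 y 0.0031 z 0.1893 roll -0.0001
```

View pics/t40c.png

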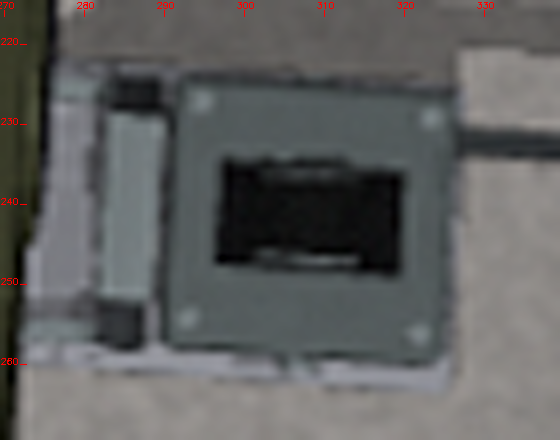

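{"api": "jog_arm", "payload": {"deltas": [{"jaw":0,"x":-0.06,"y":0,"z":0,"roll":0},{"jaw":0,"x":-0.14,"y":0,"z":0,"roll":0},{"jaw":0,"x":-0.22,"y":0.001,"z":0.02,"roll":0},{"jaw":0,"x":-0.29,"y":0.002,"z":0.06,"roll":0},{"jaw":0,"x":-0.33,"y":0.003,"z":0.11,"roll":0},{"jaw":0,"x":-0.339,"y":0.003,"z":0.15,"roll":0},{"jaw":0,"x":-0.339,"y":0.003,"z":0.18,"roll":0},{"jaw":0,"x":-0.339,"y":0.003,"z":0.19,"roll":0}]}}

```text
time_s: 63.0
tcp_pos: [0.4331, -0.0985, 0.0582]
orientation: [0.725, 0.688, -0.001, -0.002]
wrist_force: [-0.4, -0.7, 0.1]
opening: 0.0006
```

Run:
```python
from h import *
P=avg(6); print(P.round(1)); go((434.2,-99,38,87.05),(434.2,-99,27,87.05))
```

```text
[[433.1 -98.5  58.2  87.   -0.    0. ]
 [433.4 -98.3  58.6  87.   -0.    0. ]
 [434.2 -98.3  59.9  87.1  -0.    0. ]
 [435.1 -98.5  61.   87.1  -0.    0. ]
 [435.7 -98.7  61.7  87.1   0.   -0. ]
 [436.  -98.8  62.2  87.1   0.   -0. ]]
t 63.25 tcp [436.  -98.8  62.2] phi 87.11 open 0.4 F [-0.7  0.5  0.3]
(434.2, -99, 38, 87.05) -> x -0.0007 y -0.0046 z 0.0604 roll 0.0006
(434.2, -99, 27, 87.05) -> x -0.0007 y -0.0046 z 0.0879 roll 0.0006
```

{"api": "jog_arm", "payload": {"deltas": [{"jaw":0,"x":0,"y":-0.003,"z":0.02,"roll":0},{"jaw":0,"x":0,"y":-0.003,"z":0.04,"roll":0},{"jaw":0,"x":0,"y":-0.003,"z":0.055,"roll":0},{"jaw":0,"x":0,"y":-0.003,"z":0.065,"roll":0},{"jaw":0,"x":0,"y":-0.003,"z":0.073,"roll":0},{"jaw":0,"x":0,"y":-0.003,"z":0.08,"roll":0},{"jaw":0,"x":0,"y":-0.003,"z":0.085,"roll":0},{"jaw":0,"x":0,"y":-0.003,"z":0.088,"roll":0}]}}

```text
time_s: 63.92
tcp_pos: [0.4339, -0.099, 0.0282]
orientation: [0.725, 0.689, -0.001, -0.001]
wrist_force: [-11.1, 3.4, 23.2]
opening: 0.0004
```

{"api": "jog_arm", "payload": {"deltas": [{"jaw":0,"x":0.006,"y":0,"z":0,"roll":0},{"jaw":0,"x":0.016,"y":0,"z":0,"roll":0},{"jaw":0,"x":0.027,"y":0,"z":0,"roll":0},{"jaw":0,"x":0.038,"y":0,"z":0,"roll":0},{"jaw":0,"x":0.048,"y":0,"z":0,"roll":0},{"jaw":0,"x":0.058,"y":0,"z":0,"roll":0},{"jaw":0,"x":0.067,"y":0,"z":0,"roll":0},{"jaw":0,"x":0.067,"y":0,"z":0,"roll":0}]}}

```text
time_s: 64.58
tcp_pos: [0.4351, -0.0723, 0.0282]
orientation: [0.725, 0.689, -0.001, -0.001]
wrist_force: [-8.9, 2.1, 16.9]
opening: 0.0004
```

Run:
```python
from h import *
snap('scene','s41',(220,120,400,230),4.3)
```

```text
(no output)
```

View pics/s41.png

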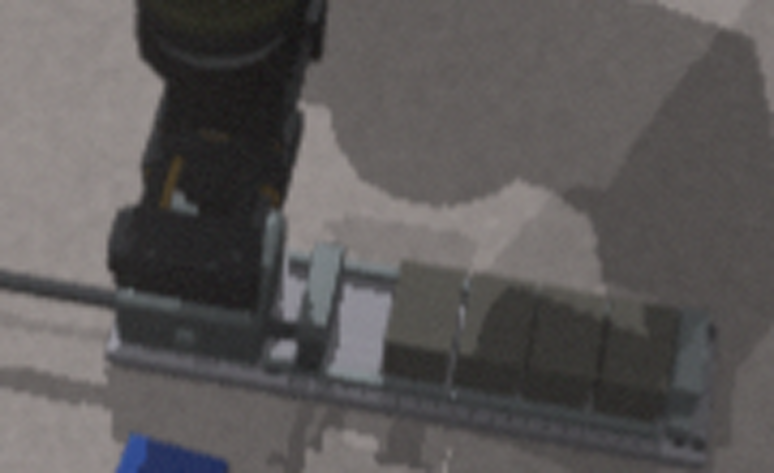

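{"api": "jog_arm", "payload": {"deltas": [{"jaw":0,"x":0,"y":0,"z":-0.02,"roll":0},{"jaw":0,"x":0,"y":0,"z":-0.03,"roll":0},{"jaw":0,"x":-0.03,"y":0,"z":-0.03,"roll":0},{"jaw":0,"x":-0.067,"y":0,"z":-0.03,"roll":0},{"jaw":0,"x":-0.067,"y":0,"z":-0.02,"roll":0},{"jaw":0,"x":-0.067,"y":0,"z":-0.01,"roll":0},{"jaw":0,"x":-0.067,"y":0,"z":-0.002,"roll":0},{"jaw":0,"x":-0.067,"y":0,"z":-0.002,"roll":0}]}}

```text
time_s: 65.3
tcp_pos: [0.4343, -0.0995, 0.0284]
orientation: [0.725, 0.689, -0.001, 0.0]
wrist_force: [-7.0, -2.3, 13.2]
opening: 0.0003
```

{"api": "jog_arm", "payload": {"deltas": [{"jaw":0,"x":0.006,"y":0,"z":0,"roll":0},{"jaw":0,"x":0.016,"y":0,"z":0,"roll":0},{"jaw":0,"x":0.027,"y":0,"z":0,"roll":0},{"jaw":0,"x":0.038,"y":0,"z":0,"roll":0},{"jaw":0,"x":0.048,"y":0,"z":0,"roll":0},{"jaw":0,"x":0.058,"y":0,"z":0,"roll":0},{"jaw":0,"x":0.067,"y":0,"z":0,"roll":0},{"jaw":0,"x":0.067,"y":0,"z":0,"roll":0}]}}

```text
time_s: 65.97
tcp_pos: [0.4355, -0.0715, 0.0282]
orientation: [0.725, 0.689, -0.0, -0.0]
wrist_force: [-5.5, 2.0, 12.5]
opening: 0.0005
```

{"api": "jog_arm", "payload": {"deltas": [{"jaw":0,"x":0,"y":0,"z":-0.02,"roll":0},{"jaw":0,"x":0,"y":0,"z":-0.03,"roll":0},{"jaw":0,"x":-0.03,"y":0,"z":-0.03,"roll":0},{"jaw":0,"x":-0.067,"y":0,"z":-0.03,"roll":0},{"jaw":0,"x":-0.067,"y":0,"z":-0.02,"roll":0},{"jaw":0,"x":-0.067,"y":0,"z":-0.01,"roll":0},{"jaw":0,"x":-0.067,"y":0,"z":0,"roll":0},{"jaw":0,"x":-0.067,"y":0,"z":0,"roll":0}]}}

```text
time_s: 66.63
tcp_pos: [0.434, -0.0994, 0.0284]
orientation: [0.725, 0.689, -0.001, -0.0]
wrist_force: [-7.0, -2.2, 14.9]
opening: 0.0006
```

Run:
```python
from h import *
go((434.2,-99,38,87.05)); snap('scene','s42',(220,120,400,230),4.3)
```

```text
t 66.63 tcp [434.  -99.4  28.4] phi 87.10 open 0.6 F [-7.  -2.2 14.9]
(434.2, -99, 38, 87.05) -> x 0.0010 y 0.0004 z -0.0241 roll 0.0006
```

View pics/s42.png

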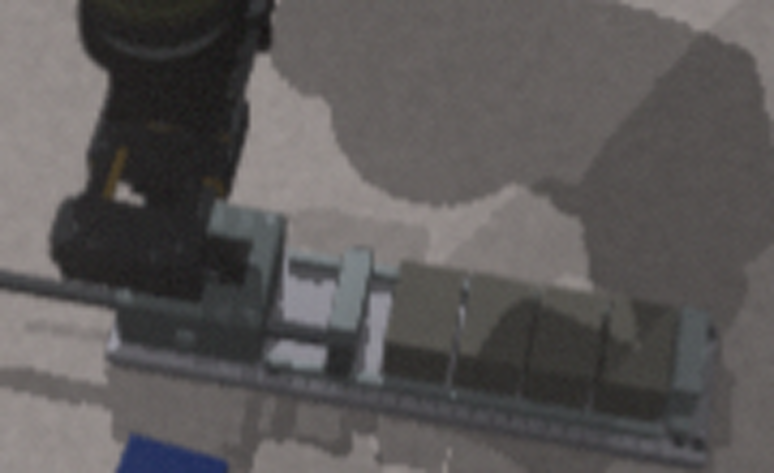

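Two strokes done and jaw about 12 mm from the row. Third stroke.

{"api": "jog_arm", "payload": {"deltas": [{"jaw":0,"x":0.006,"y":0,"z":0,"roll":0},{"jaw":0,"x":0.016,"y":0,"z":0,"roll":0},{"jaw":0,"x":0.027,"y":0,"z":0,"roll":0},{"jaw":0,"x":0.038,"y":0,"z":0,"roll":0},{"jaw":0,"x":0.048,"y":0,"z":0,"roll":0},{"jaw":0,"x":0.058,"y":0,"z":0,"roll":0},{"jaw":0,"x":0.067,"y":0,"z":0,"roll":0},{"jaw":0,"x":0.067,"y":0,"z":0,"roll":0}]}}

```text
time_s: 67.35
tcp_pos: [0.4353, -0.0715, 0.0282]
orientation: [0.725, 0.689, -0.0, -0.0]
wrist_force: [-6.5, 2.1, 13.0]
opening: 0.0003
```

{"api": "jog_arm", "payload": {"deltas": [{"jaw":0,"x":0,"y":0,"z":-0.02,"roll":0},{"jaw":0,"x":0,"y":0,"z":-0.03,"roll":0},{"jaw":0,"x":-0.03,"y":0,"z":-0.03,"roll":0},{"jaw":0,"x":-0.067,"y":0,"z":-0.03,"roll":0},{"jaw":0,"x":-0.067,"y":0,"z":-0.02,"roll":0},{"jaw":0,"x":-0.067,"y":0,"z":-0.01,"roll":0},{"jaw":0,"x":-0.067,"y":0,"z":0,"roll":0},{"jaw":0,"x":-0.067,"y":0,"z":0,"roll":0}]}}

```text
time_s: 68.02
tcp_pos: [0.434, -0.0994, 0.0284]
orientation: [0.725, 0.689, -0.001, -0.0]
wrist_force: [-6.7, -2.1, 14.7]
opening: 0.0008
```

{"api": "jog_arm", "payload": {"deltas": [{"jaw":0,"x":0.006,"y":0,"z":0,"roll":0},{"jaw":0,"x":0.014,"y":0,"z":0,"roll":0},{"jaw":0,"x":0.022,"y":0,"z":0,"roll":0},{"jaw":0,"x":0.03,"y":0,"z":0,"roll":0},{"jaw":0,"x":0.038,"y":0,"z":0,"roll":0},{"jaw":0,"x":0.046,"y":0,"z":0,"roll":0},{"jaw":0,"x":0.052,"y":0,"z":0,"roll":0},{"jaw":0,"x":0.052,"y":0,"z":0,"roll":0}]}}

```text
time_s: 68.68
tcp_pos: [0.4371, -0.0801, 0.0288]
orientation: [0.724, 0.689, -0.0, 0.004]
wrist_force: [-1.2, -6.9, 8.8]
opening: 0.0006
```

Run:
```python
from h import *
go((434.2,-99,38,87.05)); snap('scene','s43',(220,120,400,230),4.3)
```

```text
t 68.68 tcp [437.1 -80.1  28.8] phi 87.15 open 0.6 F [-1.2 -6.9  8.8]
(434.2, -99, 38, 87.05) -> x -0.0477 y -0.0049 z -0.0227 roll 0.0011
```

View pics/s43.png

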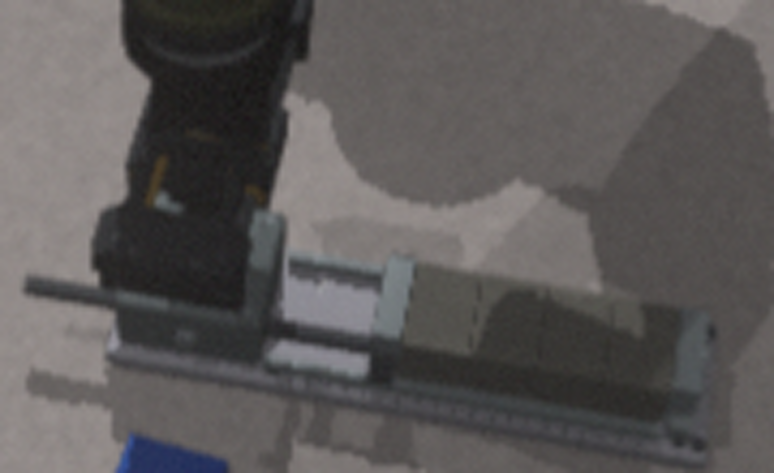

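{"api": "jog_arm", "payload": {"deltas": [{"jaw":0,"x":0,"y":0,"z":-0.02,"roll":0},{"jaw":0,"x":0,"y":0,"z":-0.03,"roll":0},{"jaw":0,"x":-0.02,"y":0,"z":-0.03,"roll":0},{"jaw":0,"x":-0.045,"y":0,"z":-0.03,"roll":0},{"jaw":0,"x":-0.045,"y":0,"z":-0.02,"roll":0},{"jaw":0,"x":-0.045,"y":0,"z":-0.01,"roll":0},{"jaw":0,"x":-0.045,"y":0,"z":0.002,"roll":0},{"jaw":0,"x":-0.045,"y":0,"z":0.002,"roll":0}]}}

```text
time_s: 69.4
tcp_pos: [0.4339, -0.0973, 0.0285]
orientation: [0.725, 0.689, -0.001, -0.001]
wrist_force: [-10.4, -0.5, 21.2]
opening: 0.0006
```

{"api": "jog_arm", "payload": {"deltas": [{"jaw":0,"x":0.006,"y":0,"z":0,"roll":0},{"jaw":0,"x":0.012,"y":0,"z":0,"roll":0},{"jaw":0,"x":0.018,"y":0,"z":0,"roll":0},{"jaw":0,"x":0.024,"y":0,"z":0,"roll":0},{"jaw":0,"x":0.03,"y":0,"z":0,"roll":0},{"jaw":0,"x":0.036,"y":0,"z":0,"roll":0},{"jaw":0,"x":0.04,"y":0,"z":0,"roll":0},{"jaw":0,"x":0.04,"y":0,"z":0,"roll":0}]}}

```text
time_s: 70.07
tcp_pos: [0.438, -0.0837, 0.0288]
orientation: [0.725, 0.689, -0.0, 0.005]
wrist_force: [0.1, -8.2, 9.9]
opening: 0.0005
```

{"api": "jog_arm", "payload": {"deltas": [{"jaw":0,"x":0,"y":-0.002,"z":0.002,"roll":0},{"jaw":0,"x":0,"y":-0.002,"z":0.003,"roll":0},{"jaw":0,"x":0.003,"y":-0.002,"z":0.003,"roll":0},{"jaw":0,"x":0.006,"y":-0.002,"z":0.003,"roll":0},{"jaw":0,"x":0.01,"y":-0.002,"z":0.003,"roll":0},{"jaw":0,"x":0.014,"y":-0.002,"z":0.003,"roll":0},{"jaw":0,"x":0.018,"y":-0.002,"z":0.003,"roll":0},{"jaw":0,"x":0.018,"y":-0.002,"z":0.003,"roll":0}]}}

```text
time_s: 70.73
tcp_pos: [0.4388, -0.0775, 0.0287]
orientation: [0.725, 0.689, -0.0, 0.007]
wrist_force: [0.2, -10.7, 13.1]
opening: 0.0005
```

{"api": "jog_arm", "payload": {"deltas": [{"jaw":0,"x":0.004,"y":0,"z":-0.02,"roll":0},{"jaw":0,"x":0.004,"y":0,"z":-0.06,"roll":0},{"jaw":0,"x":0.004,"y":0,"z":-0.13,"roll":0},{"jaw":0,"x":-0.05,"y":0,"z":-0.21,"roll":0},{"jaw":0,"x":-0.13,"y":0,"z":-0.29,"roll":0},{"jaw":0,"x":-0.22,"y":0,"z":-0.35,"roll":0},{"jaw":0,"x":-0.31,"y":0,"z":-0.38,"roll":0},{"jaw":0,"x":-0.38,"y":0,"z":-0.38,"roll":0}]}}

```text
time_s: 71.4
tcp_pos: [0.428, -0.2278, 0.1805]
orientation: [0.725, 0.688, 0.001, 0.003]
wrist_force: [1.3, 0.1, 0.0]
opening: 0.0007
```

Run:
```python
from h import *
P=avg(3);print(P.round(1)); snap('scene','s44'); crop('s44',230,150,400,250,4.6,'s44c'); snap('top','t44',scale=1.4); crop('t44',175,205,335,270,5,'t44c')
```

```text
[[ 428.  -227.8  180.5   87.     0.    -0. ]
 [ 426.9 -231.1  178.6   86.8    0.    -0. ]
 [ 426.4 -228.   177.    86.8    0.    -0. ]]
```

View pics/s44c.png

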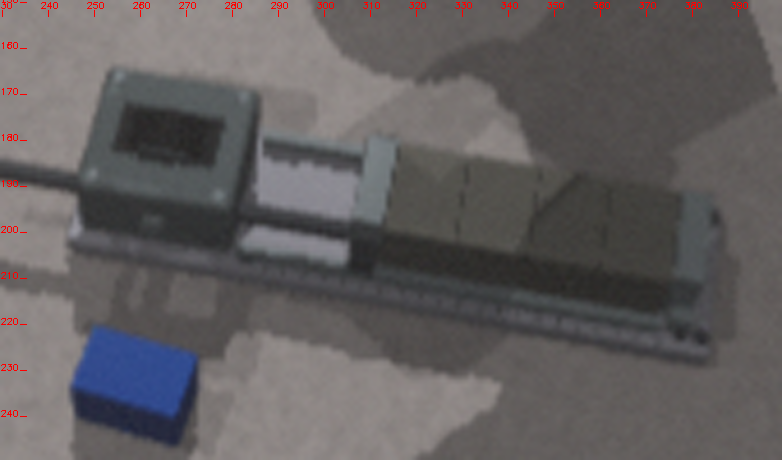

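View pics/t44c.png

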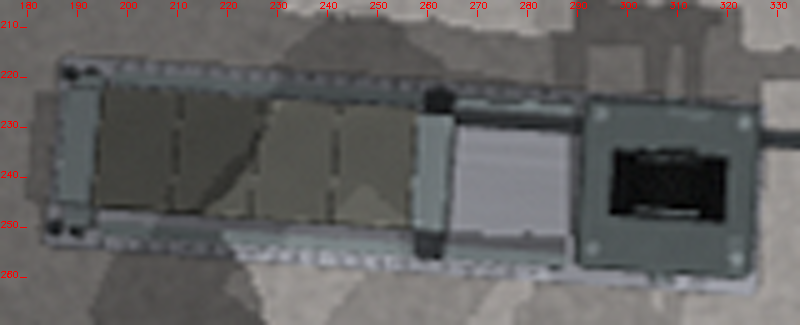

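View pics/t44.png

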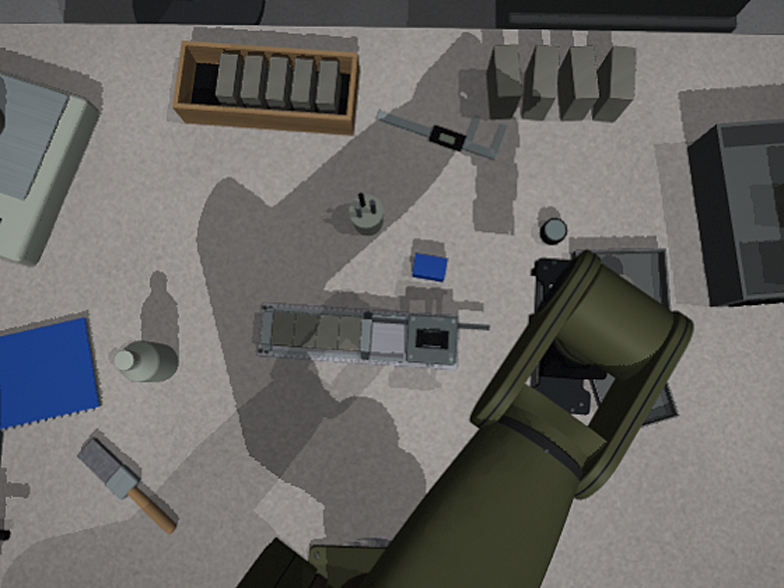

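Run:
```python
from h import *
c=optics.calibration('top'); cs=optics.calibration('scene')
uv=np.array([(97,150),(417,165)],float)/5+[174.5,204.5]; W=pix2world(c,uv,.051)*1000; print(W.round(1).tolist(),np.linalg.norm(W[0]-W[1]))
uv=np.array([(681,240),(389,195)],float)/4.6+[229.5,149.5]; W=pix2world(cs,uv,.051)*1000; print(W.round(1).tolist(),np.linalg.norm(W[0]-W[1]))
print(arm.state()['time_s'])
```

```text
[[444.9, 171.6, 51.0], [441.8, 27.2, 51.0]] 144.46396370062905
[[451.9, 174.1, 51.0], [449.0, 28.2, 51.0]] 145.95390057492955
71.6
```

Run:
```python
from h import *
go((440,0,170,87))
```

```text
t 71.60 tcp [ 425.9 -224.6  175.4] phi 86.95 open 0.4 F [ 0.9  0.2 -0.5]
(440, 0, 170, 87) -> x 0.5625 y 0.0053 z 0.0146 roll -0.0006
```

{"api": "jog_arm", "payload": {"deltas": [{"jaw":0,"x":0.05,"y":0,"z":0,"roll":0},{"jaw":0,"x":0.13,"y":0,"z":0,"roll":0},{"jaw":0,"x":0.22,"y":0,"z":0,"roll":0},{"jaw":0,"x":0.31,"y":0,"z":0,"roll":0},{"jaw":0,"x":0.4,"y":0,"z":0,"roll":0},{"jaw":0,"x":0.48,"y":0,"z":0,"roll":0},{"jaw":0,"x":0.54,"y":0,"z":0,"roll":0},{"jaw":0,"x":0.56,"y":0,"z":0,"roll":0}]}}

```text
time_s: 72.27
tcp_pos: [0.4368, 0.0031, 0.1754]
orientation: [0.723, 0.691, -0.0, -0.001]
wrist_force: [-0.5, 0.4, -0.5]
opening: 0.0002
```

Run:
```python
from h import *
P=avg(6);print(P[-1].round(1)); c=optics.calibration('wrist');np.save('w45.npy',c['pose']); snap('wrist','w45'); crop('w45',190,20,370,250,2.5,'w45c')
```

```text
[437.8  -1.6 176.2  87.   -0.   -0. ]
```

View pics/w45c.png

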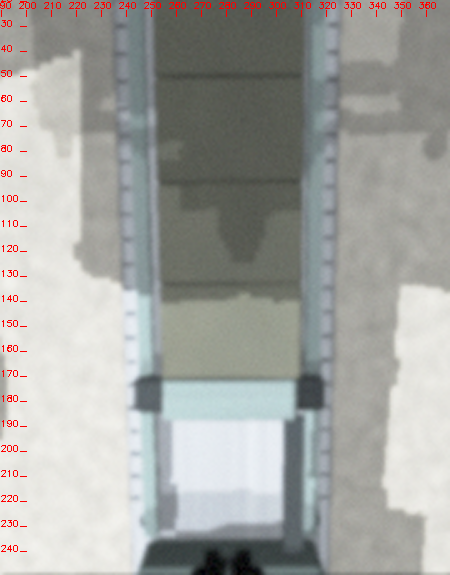

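The close-up shows the prisms closed up square with no gaps and the jaw flush against the last one (row 172). The robot is clear of everything, so I'm handing in.

Run:
```python
from h import *
print(arm.state()['wrist_force']); print(finish_job())
```

```text
[ 0.17700004 -0.27785172  0.10050919]
the job is handed in; nothing more can be done
None
```

The row clamp is ready and I handed the job in at about 73 s: four prisms are clamped against the stop with no visible gaps, and no verdict came back.

**What I did, in order:**
1. I put the drill core upright in the 130 x 150 mm grey tray.
2. I wound the jaw back with eight thumbwheel strokes until it stalled. I measured the opening at about 199–200 mm.
3. I laid the four loose prisms square across the bed, starting at the stop. One of them had been knocked aside during the run, so I located it again before picking it up.
4. I wound the wheel the other way until the jaw stalled against the row, with 8–11 N on the rim.

**Last checks:**
- **Row:** The jaw-to-stop distance measured 144.5 mm from the top camera and 146 mm from the scene camera; four prisms need 144 mm. The wrist close-up shows three tight joints and the jaw flush against the last prism. The joint at the stop lies outside that picture; the top and scene views show no gap there.
- **Other things:** The last full view shows the cup, loupe, wash bottle and blue look-alike where they were. The arm hid part of the tray then; an earlier view showed the core standing in it.

**What went wrong or disagreed:**
- The first grasp of the core closed on air, because the fingertips turned out to be about 37 mm above the stated tool point. I corrected for this from then on.
- Pressing on the wheel briefly reached about 23 N, above the suggested 15 N but well under the limits.

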